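# Clamp sample bottles upright on the shaker platform

## Task

Get the sample bottles onto the shaker: free the clamp bar with its cam lever and draw it back, stand every bottle lying in the steel tray upright, cap up, on the platform between the fixed bar and the clamp bar, then slide the clamp bar up so that it holds them snugly against the fixed bar and only then press the cam lever fully down to lock it. Leave the other things on the bench where they are.

Things in the scene. Friction and masses are not known exactly. Their poses are not given: they have to be found in the camera images.
- shaker: Low white bottle shaker, fixed to the bench, 285 x 360 x 66 mm, with an aluminium platform 262 (x) x 346 (y) mm on top. Origin: centre of its underside, on the bench; z up; its +x runs from the clamp bar to the fixed bar, its y along the bars. The platform's top is at z = 90 mm. It does not move (the shaker is off).
- fixed_bar (a point): Middle of the fixed bar's top, x = 100 mm in the shaker's frame. The bar: two level round tubes, 16 mm thick, 316 mm long along y, centred 18 and 60 mm above the platform (this top 68 mm above it), end posts at y = +-161 mm; faces to the clamp bar at x = 92 mm. Rigid: the cap end of a bottle held level by its sides can be pressed down on the upper tube to turn it upright within the fingers.
- clamp_bar (a joint): Position of the sliding clamp bar (m): a like pair of tubes at the same heights, facing the fixed bar, sliding along the shaker's x. Free space between the bars: 15 mm + this value; it grows as the bar is drawn back to the shaker's -x, up to 0.085, and reads 0.015 when bottles are gripped. Once freed it slides with about 2 N and stays where left; the lever held by its sides is its handle.
- cam_lever (a joint): Angle of the cam lever (rad). 0 = fully down, locked: it points to the shaker's -y and 20 degrees up, and its cam brakes the bar (over 20 N to shift). It turns about an axis along the shaker's x, up to 1.4 (stop, just past upright), and stays where left. The brake is free above 0.8. It turns with about 1 N at the grip, near the locked end with up to about 6 N.
- lever_grip (a point): Middle of the lever's black grip: 34 mm long, 20 mm deep, 12 mm thick along the shaker's x, 85 mm from the hinge; the arm below it is 10 mm thick. Lever down, it is 53 mm above the platform. The lever's plane is 50 mm behind the clamp bar's axis (42 mm clear of its tubes). It may turn within a light grip while it is swung.
- lever_hinge (a point): Hinge of the cam lever, 24 mm above the platform; rides with the clamp bar.
- tray: Shallow stainless tray 275 (x) x 310 (y) mm, fixed; origin under its centre; floor 4 mm thick, rim 16 mm high. The bottles lie in it.
- bottle0_mid (a point): Centre of a square amber sample bottle with a round white screw cap, all alike: 30 x 30 mm, 80 mm long, about 70 g, slippery on the metal. Its x axis runs from base to cap: base at -40 mm, body to +18 mm, cap (29 mm across) from +22 to +40 mm. Three or four bottles are there, at first lying flat in the tray, caps pointing either way. Standing on the platform this point is 40 mm above it.
- bottle1_mid (a point): Centre of a square amber sample bottle with a round white screw cap, all alike: 30 x 30 mm, 80 mm long, about 70 g, slippery on the metal. Its x axis runs from base to cap: base at -40 mm, body to +18 mm, cap (29 mm across) from +22 to +40 mm. Three or four bottles are there, at first lying flat in the tray, caps pointing either way. Standing on the platform this point is 40 mm above it.
- bottle2_mid (a point): Centre of a square amber sample bottle with a round white screw cap, all alike: 30 x 30 mm, 80 mm long, about 70 g, slippery on the metal. Its x axis runs from base to cap: base at -40 mm, body to +18 mm, cap (29 mm across) from +22 to +40 mm. Three or four bottles are there, at first lying flat in the tray, caps pointing either way. Standing on the platform this point is 40 mm above it.
- bottle3_mid (a point): Centre of a square amber sample bottle with a round white screw cap, all alike: 30 x 30 mm, 80 mm long, about 70 g, slippery on the metal. Its x axis runs from base to cap: base at -40 mm, body to +18 mm, cap (29 mm across) from +22 to +40 mm. Three or four bottles are there, at first lying flat in the tray, caps pointing either way. Standing on the platform this point is 40 mm above it.
- keyboard: Bystander, to be left alone: black computer keyboard, 430 x 140 x 22 mm. Origin under its centre.
- tube_rack: Bystander, to be left alone: blue plastic tube rack full of capped tubes, 230 x 100 x 100 mm. Origin under its centre.
- wash_bottle: Bystander, to be left alone: white squeeze bottle, 68 mm across, 180 mm high. Origin under its centre.
- tally_counter: Bystander, to be left alone: small steel tally counter, 50 x 40 x 40 mm. Origin under its centre.
- slide_box: Bystander, to be left alone: grey slide box, 175 x 80 x 30 mm. Origin under its centre.
- wipe_box: Bystander, to be left alone: cardboard box of lens wipes, 170 x 85 x 70 mm. Origin under its centre.
- marker: Bystander, to be left alone: white marker pen with a black cap, 120 mm long. Origin under its centre.
Not all that is in view belongs to the job. What is shaped like the part that bears bottle2_mid but red is not meant.

How it is judged:
By the outcome, as a careful person would: the job done as asked, in the order asked, and still so for the second after the job is handed in, with the robot touching nothing.
Of bottle0, bottle1, bottle2, bottle3 only 3 to 4 are there at a start; the rules pass over those that are not, and their reading is None.
At some moment in a run one of bottle0, bottle1, bottle2, bottle3 may be knocked a few centimetres aside while the robot is not near it.
Once in a run the grip may slacken for a moment while it holds something.
It also fails if it takes over 210 s, if anything falls off the work surface, if the arm or the gripper's body presses on something with over 40 N, if the wrist force passes 120 N, or if a joint passes its speed limit or range.

## Robot

A 6-joint arm with a two-finger parallel gripper is mounted at the origin on the work surface. World frame = base frame: x ahead of the robot, y to its left, z up, the work surface at z = 0. Lengths are in m, angles in rad, forces in N, time in s.
With the tool pointing down it reaches from about 0.35 to 0.775 m from the base axis. Payload 7.3 kg.
Tool frame: the origin (TCP) lies at the very end of the fingers, on their centre line; the grasp point (between the pads) lies 19 mm behind it; x points along the fingers, z is the direction in which the jaws open and shut, and the axes are right-handed (so a half turn about x gives the same grasp; the last joint's range is limited). The gripper opens to 92 mm and grips with 3 to 60 N. Pads are 19 mm wide; open, the fingers measure 130 mm over their backs; the gripper's body (75 mm by 190 mm) begins 47 mm behind the grasp point.
Start: joints at [-1.475, 0.342, 1.524, -0, 1.275, -0.146], TCP at [0.126, -0.51, 0.227] pointing down, gripper open.
Joint ranges: [-2.53, 2.53], [-0.77, 2.02], [0.04, 2.7], [-1, 4.14], [0.28, 2.66], [-3.11, 3.11]. Speed limits (rad/s): [2.57, 2.57, 3.14, 3.14, 3.14, 3.14].

## Interface

Orientations are given as a 3x3 rotation matrix whose columns are the frame's x, y, z axes.
In Python, from station import ctrl, imaging gives the robot as it stands.
- The arm moves only by the shell command python3 -m inch 'ROWS'. ROWS is JSON, a list of rows, each an object of numbers: "tx", "ty", "tz": the shift along the tool's x, y, z in mm; "rx", "ry", "rz": the turn, a rotation vector about the tool's x, y, z in degrees; "hand": the finger opening in mm, from 0 to 91.8. In form: [{"tx": .., "ty": .., "tz": .., "rx": .., "ry": .., "rz": .., "hand": ..}, ...]. A call has 1 to 10 rows; each row shifts and turns the commanded pose from where the row before left it, along the tool's axes as they then stand; what a row does not reach is not made up. A row lasts 1/10 s, in which the tool goes at most 50 mm and 8.59 degrees, less where a joint would pass 70% of its speed; a pose out of reach is approached as far as the arm can. A call is refused whole if a number of a shift passes 50 or a number of a turn 8.59, either way. A call with a gripper value outside its range is refused whole. The fingers move at their own pace and stop on an object; the grip force is fixed at half the most. Time passes only in rows, so rows that do not move let the fingers close. It gives the time, the measured TCP pose, the force and the opening at its end, in the units of the state.
- ctrl.read_state(): the state, without advancing time (a new reading comes with each control period).
- imaging.grab_frame(name): name is "scene" or "top" or "wrist"; returns a dict with "frame" (400x640x3 uint8, red, green, blue), "K" (3x3 intrinsics, pixels), "dist" ([k1, k2, p1, p2, k3] as OpenCV has them; the pictures are not rectified), "origin" and "rotation" of the camera in the world; the wrist camera has in their place "T_tool_cam" (4x4, takes a point from camera to tool coordinates, whose origin is the TCP and whose axes are the tool frame's). Camera axes: x right, y up, looking along -z (the intrinsics and any distortion apply to the point x, -y, -z); pixel columns grow to the right and rows downward; lengths in m; the calibration is good to about 2 mm. A picture is of the moment at which its call begins: read the wrist's pose just before it. There is no depth.
- ctrl.finish_job(): hands the job in, once; it reports no verdict.
The state is a dict: "t": time; "joint_pos": joint angles; "joint_velocities": joint speeds; "joint_efforts": joint torques, N m; "ee_pos": TCP position; "eef_rot": TCP orientation; "wrist_force": force on the tool from outside, world axes, zero at the start; "ft_torque": the same for the moment, N m; "finger_gap": finger opening in m.
Only numpy, scipy, OpenCV 4.12 (cv2) and the standard library are available. Lean on these libraries where they do the work, as an engineer would, in place of code of your own. Each camera call takes 0.05 s, during which the arm holds its last target.

## Working session

There is one attempt and no reset: what is moved stays moved. The work goes in short steps, Python scripts to look and compute and a shell command to move; the robot and the scene stay as the last step left them, time stands still between calls to the robot, and variables do not carry over. Pictures are saved under pics/ and viewed, and the job is handed in when it is done.

```bash
ls; mkdir -p pics
python3 - <<'E'
from station import ctrl, imaging
import cv2
s=ctrl.read_state(); print({k:(v if not hasattr(v,'tolist') else v.tolist()) for k,v in s.items()})
for n in ["scene","top","wrist"]:
    f=imaging.grab_frame(n); cv2.imwrite(f"pics/{n}0.png",f["frame"][:,:,::-1])
    print(n,{k:(v.tolist() if hasattr(v,'tolist') else v) for k,v in f.items() if k!="frame"})
E
```

```text
pics
{'t': 0.0, 'joint_pos': [-1.4750263186850605, 0.34269183526695063, 1.5249954504651257, -3.5305760051778135e-05, 1.2753659995499922, -0.14600903529580542], 'joint_velocities': [0.00029456315167116366, -0.0012468145166145723, 0.0008450808205729329, -0.0003234871238758843, 0.00038960635391766836, -0.0005184301513024709], 'joint_efforts': [0.0026523635460762307, -43.12337636947632, -24.422287344932556, 0.07196934660896659, 0.05602687248028815, -0.00011915025424968917], 'ee_pos': [0.1256697881331279, -0.5093367963542386, 0.22606850582664956], 'eef_rot': [[-0.00017329233503601713, 0.970911103024181, 0.23944018040866658], [0.001450707934929516, 0.2394401761301327, -0.9709100357403145], [-0.9999989327075575, 0.00017910650245647744, -0.0014500015884914134]], 'wrist_force': [-0.8023913875679372, 0.15581676023601682, 0.6213112028349529], 'ft_torque': [0.0015111175164730878, -0.011891120093268974, 0.0006176957022747964], 'finger_gap': 0.09188161745082953}
scene {'K': [[434.56665274855624, 0.0, 319.396431246263], [0.0, 434.56665274855624, 198.6778274512449], [0.0, 0.0, 1.0]], 'dist': [-0.057
[... 558 characters left out ...]
06688], 'rotation': [[0.005547104982591461, 0.9942424430348293, -0.10701025228662188], [-0.9999660596394311, 0.00616704753482284, 0.005463249389601101], [0.0060917317325905095, 0.1069763151021645, 0.9942429073479281]]}
wrist {'K': [[358.80658963832167, 0.0, 319.18547992111263], [0.0, 358.80658963832167, 204.18652692220212], [0.0, 0.0, 1.0]], 'dist': [0.02542306708202236, 0.0, 0.0, 0.0, 0.0], 'T_tool_cam': [[-0.0005875095776798852, 0.30336813401319435, -0.952873249754576, -0.1588271128023372], [0.0005282868748357501, 0.9528733753951939, 0.3033678482897374, 0.08292010731256876], [0.9999996878726872, -0.00032515891479698445, -0.0007200876378033587, 0.0007085203950568664], [0.0, 0.0, 0.0, 1.0]]}
```

View pics/scene0.png

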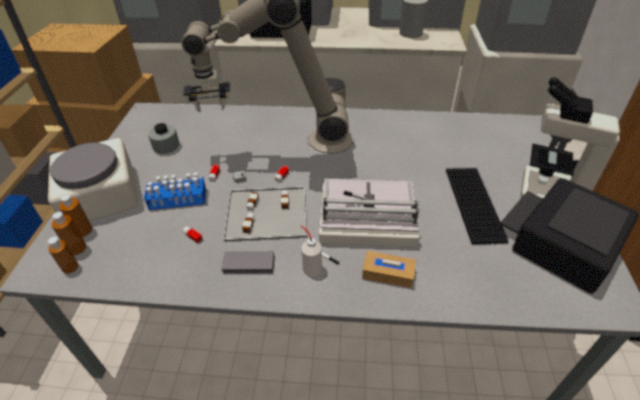

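View pics/top0.png

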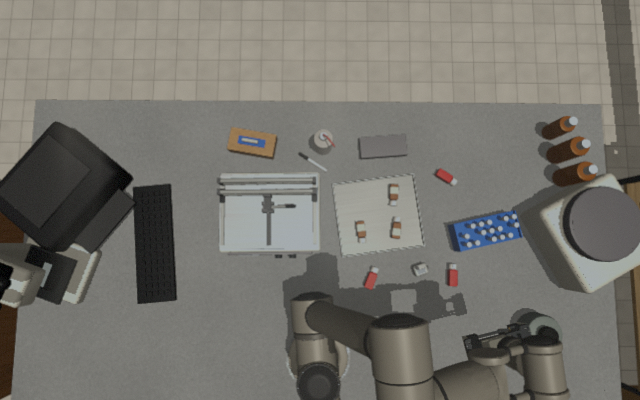

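View pics/wrist0.png

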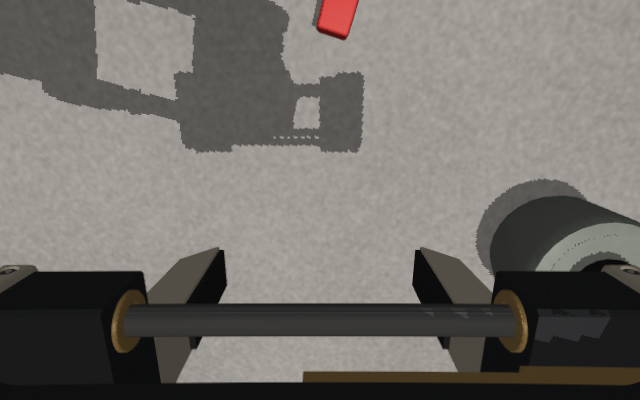

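The top view shows three amber bottles in the tray, at (393,194), (396,229) and (360,230). The decoys outside the tray are red. The shaker is at about (270,213) with the bars at the far side (row ~185), and the lever is at (285,206). Next I'll write the helpers and zoom in.

```bash
cat > h.py <<'E'
from station import ctrl, imaging
import cv2, numpy as np
def cam(n):
    s=ctrl.read_state(); f=imaging.grab_frame(n)
    if n=="wrist":
        T=np.array(f["T_tool_cam"]); R=np.array(s["eef_rot"]); p=np.array(s["ee_pos"])
        f["rotation"]=R@T[:3,:3]; f["origin"]=R@T[:3,3]+p
    f["R"]=np.array(f["rotation"]); f["o"]=np.array(f["origin"]); f["K"]=np.array(f["K"]); f["d"]=np.array(f["dist"],float)
    return f
def ray(f,uv):
    q=cv2.undistortPoints(np.array([[uv]],float),f["K"],f["d"])[0,0]
    return f["R"]@np.array([q[0],-q[1],-1.0])
def plane(f,uv,z):
    d=ray(f,uv); return f["o"]+d*(z-f["o"][2])/d[2]
def proj(f,P):
    c=f["R"].T@(np.array(P,float)-f["o"]); c=c*np.array([1,-1,-1])
    return cv2.projectPoints(c.reshape(1,1,3),np.zeros(3),np.zeros(3),f["K"],f["d"])[0].ravel()
def tri(fs,uvs):
    A=np.zeros((3,3));b=np.zeros(3)
    for f,uv in zip(fs,uvs):
        d=ray(f,uv);d/=np.linalg.norm(d);M=np.eye(3)-np.outer(d,d);A+=M;b+=M@f["o"]
    return np.linalg.solve(A,b)
def save(f,name,crop=None,k=1,marks=()):
    im=f["frame"][:,:,::-1].copy(); x0=y0=0
    if crop: x0,y0,x1,y1=crop; im=im[y0:y1,x0:x1]
    im=cv2.resize(im,None,fx=k,fy=k,interpolation=cv2.INTER_CUBIC)
    for m in marks: cv2.circle(im,(int((m[0]-x0+.5)*k),int((m[1]-y0+.5)*k)),3,(0,255,0),1)
    cv2.imwrite("pics/"+name+".png",im)
E
python3 - <<'E'
from h import *
f=cam("top"); save(f,"top1",(200,130,440,280),3.3)
g=cam("scene"); save(g,"scene1",(210,150,430,280),3.5)
h=cv2.cvtColor(f["frame"],cv2.COLOR_RGB2HSV)
# amber
m=((h[...,0]>4)&(h[...,0]<18)&(h[...,1]>110)).astype(np.uint8)
m[:, :330]=0; m[:,430:]=0; m[:170]=0;m[260:]=0
n,l,st,c=cv2.connectedComponentsWithStats(m)
for i in range(1,n):
    if st[i,4]>15: print(st[i],c[i],plane(f,c[i],.02))
E
```

```text
[391 195   6   4  24] [393.5 196.5] [ 0.58123443 -0.2786531   0.02      ]
[394 223   7   5  25] [396.64 224.68] [ 0.47664672 -0.28869322  0.02      ]
[358 232   7   5  23] [361.34782609 234.13043478] [ 0.44119625 -0.15822862  0.02      ]
```

```bash
ls pics
```

```text
scene0.png
scene1.png
top0.png
top1.png
wrist0.png
```

View pics/top1.png

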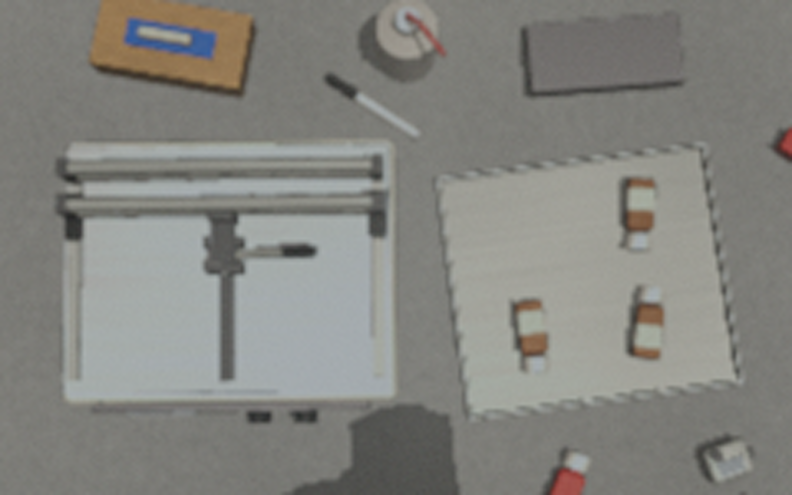

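View pics/scene1.png

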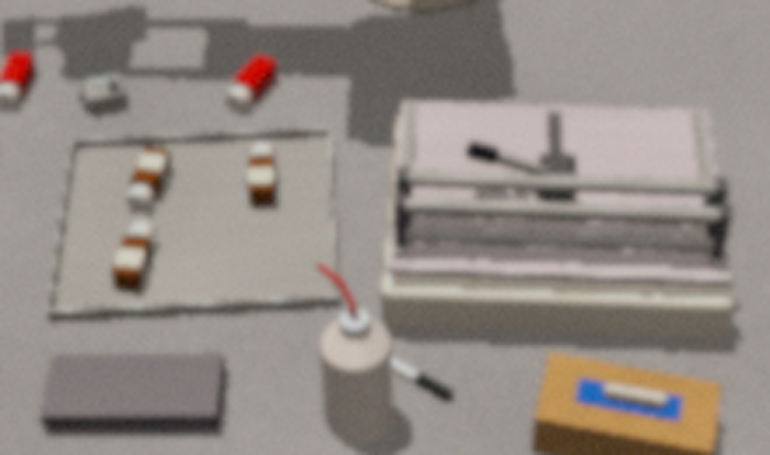

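Run:
```python
from h import *
f=cam("top")
c=lambda u,v:(200+(u+.5)/3.3-.5,130+(v+.5)/3.3-.5)
def P(n,u,v,z): print(n,np.round(plane(f,c(u,v),z),4))
for n,u,v,z in [("body TL",70,143,.066),("body TR",393,143,.066),("body BR",397,400,.066),("body BL",65,403,.066),
 ("fix L",66,168,.158),("fix R",376,166,.158),("cl L",68,203,.158),("cl R",377,200,.158),("grip",299,250,.143),("hinge",222,254,.114),("tray",438,178,.016),("tray",703,147,.016),("tray",740,380,.016),("tray",472,416,.016),
 ("b0base",640,180,.02),("b0cap",637,248,.02),("b1cap",650,288,.02),("b1base",647,356,.02),("b2base",529,300,.02),("b2cap",536,370,.02)]: P(n,u,v,z)
```

```text
body TL [0.6572 0.3534 0.066 ]
body TR [ 6.595e-01 -1.000e-04  6.600e-02]
body BR [ 0.3801 -0.0059  0.066 ]
body BL [0.3749 0.3498 0.066 ]
fix L [0.6147 0.3341 0.158 ]
fix R [0.6188 0.0178 0.158 ]
cl L [0.5787 0.3309 0.158 ]
cl R [0.5837 0.0165 0.158 ]
grip [0.5335 0.0962 0.143 ]
hinge [0.5317 0.1787 0.114 ]
tray [ 0.6288 -0.0516  0.016 ]
tray [ 0.6664 -0.3528  0.016 ]
tray [ 0.4034 -0.3889  0.016 ]
tray [ 0.3621 -0.0898  0.016 ]
b0base [ 0.6274 -0.2797  0.02  ]
b0cap [ 0.5502 -0.2751  0.02  ]
b1cap [ 0.5053 -0.2891  0.02  ]
b1base [ 0.4294 -0.2845  0.02  ]
b2base [ 0.4911 -0.1534  0.02  ]
b2cap [ 0.4133 -0.1607  0.02  ]
```

The estimates agree with the given sizes:
- **Shaker:** centre about (0.518, 0.175), yaw about +0.7°.
- **Tray and bottles:** the tray matches its given size. The bottles measure 77–78 mm long and lie roughly along x. Bottles 0 and 2 have caps toward -x, bottle 1 toward +x.

I'll move toward the lever first.

```bash
python3 -m inch '[{"ty":33.7,"tz":-30.5,"tx":-3,"hand":26},{"ty":33.7,"tz":-30.5,"tx":-3,"hand":26},{"ty":33.7,"tz":-30.5,"tx":-3,"hand":26},{"ty":33.7,"tz":-30.5,"tx":-3,"hand":26},{"ty":33.7,"tz":-30.5,"tx":-3,"hand":26},{"ty":33.7,"tz":-30.5,"tx":-3,"hand":26},{"ty":33.7,"tz":-30.5,"tx":-3,"hand":26},{"ty":33.7,"tz":-30.5,"tx":-3,"hand":26},{"ty":33.7,"tz":-30.5,"tx":-3,"hand":26},{"ty":33.7,"tz":-30.5,"tx":-3,"hand":26}]'
python3 -m inch '[{"ty":33.7,"tz":-30.5,"hand":26},{"ty":33.7,"tz":-30.5,"hand":26},{"ty":33.7,"tz":-30.5,"hand":26},{"rx":-8.5,"hand":26},{"rx":-8.5,"hand":26},{"rx":-8.5,"hand":26},{"rx":-8.5,"hand":26},{"rx":-8.5,"hand":26},{"rx":-8.5,"hand":26},{"rx":-8.5,"hand":26}]'
python3 -m inch '[{"rx":-8.5,"hand":26},{"rx":-8.5,"hand":26},{"hand":26}]'
python3 - <<'E'
from h import *
f=cam("wrist"); save(f,"w1")
s=ctrl.read_state(); print(np.round(s["joint_pos"],3),np.round(s["ee_pos"],4)); print(np.round(s["eef_rot"],4))
E
```

```text
[-1.475  0.342  1.524 -0.     1.275 -0.146] [ 0.1257 -0.5097  0.2266]
[[-0.000e+00  9.709e-01  2.394e-01]
 [ 3.000e-04  2.394e-01 -9.709e-01]
 [-1.000e+00  0.000e+00 -3.000e-04]]validation failed for argument at $[0]...
validation failed for argument at $[0]...
validation failed for argument at $[0]...
```

View pics/w1.png

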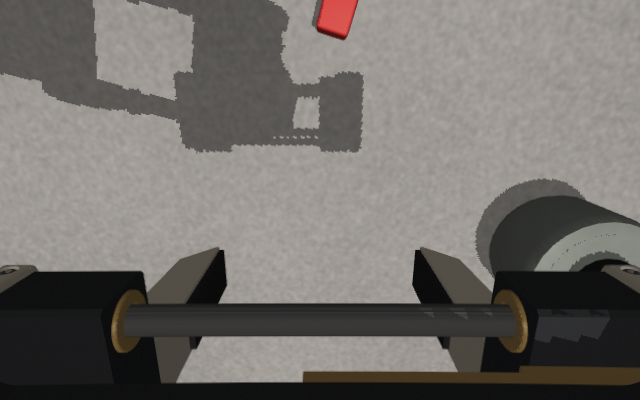

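All the calls were refused, so nothing moved. It looks like every key has to be present in each row.

```bash
python3 -m inch '[{"tx":-3,"ty":33.7,"tz":-30.5,"rx":0,"ry":0,"rz":0,"hand":26},{"tx":-3,"ty":33.7,"tz":-30.5,"rx":0,"ry":0,"rz":0,"hand":26},{"tx":-3,"ty":33.7,"tz":-30.5,"rx":0,"ry":0,"rz":0,"hand":26},{"tx":-3,"ty":33.7,"tz":-30.5,"rx":0,"ry":0,"rz":0,"hand":26},{"tx":-3,"ty":33.7,"tz":-30.5,"rx":0,"ry":0,"rz":0,"hand":26},{"tx":-3,"ty":33.7,"tz":-30.5,"rx":0,"ry":0,"rz":0,"hand":26},{"tx":-3,"ty":33.7,"tz":-30.5,"rx":0,"ry":0,"rz":0,"hand":26},{"tx":-3,"ty":33.7,"tz":-30.5,"rx":0,"ry":0,"rz":0,"hand":26},{"tx":-3,"ty":33.7,"tz":-30.5,"rx":0,"ry":0,"rz":0,"hand":26},{"tx":-3,"ty":33.7,"tz":-30.5,"rx":0,"ry":0,"rz":0,"hand":26}]'
```

```text
t: 1.35
ee_pos: [0.3806, -0.1312, 0.2571]
eef_rot: [[0.001, 0.971, 0.239], [-0.001, 0.239, -0.971], [-1.0, 0.001, 0.001]]
wrist_force: [1.0, -1.0, 0.8]
finger_gap: 0.0263
```

```bash
python3 -m inch '[{"tx":0,"ty":33.7,"tz":-30.5,"rx":0,"ry":0,"rz":0,"hand":26},{"tx":0,"ty":33.7,"tz":-30.5,"rx":0,"ry":0,"rz":0,"hand":26},{"tx":0,"ty":20,"tz":-18,"rx":0,"ry":0,"rz":0,"hand":26},{"tx":0,"ty":0,"tz":0,"rx":-8.5,"ry":0,"rz":0,"hand":26},{"tx":0,"ty":0,"tz":0,"rx":-8.5,"ry":0,"rz":0,"hand":26},{"tx":0,"ty":0,"tz":0,"rx":-8.5,"ry":0,"rz":0,"hand":26},{"tx":0,"ty":0,"tz":0,"rx":-8.5,"ry":0,"rz":0,"hand":26},{"tx":0,"ty":0,"tz":0,"rx":-8.5,"ry":0,"rz":0,"hand":26},{"tx":0,"ty":0,"tz":0,"rx":-8.5,"ry":0,"rz":0,"hand":26},{"tx":0,"ty":0,"tz":0,"rx":-8.5,"ry":0,"rz":0,"hand":26}]'
python3 -m inch '[{"tx":0,"ty":0,"tz":0,"rx":-8.5,"ry":0,"rz":0,"hand":26},{"tx":0,"ty":0,"tz":0,"rx":-8.5,"ry":0,"rz":0,"hand":26},{"tx":0,"ty":0,"tz":0,"rx":0,"ry":0,"rz":0,"hand":26}]'
python3 - <<'E'
from h import *
f=cam("wrist"); save(f,"w2")
s=ctrl.read_state(); print(np.round(s["joint_pos"],3),np.round(s["ee_pos"],4)); print(np.round(s["eef_rot"],4))
f=cam("top"); save(f,"t2",(200,130,440,280),3.3)
E
```

```text
t: 2.35
ee_pos: [0.4458, -0.0353, 0.2567]
eef_rot: [[-0.0, 0.281, 0.96], [-0.0, 0.96, -0.281], [-1.0, -0.0, -0.0]]
wrist_force: [-0.0, 0.6, -0.2]
finger_gap: 0.0261
t: 2.65
ee_pos: [0.4458, -0.0353, 0.2567]
eef_rot: [[-0.0, -0.008, 1.0], [-0.0, 1.0, 0.008], [-1.0, -0.0, -0.0]]
wrist_force: [0.0, 0.4, 0.5]
finger_gap: 0.0262
[-0.251  0.174  1.669 -0.     1.299 -0.253] [ 0.4458 -0.0353  0.2567]
[[ 1.0e-04 -2.9e-03  1.0e+00]
 [-1.0e-04  1.0e+00  2.9e-03]
 [-1.0e+00 -1.0e-04  1.0e-04]]
```

View pics/w2.png

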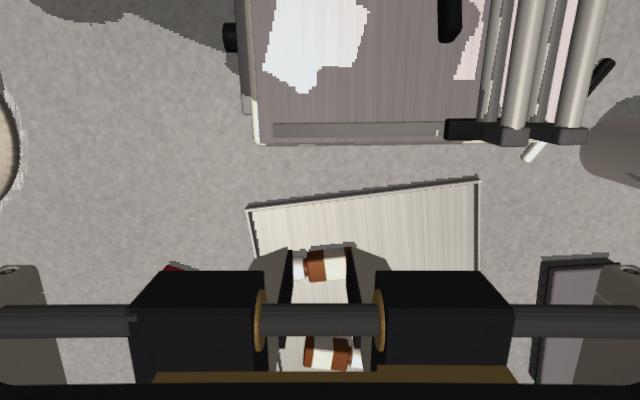

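The wrist view shows the lever's black grip end at (450,20) and the bars at columns 490–580. I'll move over and raise to see more.

```bash
python3 -m inch '[{"tx":-20,"ty":0,"tz":40,"rx":0,"ry":0,"rz":0,"hand":26},{"tx":0,"ty":20,"tz":40,"rx":0,"ry":0,"rz":0,"hand":26},{"tx":0,"ty":0,"tz":0,"rx":0,"ry":0,"rz":0,"hand":26},{"tx":0,"ty":0,"tz":0,"rx":0,"ry":0,"rz":0,"hand":26}]'
python3 - <<'E'
from h import *
f=cam("wrist"); save(f,"w3")
np.save("w3.npy",{k:f[k] for k in("R","o","K","d")},allow_pickle=True)
E
```

```text
t: 3.15
ee_pos: [0.5258, -0.0144, 0.2759]
eef_rot: [[-0.002, -0.005, 1.0], [0.0, 1.0, 0.005], [-1.0, 0.0, -0.002]]
wrist_force: [-1.8, 0.8, -0.4]
finger_gap: 0.0261
```

View pics/w3.png

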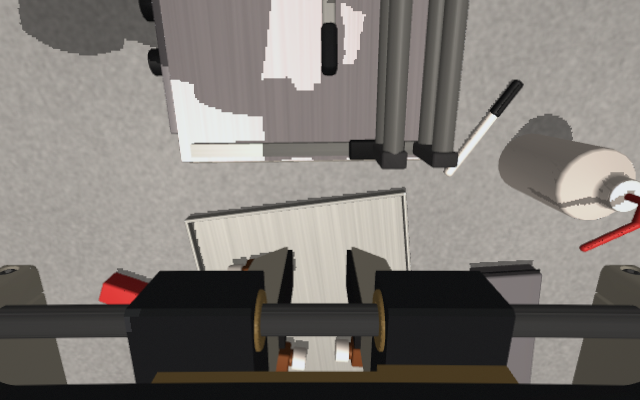

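The grip spans columns 322–337 and rows 24–75. The clamp bar's tube is at about column 395 and the fixed bar's at about 440.

Run:
```python
from h import *
f=np.load("w3.npy",allow_pickle=True).item()
for n,uv,z in [("grip c",(329.5,48),.148),("tip",(329.5,75),.140),("clamp edges",(379,130),.15),("clamp r",(405,130),.15),("clamp l0",(384,20),.15),("clamp r0",(409,20),.15),("fix l",(420,130),.15),("fix r",(443,130),.15),("fixr0",(466,20),.15),("fix l0",(429,20),.15),("body corner",(182,161),.066)]:
    print(n,np.round(plane(f,uv,z),4))
```

```text
grip c [0.5332 0.0963 0.148 ]
tip [0.5336 0.078  0.14  ]
clamp edges [0.5726 0.0376 0.15  ]
clamp r [0.5928 0.0377 0.15  ]
clamp l0 [0.5716 0.1144 0.15  ]
clamp r0 [0.5893 0.1144 0.15  ]
fix l [0.6044 0.0377 0.15  ]
fix r [0.6223 0.0378 0.15  ]
fixr0 [0.6296 0.1143 0.15  ]
fix l0 [0.6035 0.1144 0.15  ]
body corner [ 0.3841 -0.0041  0.066 ]
```

```bash
python3 -m inch '[{"tx":0,"ty":40,"tz":7,"rx":0,"ry":0,"rz":0,"hand":26},{"tx":0,"ty":40,"tz":0,"rx":0,"ry":0,"rz":0,"hand":26},{"tx":0,"ty":30,"tz":0,"rx":0,"ry":0,"rz":0,"hand":26},{"tx":30,"ty":0,"tz":0,"rx":0,"ry":0,"rz":0,"hand":26},{"tx":40,"ty":0,"tz":0,"rx":0,"ry":0,"rz":0,"hand":26},{"tx":0,"ty":0,"tz":0,"rx":0,"ry":0,"rz":0,"hand":26},{"tx":0,"ty":0,"tz":0,"rx":0,"ry":0,"rz":0,"hand":26}]'
python3 - <<'E'
from h import *
f=cam("wrist"); save(f,"w4")
f=cam("scene"); save(f,"s4",(310,150,430,250),6)
s=ctrl.read_state(); print(np.round(s["ee_pos"],4)); print(np.round(s["eef_rot"],4))
E
```

```text
t: 3.9
ee_pos: [0.5316, 0.0948, 0.2075]
eef_rot: [[-0.001, -0.005, 1.0], [-0.0, 1.0, 0.005], [-1.0, -0.0, -0.001]]
wrist_force: [0.2, 0.1, 0.6]
finger_gap: 0.0262
[0.533  0.0948 0.209 ]
[[ 0.0036 -0.005   1.    ]
 [-0.      1.      0.005 ]
 [-1.     -0.      0.0036]]
```

View pics/w4.png

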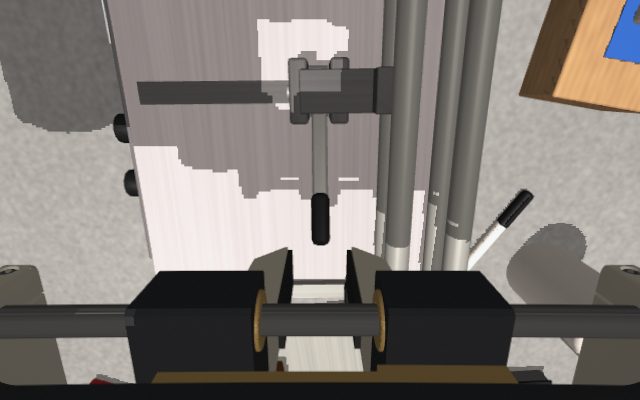

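View pics/s4.png

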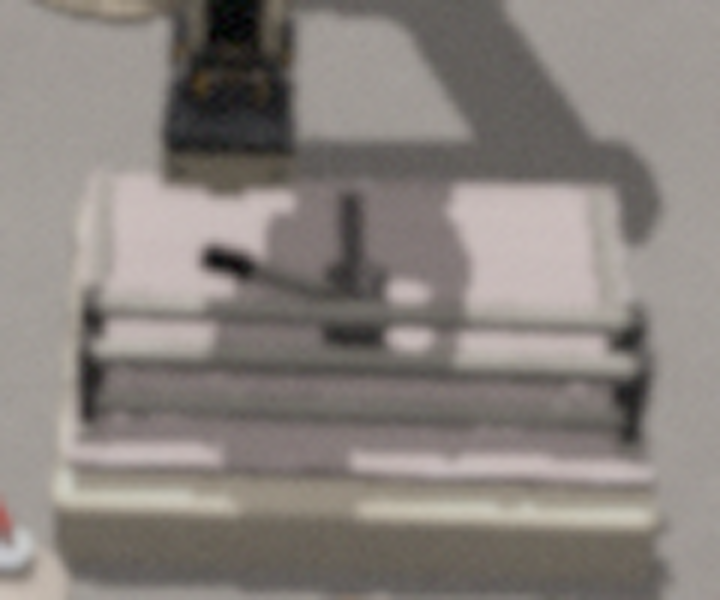

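```bash
python3 -m inch '[{"tx":40,"ty":1,"tz":0,"rx":0,"ry":0,"rz":0,"hand":26},{"tx":30,"ty":0,"tz":0,"rx":0,"ry":0,"rz":0,"hand":26},{"tx":14,"ty":0,"tz":0,"rx":0,"ry":0,"rz":0,"hand":26},{"tx":0,"ty":0,"tz":0,"rx":0,"ry":0,"rz":0,"hand":26},{"tx":0,"ty":0,"tz":0,"rx":0,"ry":0,"rz":0,"hand":6},{"tx":0,"ty":0,"tz":0,"rx":0,"ry":0,"rz":0,"hand":6},{"tx":0,"ty":0,"tz":0,"rx":0,"ry":0,"rz":0,"hand":6},{"tx":0,"ty":0,"tz":0,"rx":0,"ry":0,"rz":0,"hand":6}]'
python3 - <<'E'
from h import *
f=cam("wrist"); save(f,"w5"); print(plane(f,(320,105),.114), [plane(f,(u,90),.114) for u in(290,350)])
E
```

```text
t: 4.8
ee_pos: [0.5331, 0.0961, 0.1244]
eef_rot: [[0.003, -0.007, 1.0], [-0.0, 1.0, 0.007], [-1.0, -0.0, 0.003]]
wrist_force: [0.2, -0.9, 7.2]
finger_gap: 0.0118
[0.53343082 0.1714658  0.114     ] [array([0.51993862, 0.17782239, 0.114     ]), array([0.54683116, 0.17801306, 0.114     ])]
```

View pics/w5.png

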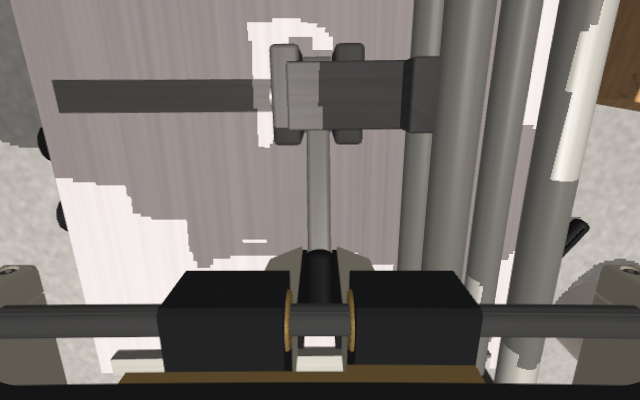

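Gripped at 11.8 mm. The hinge is at about (0.534, 0.176, 0.114), giving a radius of 85 mm, which matches. Next I'll swing the lever up along its arc.

```bash
python3 -m inch '[{"tx":-6.5,"ty":2.8,"tz":0,"rx":0,"ry":0,"rz":0,"hand":6},{"tx":-6.9,"ty":3.5,"tz":0,"rx":0,"ry":0,"rz":0,"hand":6},{"tx":-6.2,"ty":4,"tz":0,"rx":0,"ry":0,"rz":0,"hand":6},{"tx":-5.9,"ty":4.5,"tz":0,"rx":0,"ry":0,"rz":0,"hand":6},{"tx":0,"ty":0,"tz":0,"rx":0,"ry":0,"rz":0,"hand":6}]'
python3 -m inch '[{"tx":-5.5,"ty":5,"tz":0,"rx":0,"ry":0,"rz":0,"hand":6},{"tx":-5,"ty":5.5,"tz":0,"rx":0,"ry":0,"rz":0,"hand":6},{"tx":-4.5,"ty":5.8,"tz":0,"rx":0,"ry":0,"rz":0,"hand":6},{"tx":-4,"ty":6.3,"tz":0,"rx":0,"ry":0,"rz":0,"hand":6},{"tx":-3.4,"ty":6.6,"tz":0,"rx":0,"ry":0,"rz":0,"hand":6},{"tx":-2.9,"ty":6.8,"tz":0,"rx":0,"ry":0,"rz":0,"hand":6},{"tx":-3.8,"ty":14.3,"tz":0,"rx":0,"ry":0,"rz":0,"hand":6},{"tx":-1.3,"ty":12,"tz":0,"rx":0,"ry":0,"rz":0,"hand":6},{"tx":0,"ty":0,"tz":0,"rx":0,"ry":0,"rz":0,"hand":6}]'
python3 - <<'E'
from h import *
f=cam("wrist"); save(f,"w6")
f=cam("scene"); save(f,"s6",(310,130,430,250),5)
E
```

```text
t: 5.35
ee_pos: [0.5319, 0.1116, 0.1491]
eef_rot: [[0.0, -0.007, 1.0], [-0.0, 1.0, 0.007], [-1.0, -0.0, 0.0]]
wrist_force: [-0.0, -2.9, 2.3]
finger_gap: 0.012
t: 6.25
ee_pos: [0.5316, 0.1758, 0.1795]
eef_rot: [[0.001, -0.007, 1.0], [0.003, 1.0, 0.007], [-1.0, 0.003, 0.001]]
wrist_force: [-2.0, 0.5, 2.7]
finger_gap: 0.0121
```

View pics/w6.png

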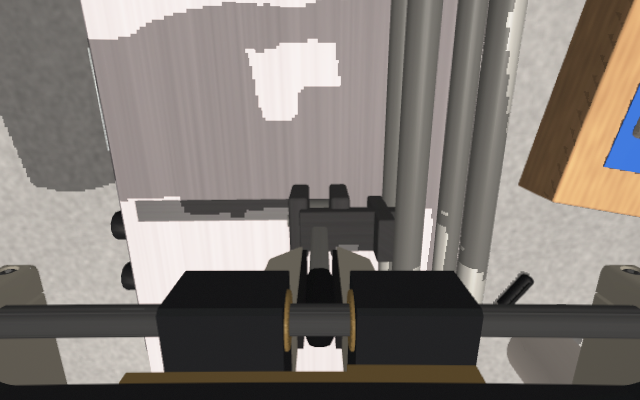

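View pics/s6.png

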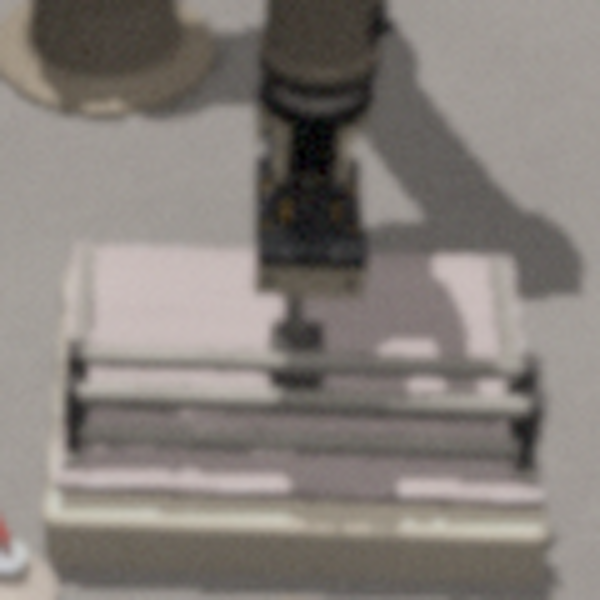

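The lever is upright. Now I'll draw the bar back about 76 mm.

```bash
python3 -m inch '[{"tx":0,"ty":0,"tz":-5,"rx":0,"ry":0,"rz":0,"hand":6},{"tx":0,"ty":0,"tz":-10,"rx":0,"ry":0,"rz":0,"hand":6},{"tx":0,"ty":0,"tz":-15,"rx":0,"ry":0,"rz":0,"hand":6},{"tx":0,"ty":0,"tz":-15,"rx":0,"ry":0,"rz":0,"hand":6},{"tx":0,"ty":0,"tz":-15,"rx":0,"ry":0,"rz":0,"hand":6},{"tx":0,"ty":0,"tz":-10,"rx":0,"ry":0,"rz":0,"hand":6},{"tx":0,"ty":0,"tz":-6,"rx":0,"ry":0,"rz":0,"hand":6},{"tx":0,"ty":0,"tz":0,"rx":0,"ry":0,"rz":0,"hand":6}]'
python3 - <<'E'
from h import *
f=cam("wrist"); save(f,"w7")
f=cam("scene"); save(f,"s7",(310,130,430,250),5)
E
```

```text
t: 7.15
ee_pos: [0.4551, 0.1733, 0.1793]
eef_rot: [[0.001, -0.006, 1.0], [0.001, 1.0, 0.006], [-1.0, 0.001, 0.001]]
wrist_force: [-2.2, 4.8, 7.4]
finger_gap: 0.0121
```

View pics/w7.png

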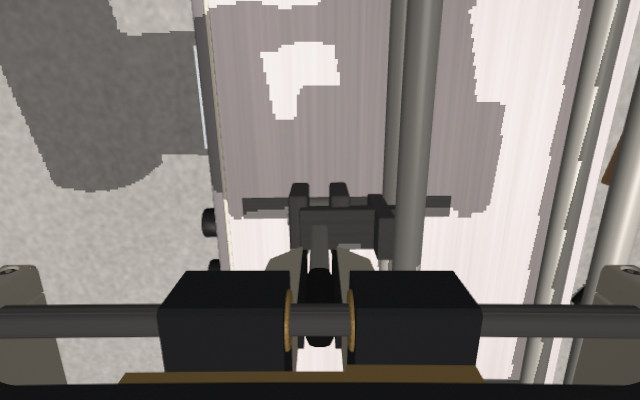

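The bar is drawn back about 76 mm. I'll release, rise and go over to the tray.

```bash
python3 -m inch '[{"tx":0,"ty":0,"tz":0,"rx":0,"ry":0,"rz":0,"hand":26},{"tx":0,"ty":0,"tz":0,"rx":0,"ry":0,"rz":0,"hand":26},{"tx":0,"ty":0,"tz":0,"rx":0,"ry":0,"rz":0,"hand":26},{"tx":-40,"ty":0,"tz":0,"rx":0,"ry":0,"rz":0,"hand":26},{"tx":-50,"ty":0,"tz":0,"rx":0,"ry":0,"rz":0,"hand":26},{"tx":-40,"ty":-30,"tz":0,"rx":0,"ry":0,"rz":0,"hand":56},{"tx":0,"ty":-45,"tz":0,"rx":0,"ry":0,"rz":0,"hand":56},{"tx":0,"ty":-45,"tz":0,"rx":0,"ry":0,"rz":0,"hand":56},{"tx":0,"ty":-45,"tz":0,"rx":0,"ry":0,"rz":0,"hand":56},{"tx":0,"ty":-45,"tz":0,"rx":0,"ry":0,"rz":0,"hand":56}]'
python3 -m inch '[{"tx":0,"ty":-45,"tz":0,"rx":0,"ry":0,"rz":0,"hand":56},{"tx":0,"ty":-45,"tz":0,"rx":0,"ry":0,"rz":0,"hand":56},{"tx":0,"ty":-45,"tz":0,"rx":8.5,"ry":0,"rz":0,"hand":56},{"tx":0,"ty":0,"tz":0,"rx":8.5,"ry":0,"rz":0,"hand":56},{"tx":0,"ty":0,"tz":0,"rx":8.5,"ry":0,"rz":0,"hand":56},{"tx":0,"ty":0,"tz":0,"rx":8.5,"ry":0,"rz":0,"hand":56},{"tx":0,"ty":0,"tz":0,"rx":8.5,"ry":0,"rz":0,"hand":56},{"tx":0,"ty":0,"tz":0,"rx":8.5,"ry":0,"rz":0,"hand":56},{"tx":0,"ty":0,"tz":0,"rx":8.5,"ry":0,"rz":0,"hand":56},{"tx":0,"ty":0,"tz":0,"rx":8.5,"ry":0,"rz":0,"hand":56}]'
python3 -m inch '[{"tx":0,"ty":0,"tz":0,"rx":8.5,"ry":0,"rz":0,"hand":56},{"tx":0,"ty":0,"tz":0,"rx":8.5,"ry":0,"rz":0,"hand":56},{"tx":0,"ty":0,"tz":0,"rx":4.7,"ry":0,"rz":0,"hand":56},{"tx":0,"ty":0,"tz":0,"rx":0,"ry":0,"rz":0,"hand":56},{"tx":0,"ty":0,"tz":0,"rx":0,"ry":0,"rz":0,"hand":56}]'
python3 - <<'E'
from h import *
f=cam("wrist"); save(f,"w8")
np.save("w8.npy",{k:f[k] for k in("R","o","K","d","frame")},allow_pickle=True)
s=ctrl.read_state(); print(np.round(s["joint_pos"],3),np.round(s["ee_pos"],4)); print(np.round(s["eef_rot"],4))
f=cam("top"); save(f,"t8",(200,130,440,280),3.3)
E
```

```text
t: 8.25
ee_pos: [0.4563, -0.039, 0.3084]
eef_rot: [[-0.001, -0.006, 1.0], [-0.0, 1.0, 0.006], [-1.0, -0.0, -0.001]]
wrist_force: [0.4, -0.3, -0.1]
finger_gap: 0.0552
t: 9.25
ee_pos: [0.4574, -0.1724, 0.3081]
eef_rot: [[-0.001, 0.927, 0.374], [0.0, 0.374, -0.927], [-1.0, -0.001, -0.001]]
wrist_force: [-0.4, -0.2, 0.3]
finger_gap: 0.056
t: 9.75
ee_pos: [0.4575, -0.1722, 0.3083]
eef_rot: [[-0.001, 1.0, 0.014], [0.0, 0.014, -1.0], [-1.0, -0.001, -0.0]]
wrist_force: [0.0, -0.8, -0.8]
finger_gap: 0.0559
[-0.517  0.222  1.465 -0.     1.455  1.041] [ 0.4575 -0.1722  0.3084]
[[-6.000e-04  9.999e-01  1.330e-02]
 [-0.000e+00  1.330e-02 -9.999e-01]
 [-1.000e+00 -6.000e-04 -0.000e+00]]
```

View pics/w8.png

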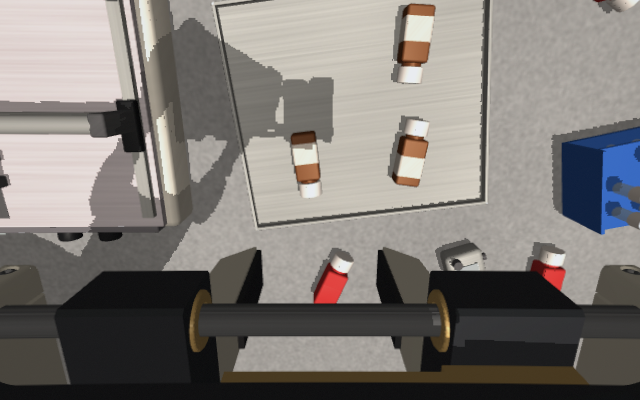

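View pics/t8.png

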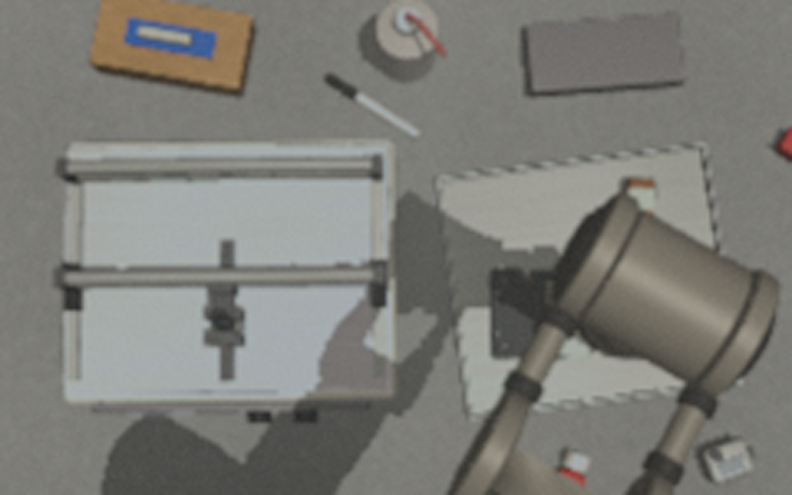

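The wrist view shows all three bottles clearly, at (415,42), (411,153) and (306,165). I'll zoom in to measure them.

Run:
```python
from h import *
f=np.load("w8.npy",allow_pickle=True).item()
save(f,"w8z",(280,0,460,210),2.8)
# height pixel scale
for uv in [(410,190),(410,110)]: print(plane(f,uv,.019), proj(f,plane(f,uv,.019)+[0,0,.015]))
```

```text
[ 0.41863159 -0.2910236   0.019     ] [412.89371755 193.18873314]
[ 0.51848625 -0.28174719  0.019     ] [413.10235139 110.69629617]
```

View pics/w8z.png

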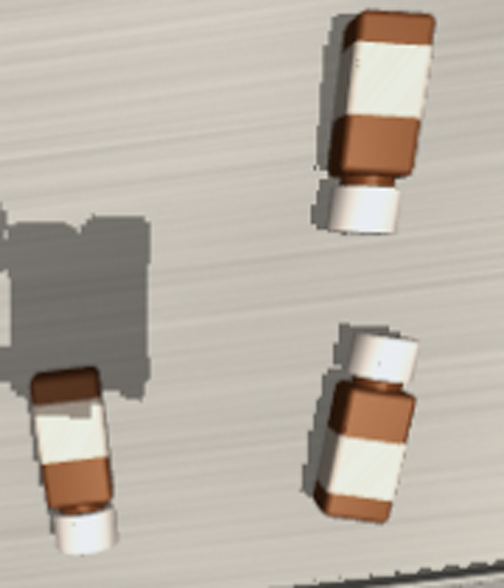

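Run:
```python
from h import *
f=np.load("w8.npy",allow_pickle=True).item()
c=lambda u,v:(280+(u+.5)/2.8-.5,(v+.5)/2.8-.5)
for n,cap,base in [("b0",(364,233),(392,12)),("b1",(385,337),(352,512)),("b2",(85,551),(65,372))]:
    C=plane(f,c(*cap),.019);B=plane(f,c(*base),.019);d=C-B
    print(n,np.round(C,4),np.round(B,4),"mid",np.round((C+B)/2,4),"len",np.linalg.norm(d),"yaw",np.degrees(np.arctan2(d[1],d[0])))
```

```text
b0 [ 0.5493 -0.2784  0.019 ] [ 0.6312 -0.2816  0.019 ] mid [ 0.5903 -0.28    0.019 ] len 0.08202293800365075 yaw 177.82907536882473
b1 [ 0.5068 -0.2916  0.019 ] [ 0.4285 -0.2842  0.019 ] mid [ 0.4676 -0.2879  0.019 ] len 0.0786777200219781 yaw -5.354528450712868
b2 [ 0.4081 -0.1619  0.019 ] [ 0.49   -0.1526  0.019 ] mid [ 0.4491 -0.1572  0.019 ] len 0.08244306996853526 yaw -173.52041964377557
```

```bash
python3 -m inch '[{"tx":0,"ty":6,"tz":40,"rx":6.2,"ry":0,"rz":0,"hand":56},{"tx":10,"ty":4,"tz":38,"rx":0,"ry":0,"rz":0,"hand":56},{"tx":20,"ty":4,"tz":38,"rx":0,"ry":0,"rz":0,"hand":56},{"tx":45,"ty":0,"tz":0,"rx":0,"ry":0,"rz":0,"hand":56},{"tx":45,"ty":0,"tz":0,"rx":0,"ry":0,"rz":0,"hand":56},{"tx":45,"ty":0,"tz":0,"rx":0,"ry":0,"rz":0,"hand":56},{"tx":45,"ty":0,"tz":0,"rx":0,"ry":0,"rz":0,"hand":56},{"tx":35,"ty":0,"tz":0,"rx":0,"ry":0,"rz":0,"hand":56},{"tx":0,"ty":0,"tz":0,"rx":0,"ry":0,"rz":0,"hand":56},{"tx":0,"ty":0,"tz":0,"rx":0,"ry":0,"rz":0,"hand":56}]'
python3 - <<'E'
from h import *
f=cam("wrist"); save(f,"w9")
s=ctrl.read_state(); print(np.round(s["ee_pos"],4), np.degrees(np.arctan2(s["eef_rot"][1][1],s["eef_rot"][0][1])))
E
```

```text
t: 10.85
ee_pos: [0.465, -0.2887, 0.0641]
eef_rot: [[-0.0, 0.995, -0.096], [0.0, -0.096, -0.995], [-1.0, -0.0, -0.0]]
wrist_force: [0.5, -0.3, 0.1]
finger_gap: 0.0561
[ 0.4658 -0.2893  0.0653] -5.51402620408758
```

View pics/w9.png

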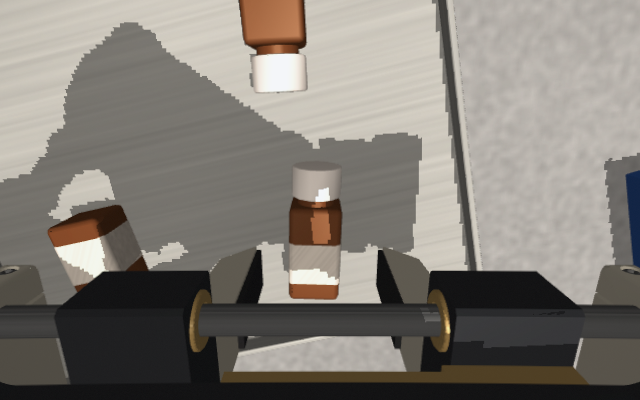

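The bottle is centred between the fingers at column 316. I'll descend and grip.

```bash
python3 -m inch '[{"tx":40,"ty":0,"tz":0,"rx":0,"ry":0,"rz":0,"hand":56},{"tx":18,"ty":0,"tz":0,"rx":0,"ry":0,"rz":0,"hand":56},{"tx":0,"ty":0,"tz":0,"rx":0,"ry":0,"rz":0,"hand":56},{"tx":0,"ty":0,"tz":0,"rx":0,"ry":0,"rz":0,"hand":20},{"tx":0,"ty":0,"tz":0,"rx":0,"ry":0,"rz":0,"hand":20},{"tx":0,"ty":0,"tz":0,"rx":0,"ry":0,"rz":0,"hand":20},{"tx":0,"ty":0,"tz":0,"rx":0,"ry":0,"rz":0,"hand":20},{"tx":0,"ty":0,"tz":0,"rx":0,"ry":0,"rz":0,"hand":20}]'
python3 -m inch '[{"tx":-20,"ty":0,"tz":0,"rx":0,"ry":0,"rz":0,"hand":20},{"tx":-50,"ty":0,"tz":0,"rx":0,"ry":0,"rz":0,"hand":20},{"tx":-50,"ty":0,"tz":0,"rx":0,"ry":0,"rz":0,"hand":20},{"tx":-50,"ty":0,"tz":0,"rx":0,"ry":0,"rz":0,"hand":20},{"tx":-20,"ty":0,"tz":0,"rx":0,"ry":0,"rz":0,"hand":20},{"tx":0,"ty":0,"tz":0,"rx":0,"ry":0,"rz":0,"hand":20}]'
python3 - <<'E'
from h import *
f=cam("wrist"); save(f,"w10")
s=ctrl.read_state(); print(np.round(s["ee_pos"],4))
E
```

```text
t: 11.7
ee_pos: [0.4652, -0.2888, 0.0067]
eef_rot: [[0.001, 0.995, -0.097], [-0.001, -0.097, -0.995], [-1.0, 0.001, 0.001]]
wrist_force: [-1.4, -0.8, 7.3]
finger_gap: 0.0297
t: 12.3
ee_pos: [0.4661, -0.2895, 0.1995]
eef_rot: [[0.006, 0.995, -0.097], [-0.005, -0.096, -0.995], [-1.0, 0.006, 0.004]]
wrist_force: [0.6, -0.2, -1.0]
finger_gap: 0.03
[ 0.4651 -0.2888  0.1968]
```

View pics/w10.png

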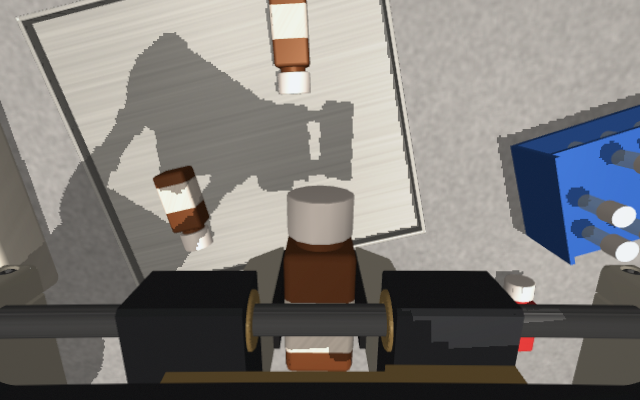

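Held at 30.0 mm. I'll carry it toward the shaker at y ≈ 0.06 and measure the fixed bar from there.

```bash
python3 -m inch '[{"tx":-20,"ty":0,"tz":0,"rx":-6.2,"ry":0,"rz":0,"hand":20},{"tx":-40,"ty":10,"tz":-35,"rx":0,"ry":0,"rz":0,"hand":20},{"tx":0,"ty":10,"tz":-39,"rx":0,"ry":0,"rz":0,"hand":20},{"tx":0,"ty":10,"tz":-39,"rx":0,"ry":0,"rz":0,"hand":20},{"tx":0,"ty":9,"tz":-39,"rx":0,"ry":0,"rz":0,"hand":20},{"tx":0,"ty":0,"tz":-39,"rx":0,"ry":0,"rz":0,"hand":20},{"tx":0,"ty":0,"tz":-39,"rx":0,"ry":0,"rz":0,"hand":20},{"tx":0,"ty":0,"tz":-39,"rx":0,"ry":0,"rz":0,"hand":20},{"tx":0,"ty":0,"tz":-39,"rx":0,"ry":0,"rz":0,"hand":20},{"tx":0,"ty":0,"tz":-39,"rx":0,"ry":0,"rz":0,"hand":20}]'
python3 -m inch '[{"tx":0,"ty":0,"tz":0,"rx":0,"ry":0,"rz":0,"hand":20},{"tx":0,"ty":0,"tz":0,"rx":0,"ry":0,"rz":0,"hand":20},{"tx":0,"ty":0,"tz":0,"rx":0,"ry":0,"rz":0,"hand":20}]'
python3 - <<'E'
from h import *
f=cam("wrist"); save(f,"w11")
np.save("w11.npy",{k:f[k] for k in("R","o","K","d","frame")},allow_pickle=True)
s=ctrl.read_state(); print(np.round(s["joint_pos"],3),np.round(s["ee_pos"],4)); print(np.round(s["eef_rot"],4))
E
```

```text
t: 13.35
ee_pos: [0.4979, 0.0579, 0.2502]
eef_rot: [[-0.004, 1.0, 0.011], [0.0, 0.011, -1.0], [-1.0, -0.004, -0.0]]
wrist_force: [-0.8, -0.6, -1.1]
finger_gap: 0.0298
t: 13.65
ee_pos: [0.4987, 0.0554, 0.2514]
eef_rot: [[-0.002, 1.0, 0.011], [-0.0, 0.011, -1.0], [-1.0, -0.002, 0.0]]
wrist_force: [-0.2, -0.2, -0.4]
finger_gap: 0.0301
[-0.042  0.281  1.541 -0.     1.321  1.519] [0.4989 0.0552 0.2517]
[[-1.700e-03  9.999e-01  1.000e-02]
 [-4.000e-04  1.000e-02 -9.999e-01]
 [-1.000e+00 -1.700e-03  4.000e-04]]
```

View pics/w11.png

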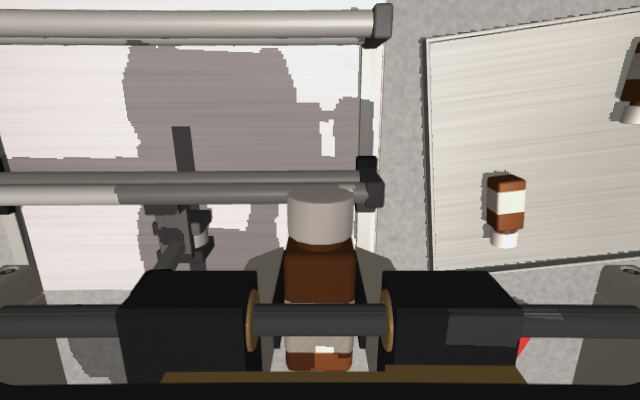

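Run:
```python
from h import *
f=np.load("w11.npy",allow_pickle=True).item()
im=f["frame"].astype(int)
for u in (60,200,320): print(u,[tuple(im[r,u])[0] for r in range(0,56,2)])
for u in (60,200,330): print(u,[(r,im[r,u][0]) for r in range(166,212,2)])
for uv in [(320,26),(60,27),(320,13),(320,39),(383,24),(391,24)]: print(uv,np.round(plane(f,uv,.150),4))
for uv in [(250,187),(100,187)]: print(uv,np.round(plane(f,uv,.150),4))
```

```text
60 [np.int64(235), np.int64(234), np.int64(235), np.int64(235), np.int64(231), np.int64(116), np.int64(146), np.int64(160), np.int64(172), np.int64(180), np.int64(186), np.int64(191), np.int64(187), np.int64(180), np.int64(170), np.int64(159), np.int64(148), np.int64(131), np.int64(100), np.int64(164), np.int64(151), np.int64(132), np.int64(112), np.int64(235), np.int64(236), np.int64(235), np.int64(235), np.int64(235)]
200 [np.int64(237), np.int64(237), np.int64(237), np.int64(237), np.int64(237), np.int64(188), np.int64(139), np.int64(156), np.int64(169), np.int64(181), np.int64(195), np.int64(213), np.int64(204), np.int64(191), np.int64(176), np.int64(165), np.int64(153), np.int64(139), np.int64(112), np.int64(145), np.int64(156), np.int64(140), np.int64(106), np.int64(225), np.int64(237), np.int64(153), np.int64(152), np.int64(153)]
320 [np.int64(237), np.int64(237), np.int64(237), np.int64(237), np.int64(237), np.int64(146), np.int64(143), np.int64(159), np.int64(173), np.int64(189), np.int64(214), np.int64(230), np.int64(228), np.int64(207), np.int64(176), np.int64(164), np.int
[... 1254 characters left out ...]
(172, np.int64(90)), (174, np.int64(98)), (176, np.int64(106)), (178, np.int64(124)), (180, np.int64(134)), (182, np.int64(90)), (184, np.int64(85)), (186, np.int64(100)), (188, np.int64(102)), (190, np.int64(102)), (192, np.int64(102)), (194, np.int64(104)), (196, np.int64(104)), (198, np.int64(106)), (200, np.int64(106)), (202, np.int64(114)), (204, np.int64(177)), (206, np.int64(172)), (208, np.int64(172)), (210, np.int64(172))]
(320, 26) [0.621  0.0554 0.15  ]
(60, 27) [0.6172 0.2234 0.15  ]
(320, 13) [0.6285 0.0555 0.15  ]
(320, 39) [0.6133 0.0553 0.15  ]
(383, 24) [0.6225 0.0144 0.15  ]
(391, 24) [0.6226 0.0092 0.15  ]
(250, 187) [0.5117 0.1065 0.15  ]
(100, 187) [0.5104 0.2175 0.15  ]
```

Fixed-bar axis at y≈0.06: the wrist camera gives x ≈ 0.622 and the top camera ≈ 0.618, so I'll take 0.620. Shaker y centre ≈ 0.176. The first slot is at shaker y ≈ -112 mm. I'll lower to just above cap contact.

```bash
python3 -m inch '[{"tx":0,"ty":40,"tz":-5,"rx":0,"ry":0,"rz":0,"hand":20},{"tx":20,"ty":35,"tz":-4,"rx":0,"ry":0,"rz":0,"hand":20},{"tx":40,"ty":10,"tz":0,"rx":0,"ry":0,"rz":0,"hand":20},{"tx":24,"ty":0,"tz":0,"rx":0,"ry":0,"rz":0,"hand":20},{"tx":0,"ty":0,"tz":0,"rx":0,"ry":0,"rz":0,"hand":20},{"tx":0,"ty":0,"tz":0,"rx":0,"ry":0,"rz":0,"hand":20},{"tx":0,"ty":0,"tz":0,"rx":0,"ry":0,"rz":0,"hand":20}]'
python3 - <<'E'
from h import *
f=cam("wrist"); save(f,"w12")
f=cam("scene"); save(f,"s12",(310,130,430,250),5)
E
```

```text
t: 14.4
ee_pos: [0.5849, 0.0657, 0.1705]
eef_rot: [[0.003, 1.0, 0.011], [-0.0, 0.011, -1.0], [-1.0, 0.003, 0.0]]
wrist_force: [0.7, 0.9, -0.3]
finger_gap: 0.0299
```

View pics/w12.png

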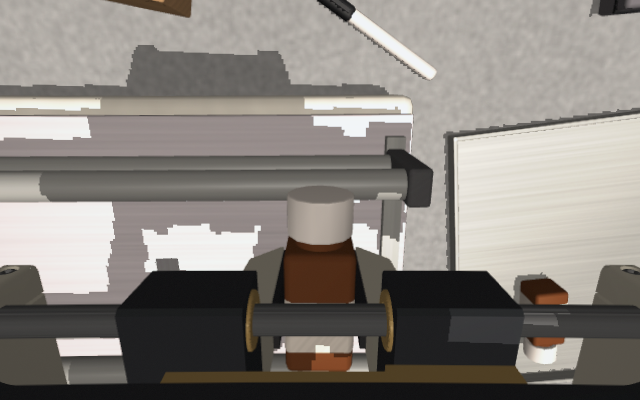

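View pics/s12.png

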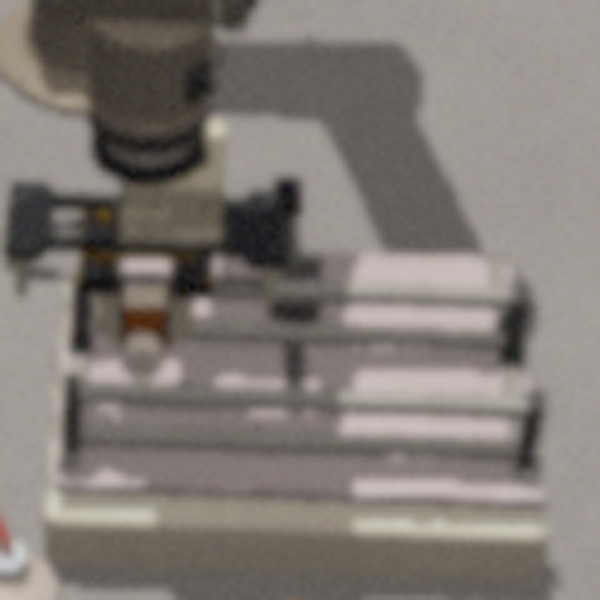

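Run:
```python
from h import *
f=cam("wrist"); im=f["frame"].astype(int)
for u in(200,260): print([(r,int(im[r,u].sum()//3)) for r in range(150,212,2)])
for uv in [(240,169),(240,202),(240,185)]: print(np.round(plane(f,uv,.15),4))
print("cap far", np.round(plane(f,(320,190),.190),4), np.round(plane(f,(320,240),.176),4))
```

```text
[(150, 144), (152, 145), (154, 144), (156, 84), (158, 90), (160, 97), (162, 100), (164, 104), (166, 113), (168, 126), (170, 73), (172, 85), (174, 94), (176, 97), (178, 101), (180, 104), (182, 111), (184, 120), (186, 128), (188, 119), (190, 112), (192, 106), (194, 101), (196, 96), (198, 88), (200, 95), (202, 137), (204, 139), (206, 142), (208, 139), (210, 140)]
[(150, 143), (152, 145), (154, 136), (156, 79), (158, 90), (160, 98), (162, 100), (164, 108), (166, 121), (168, 130), (170, 76), (172, 86), (174, 95), (176, 98), (178, 101), (180, 107), (182, 116), (184, 129), (186, 135), (188, 120), (190, 111), (192, 106), (194, 100), (196, 94), (198, 87), (200, 111), (202, 140), (204, 143), (206, 143), (208, 142), (210, 140)]
[0.6291 0.106  0.15  ]
[0.6115 0.107  0.15  ]
[0.6207 0.1065 0.15  ]
cap far [0.6294 0.0654 0.19  ] [0.6016 0.0651 0.176 ]
```

The tube axis is at x ≈ 0.621, so the grasp is 36 mm behind it and the cap end 8 mm past it. I'll press down slowly.

```bash
python3 -m inch '[{"tx":5,"ty":0,"tz":0,"rx":0,"ry":0,"rz":0,"hand":20},{"tx":4,"ty":0,"tz":0,"rx":0,"ry":0,"rz":0,"hand":20},{"tx":3,"ty":0,"tz":0,"rx":0,"ry":0,"rz":0,"hand":20},{"tx":3,"ty":0,"tz":0,"rx":0,"ry":0,"rz":0,"hand":20},{"tx":3,"ty":0,"tz":0,"rx":0,"ry":0,"rz":0,"hand":20}]'
python3 - <<'E'
from h import *
f=cam("wrist"); save(f,"w13")
s=ctrl.read_state(); print(np.round(s["ee_pos"],4),np.round(s["wrist_force"],1))
f=cam("scene"); save(f,"s13",(310,130,430,250),5)
E
```

```text
t: 15.05
ee_pos: [0.5838, 0.0664, 0.1516]
eef_rot: [[0.001, 1.0, 0.012], [-0.0, 0.012, -1.0], [-1.0, 0.001, 0.0]]
wrist_force: [-5.2, 0.9, 8.7]
finger_gap: 0.0299
[0.5837 0.0664 0.1511] [-4.1 -0.   6.6]
```

View pics/w13.png

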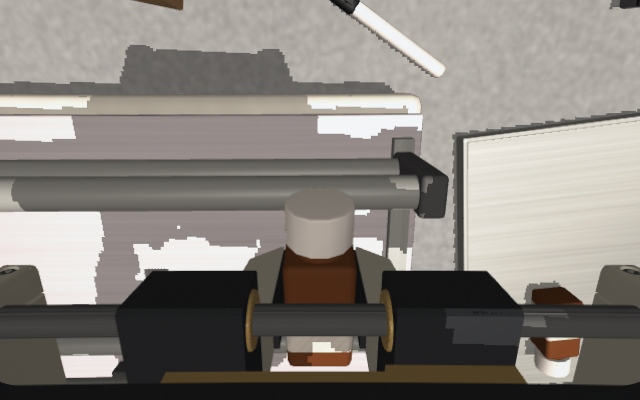

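The bottle is turning in the fingers at about 8 N. I'll continue.

```bash
python3 -m inch '[{"tx":3,"ty":0,"tz":0,"rx":0,"ry":0,"rz":0,"hand":20},{"tx":4,"ty":0,"tz":0,"rx":0,"ry":0,"rz":0,"hand":20},{"tx":4,"ty":0,"tz":0,"rx":0,"ry":0,"rz":0,"hand":20},{"tx":4,"ty":0,"tz":0,"rx":0,"ry":0,"rz":0,"hand":20},{"tx":4,"ty":0,"tz":0,"rx":0,"ry":0,"rz":0,"hand":20},{"tx":4,"ty":0,"tz":0,"rx":0,"ry":0,"rz":0,"hand":20},{"tx":0,"ty":2,"tz":0,"rx":0,"ry":0,"rz":0,"hand":20},{"tx":0,"ty":2,"tz":0,"rx":0,"ry":0,"rz":0,"hand":20}]'
python3 - <<'E'
from h import *
f=cam("wrist"); save(f,"w14")
s=ctrl.read_state(); print(np.round(s["ee_pos"],4),np.round(s["wrist_force"],1))
f=cam("scene"); save(f,"s14",(310,130,430,250),5)
E
```

```text
t: 15.95
ee_pos: [0.585, 0.0665, 0.1273]
eef_rot: [[-0.007, 1.0, 0.012], [-0.0, 0.012, -1.0], [-1.0, -0.007, 0.0]]
wrist_force: [-11.9, -0.5, 6.4]
finger_gap: 0.0299
[0.5855 0.0665 0.1273] [-9.9 -1.3  7.3]
```

View pics/w14.png

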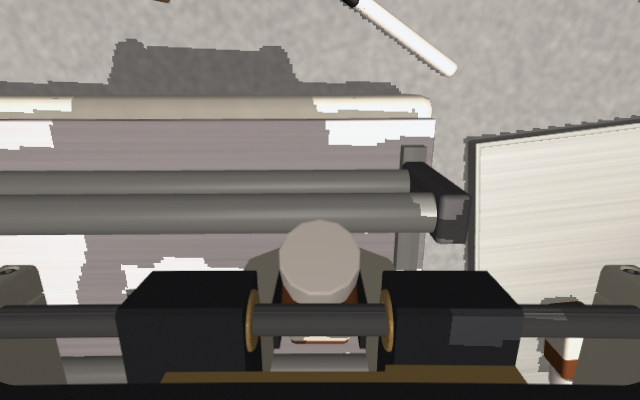

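View pics/s14.png

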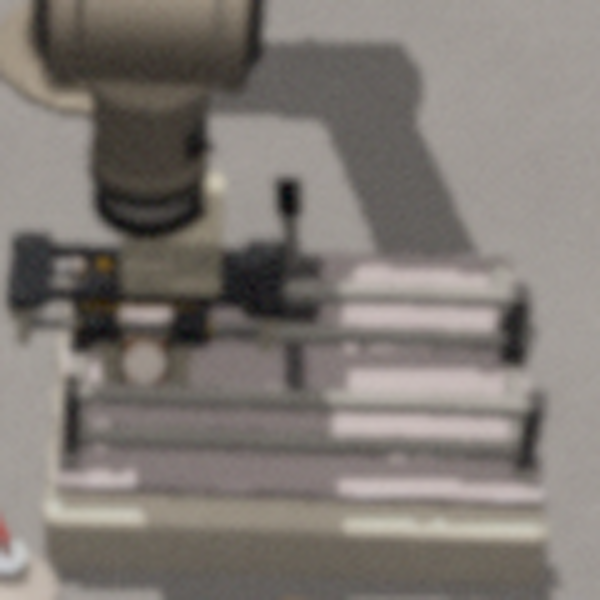

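The bottle is about 62° up. I'll push forward to finish turning it.

```bash
python3 -m inch '[{"tx":1,"ty":1.5,"tz":0,"rx":0,"ry":0,"rz":0,"hand":20},{"tx":1,"ty":1.5,"tz":0,"rx":0,"ry":0,"rz":0,"hand":20},{"tx":1,"ty":1.5,"tz":0,"rx":0,"ry":0,"rz":0,"hand":20},{"tx":1,"ty":1.5,"tz":0,"rx":0,"ry":0,"rz":0,"hand":20},{"tx":0,"ty":1,"tz":0,"rx":0,"ry":0,"rz":0,"hand":20},{"tx":0,"ty":0,"tz":0,"rx":0,"ry":0,"rz":0,"hand":20}]'
python3 - <<'E'
from h import *
f=cam("wrist"); save(f,"w15")
s=ctrl.read_state(); print(np.round(s["ee_pos"],4),np.round(s["wrist_force"],1))
E
```

```text
t: 16.65
ee_pos: [0.5908, 0.0666, 0.1225]
eef_rot: [[-0.01, 1.0, 0.012], [-0.0, 0.012, -1.0], [-1.0, -0.01, 0.0]]
wrist_force: [-14.4, -0.1, 6.0]
finger_gap: 0.0295
[0.5908 0.0666 0.1226] [-14.4  -0.6   5.7]
```

View pics/w15.png

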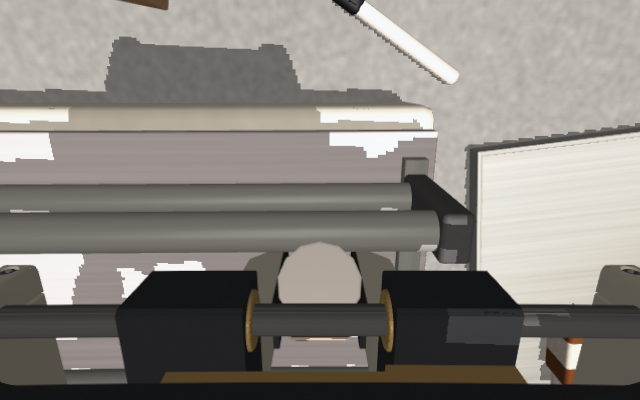

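Run:
```python
from h import *
f=cam("wrist")
print(np.round(plane(f,(319,283),.184),4)); print(proj(f,[.5975,.0666,.184]),np.round(plane(f,(319,243),.184),4))
c=f["frame"][240:340,270:370]; h=cv2.cvtColor(c,cv2.COLOR_RGB2HSV); m=((h[...,1]<40)&(h[...,2]>140)).astype(np.uint8)
n,l,st,ce=cv2.connectedComponentsWithStats(m); print(st,ce)
```

```text
[0.6183 0.0663 0.184 ]
[317.18233003 340.11177334] [0.6316 0.0664 0.184 ]
[[   0    0  100  100 5669]
 [   8    2   83   61 4210]
 [  12   97   10    3   24]
 [  69   96   19    4   42]
 [  36   98   32    2   55]] [[49.64455812 58.76062798]
 [49.16912114 35.62850356]
 [15.66666667 98.16666667]
 [80.69047619 97.9047619 ]
 [50.87272727 98.58181818]]
```

The cap's far edge puts the tilt at about 70°, so there's some way to go. I'll go lower for more leverage, then push forward further.

```bash
python3 -m inch '[{"tx":2,"ty":1,"tz":0,"rx":0,"ry":0,"rz":0,"hand":20},{"tx":2,"ty":1,"tz":0,"rx":0,"ry":0,"rz":0,"hand":20},{"tx":2,"ty":1,"tz":0,"rx":0,"ry":0,"rz":0,"hand":20},{"tx":0,"ty":1,"tz":0,"rx":0,"ry":0,"rz":0,"hand":20},{"tx":0,"ty":1,"tz":0,"rx":0,"ry":0,"rz":0,"hand":20},{"tx":0,"ty":0,"tz":0,"rx":0,"ry":0,"rz":0,"hand":20}]'
python3 - <<'E'
from h import *
f=cam("wrist"); save(f,"w16")
s=ctrl.read_state(); print(np.round(s["ee_pos"],4),np.round(s["wrist_force"],1),np.round(s["eef_rot"][0],4))
px=s["ee_pos"][0];pz=s["ee_pos"][2]+.019
for th in (60,65,70,75,80,85,90):
    t=np.radians(th);a=np.array([np.cos(t),np.sin(t)]);n=np.array([np.sin(t),-np.cos(t)])
    c=np.array([px,pz])+.0425*a+.0067*n
    print(th,[np.round(proj(f,[q[0],.0666,q[1]])[1],1) for q in (c+.0145*n,c-.0145*n)])
E
```

```text
t: 17.35
ee_pos: [0.5964, 0.0667, 0.1168]
eef_rot: [[-0.008, 1.0, 0.012], [-0.0, 0.012, -1.0], [-1.0, -0.008, 0.0]]
wrist_force: [-12.0, -0.9, 5.5]
finger_gap: 0.0297
[0.5964 0.0667 0.1168] [-12.3  -0.    4.8] [-0.0083  0.9999  0.0119]
60 [np.float64(226.2), np.float64(315.9)]
65 [np.float64(236.7), np.float64(327.6)]
70 [np.float64(248.3), np.float64(338.9)]
75 [np.float64(260.6), np.float64(349.6)]
80 [np.float64(273.6), np.float64(359.5)]
85 [np.float64(287.1), np.float64(368.5)]
90 [np.float64(300.9), np.float64(376.5)]
```

View pics/w16.png

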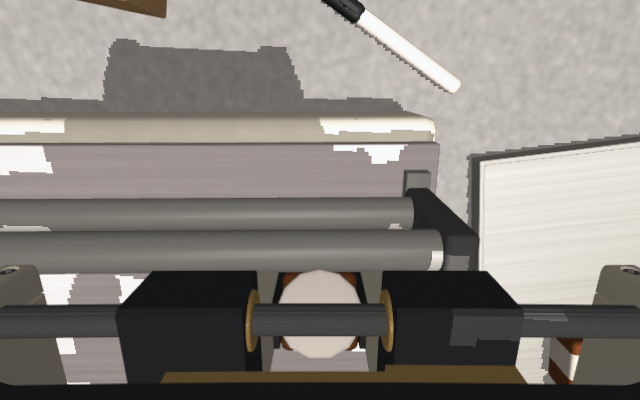

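The cap now spans rows 270–358, which means about 80°. I'll lower it onto the platform, which also squares it up.

```bash
python3 -m inch '[{"tx":2,"ty":0.5,"tz":0,"rx":0,"ry":0,"rz":0,"hand":20},{"tx":2,"ty":0.5,"tz":0,"rx":0,"ry":0,"rz":0,"hand":20},{"tx":2,"ty":0.5,"tz":0,"rx":0,"ry":0,"rz":0,"hand":20},{"tx":1,"ty":0,"tz":0,"rx":0,"ry":0,"rz":0,"hand":20},{"tx":0,"ty":0,"tz":0,"rx":0,"ry":0,"rz":0,"hand":20}]'
python3 - <<'E'
from h import *
f=cam("wrist"); save(f,"w17")
s=ctrl.read_state(); print(np.round(s["ee_pos"],4),np.round(s["wrist_force"],1),np.round(s["eef_rot"][0],4))
px=s["ee_pos"][0];pz=s["ee_pos"][2]+.019
for th in (70,75,80,85,90):
    t=np.radians(th);a=np.array([np.cos(t),np.sin(t)]);n=np.array([np.sin(t),-np.cos(t)])
    c=np.array([px,pz])+.0425*a+.0067*n
    print(th,[np.round(proj(f,[q[0],.0666,q[1]])[1],1) for q in (c+.0145*n,c-.0145*n)])
E
```

```text
t: 17.9
ee_pos: [0.5993, 0.0667, 0.1104]
eef_rot: [[-0.005, 1.0, 0.012], [-0.0, 0.012, -1.0], [-1.0, -0.005, 0.0]]
wrist_force: [-8.7, 0.0, 5.0]
finger_gap: 0.0295
[0.5992 0.0667 0.1104] [-8.3  0.6  6.3] [-0.0049  0.9999  0.0118]
70 [np.float64(247.6), np.float64(338.3)]
75 [np.float64(259.9), np.float64(349.0)]
80 [np.float64(272.9), np.float64(358.9)]
85 [np.float64(286.4), np.float64(368.0)]
90 [np.float64(300.1), np.float64(376.0)]
```

View pics/w17.png

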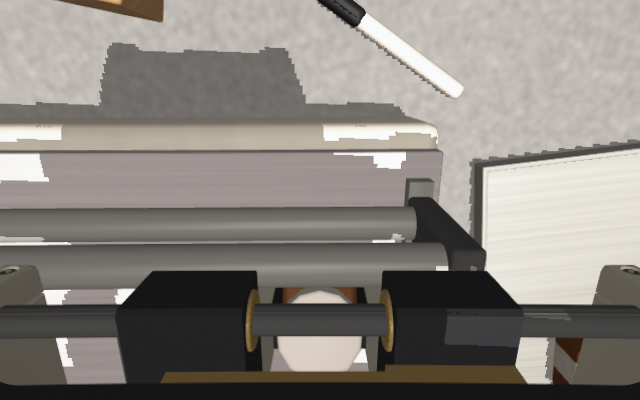

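It's about 87° now. I'll settle it onto the platform, release and rise.

```bash
python3 -m inch '[{"tx":1.5,"ty":0,"tz":0,"rx":0,"ry":0,"rz":0,"hand":20},{"tx":1,"ty":0,"tz":0,"rx":0,"ry":0,"rz":0,"hand":20},{"tx":0,"ty":0,"tz":0,"rx":0,"ry":0,"rz":0,"hand":20}]'
python3 -m inch '[{"tx":0,"ty":0,"tz":0,"rx":0,"ry":0,"rz":0,"hand":31},{"tx":0,"ty":0,"tz":0,"rx":0,"ry":0,"rz":0,"hand":36},{"tx":0,"ty":0,"tz":0,"rx":0,"ry":0,"rz":0,"hand":46},{"tx":0,"ty":0,"tz":0,"rx":0,"ry":0,"rz":0,"hand":46},{"tx":-20,"ty":0,"tz":0,"rx":0,"ry":0,"rz":0,"hand":46},{"tx":-30,"ty":0,"tz":0,"rx":0,"ry":0,"rz":0,"hand":46},{"tx":-50,"ty":0,"tz":0,"rx":0,"ry":0,"rz":0,"hand":46},{"tx":-50,"ty":0,"tz":0,"rx":0,"ry":0,"rz":0,"hand":46},{"tx":0,"ty":0,"tz":0,"rx":0,"ry":0,"rz":0,"hand":46},{"tx":0,"ty":0,"tz":0,"rx":0,"ry":0,"rz":0,"hand":46}]'
python3 - <<'E'
from h import *
f=cam("wrist"); save(f,"w18")
f=cam("scene"); save(f,"s18",(200,130,430,270),3.4)
s=ctrl.read_state(); print(np.round(s["joint_pos"],3),np.round(s["ee_pos"],4))
E
```

```text
t: 18.25
ee_pos: [0.5994, 0.0667, 0.1094]
eef_rot: [[-0.004, 1.0, 0.012], [-0.0, 0.012, -1.0], [-1.0, -0.004, 0.0]]
wrist_force: [-12.2, 0.4, 15.9]
finger_gap: 0.0299
t: 19.25
ee_pos: [0.602, 0.0665, 0.2591]
eef_rot: [[0.003, 1.0, 0.011], [-0.0, 0.011, -1.0], [-1.0, 0.003, 0.0]]
wrist_force: [-0.8, -1.3, -0.1]
finger_gap: 0.0464
[-0.017  0.474  1.236 -0.     1.434  1.543] [0.6008 0.0665 0.2564]
```

View pics/w18.png

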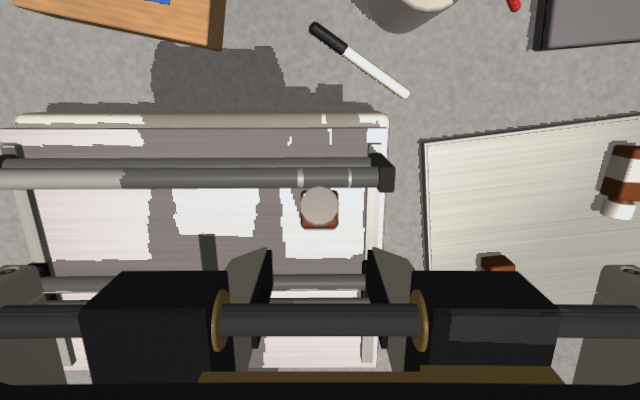

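View pics/s18.png

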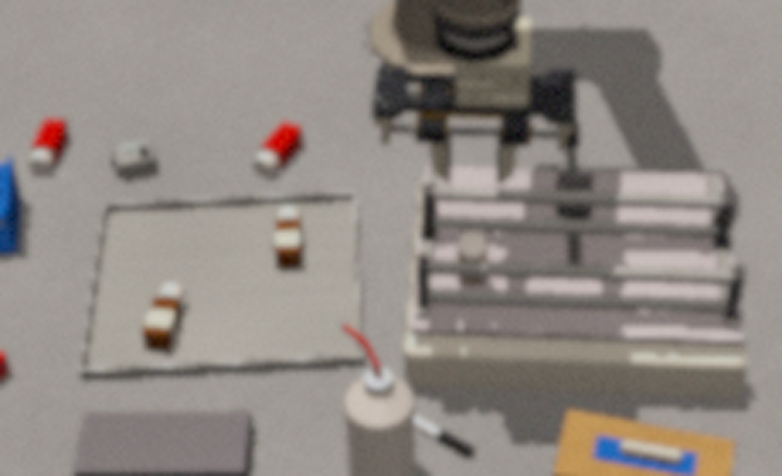

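Bottle 1 stands upright against the fixed bar with its cap at (320,205). Next I'll go back over the tray and re-measure.

```bash
python3 -m inch '[{"tx":-9,"ty":-24,"tz":39.5,"rx":0,"ry":0,"rz":0,"hand":56},{"tx":-9,"ty":-24,"tz":39.5,"rx":0,"ry":0,"rz":0,"hand":56},{"tx":-9,"ty":-24,"tz":39.5,"rx":0,"ry":0,"rz":0,"hand":56},{"tx":-9,"ty":-24,"tz":39.5,"rx":0,"ry":0,"rz":0,"hand":56},{"tx":-9,"ty":-24,"tz":39.5,"rx":0,"ry":0,"rz":0,"hand":56},{"tx":-9,"ty":-24,"tz":39.5,"rx":0,"ry":0,"rz":0,"hand":56},{"tx":0,"ty":0,"tz":0,"rx":0,"ry":0,"rz":0,"hand":56},{"tx":0,"ty":0,"tz":0,"rx":0,"ry":0,"rz":0,"hand":56},{"tx":0,"ty":0,"tz":0,"rx":0,"ry":0,"rz":0,"hand":56}]'
python3 - <<'E'
from h import *
f=cam("wrist"); save(f,"w19",(280,0,460,210),2.8)
np.save("w19.npy",{k:f[k] for k in("R","o","K","d","frame")},allow_pickle=True)
E
```

```text
t: 20.25
ee_pos: [0.4603, -0.1712, 0.3108]
eef_rot: [[-0.002, 1.0, 0.012], [0.002, 0.012, -1.0], [-1.0, -0.002, -0.002]]
wrist_force: [0.1, 0.3, 0.2]
finger_gap: 0.0564
```

View pics/w19.png

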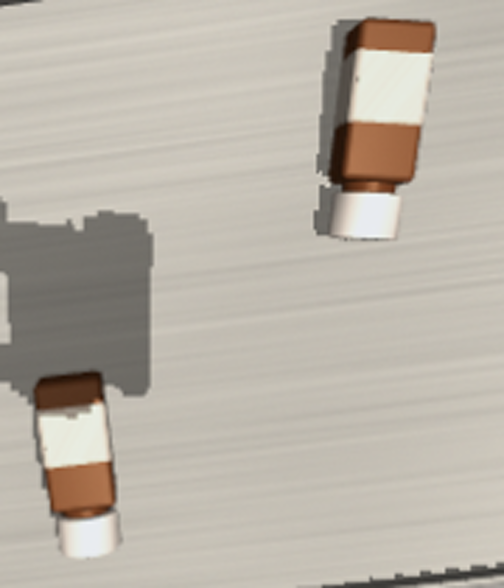

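The remaining bottles haven't moved. For bottle 2 (cap toward -x) I'll turn the tool half round so that its y follows the cap.

```bash
python3 - <<'E'
from h import *
f=np.load("w19.npy",allow_pickle=True).item()
c=lambda u,v:(280+(u+.5)/2.8-.5,(v+.5)/2.8-.5)
for n,cap,base in [("b0",(364,240),(392,20)),("b2",(88,556),(68,377))]:
    C=plane(f,c(*cap),.019);B=plane(f,c(*base),.019);d=C-B
    print(n,"mid",np.round((C+B)/2,4),"len",np.linalg.norm(d),"yaw",np.degrees(np.arctan2(d[1],d[0])))
E
python3 -m inch '[{"tx":0,"ty":-9,"tz":-14,"rx":-8.5,"ry":0,"rz":0,"hand":56},{"tx":0,"ty":0,"tz":0,"rx":-8.5,"ry":0,"rz":0,"hand":56},{"tx":0,"ty":0,"tz":0,"rx":-8.5,"ry":0,"rz":0,"hand":56},{"tx":0,"ty":0,"tz":0,"rx":-8.5,"ry":0,"rz":0,"hand":56},{"tx":0,"ty":0,"tz":0,"rx":-8.5,"ry":0,"rz":0,"hand":56},{"tx":0,"ty":0,"tz":0,"rx":-8.5,"ry":0,"rz":0,"hand":56},{"tx":0,"ty":0,"tz":0,"rx":-8.5,"ry":0,"rz":0,"hand":56},{"tx":0,"ty":0,"tz":0,"rx":-8.5,"ry":0,"rz":0,"hand":56},{"tx":0,"ty":0,"tz":0,"rx":-8.5,"ry":0,"rz":0,"hand":56},{"tx":0,"ty":0,"tz":0,"rx":-8.5,"ry":0,"rz":0,"hand":56}]'
python3 -m inch '[{"tx":0,"ty":0,"tz":0,"rx":-8.5,"ry":0,"rz":0,"hand":56},{"tx":0,"ty":0,"tz":0,"rx":-8.5,"ry":0,"rz":0,"hand":56},{"tx":0,"ty":0,"tz":0,"rx":-8.5,"ry":0,"rz":0,"hand":56},{"tx":0,"ty":0,"tz":0,"rx":-8.5,"ry":0,"rz":0,"hand":56},{"tx":0,"ty":0,"tz":0,"rx":-8.5,"ry":0,"rz":0,"hand":56},{"tx":0,"ty":0,"tz":0,"rx":-8.5,"ry":0,"rz":0,"hand":56},{"tx":0,"ty":0,"tz":0,"rx":-8.5,"ry":0,"rz":0,"hand":56},{"tx":0,"ty":0,"tz":0,"rx":-8.5,"ry":0,"rz":0,"hand":56},{"tx":0,"ty":0,"tz":0,"rx":-8.5,"ry":0,"rz":0,"hand":56},{"tx":0,"ty":0,"tz":0,"rx":-8.5,"ry":0,"rz":0,"hand":56}]'
python3 -m inch '[{"tx":0,"ty":0,"tz":0,"rx":-8.5,"ry":0,"rz":0,"hand":56},{"tx":0,"ty":0,"tz":0,"rx":-7,"ry":0,"rz":0,"hand":56},{"tx":50,"ty":0,"tz":0,"rx":0,"ry":0,"rz":0,"hand":56},{"tx":50,"ty":0,"tz":0,"rx":0,"ry":0,"rz":0,"hand":56},{"tx":50,"ty":0,"tz":0,"rx":0,"ry":0,"rz":0,"hand":56},{"tx":50,"ty":0,"tz":0,"rx":0,"ry":0,"rz":0,"hand":56},{"tx":40,"ty":0,"tz":0,"rx":0,"ry":0,"rz":0,"hand":56},{"tx":0,"ty":0,"tz":0,"rx":0,"ry":0,"rz":0,"hand":56},{"tx":0,"ty":0,"tz":0,"rx":0,"ry":0,"rz":0,"hand":56}]'
python3 - <<'E'
from h import *
f=cam("wrist"); save(f,"w20")
s=ctrl.read_state(); print(np.round(s["joint_pos"],3),np.round(s["ee_pos"],4), np.degrees(np.arctan2(s["eef_rot"][1][1],s["eef_rot"][0][1])))
E
```

```text
b0 mid [ 0.59   -0.2796  0.019 ] len 0.0824204620854301 yaw 177.734362414869
b2 mid [ 0.4487 -0.157   0.019 ] len 0.08319570656998627 yaw -173.56837878581183
t: 21.3
ee_pos: [0.4515, -0.1568, 0.3114]
eef_rot: [[-0.001, 0.067, 0.998], [0.001, 0.998, -0.067], [-1.0, 0.001, -0.001]]
wrist_force: [-0.4, 0.4, 0.1]
finger_gap: 0.0557
t: 22.3
ee_pos: [0.4515, -0.1568, 0.3114]
eef_rot: [[-0.001, -0.988, 0.154], [0.001, 0.154, 0.988], [-1.0, 0.001, 0.001]]
wrist_force: [-0.4, -0.2, 0.5]
finger_gap: 0.0563
t: 23.2
ee_pos: [0.4514, -0.1574, 0.0723]
eef_rot: [[-0.001, -0.994, -0.109], [0.001, -0.109, 0.994], [-1.0, 0.001, 0.001]]
wrist_force: [-0.4, -0.9, 0.2]
finger_gap: 0.0556
[-0.496  0.449  1.849 -0.     0.841 -2.176] [ 0.4523 -0.1581  0.0735] -173.76462755264936
```

View pics/w20.png

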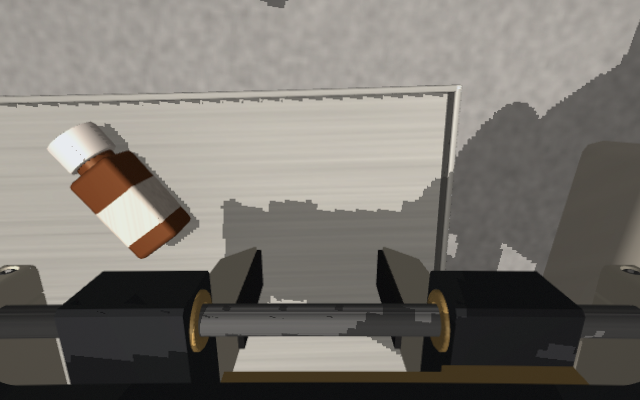

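Bottle 2 has been knocked aside; it now lies slanted at (120,190). I'll re-measure it from here.

```bash
python3 - <<'E'
from h import *
f=cam("wrist"); save(f,"w20z",(30,100,220,280),4)
E
python3 -m inch '[{"tx":-50,"ty":0,"tz":-40,"rx":0,"ry":0,"rz":0,"hand":56},{"tx":-30,"ty":-20,"tz":-20,"rx":0,"ry":0,"rz":0,"hand":56},{"tx":0,"ty":-20,"tz":0,"rx":0,"ry":0,"rz":0,"hand":56},{"tx":0,"ty":0,"tz":0,"rx":0,"ry":0,"rz":0,"hand":56},{"tx":0,"ty":0,"tz":0,"rx":0,"ry":0,"rz":0,"hand":56}]'
python3 - <<'E'
from h import *
f=cam("wrist"); save(f,"w21")
np.save("w21.npy",{k:f[k] for k in("R","o","K","d","frame")},allow_pickle=True)
E
```

```text
t: 23.8
ee_pos: [0.4962, -0.2046, 0.1423]
eef_rot: [[0.001, -0.994, -0.108], [-0.001, -0.108, 0.994], [-1.0, -0.001, -0.001]]
wrist_force: [-0.9, -0.3, -0.4]
finger_gap: 0.0562
```

View pics/w21.png

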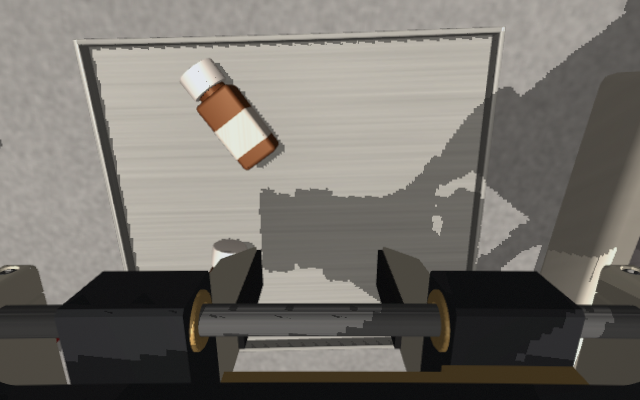

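Run:
```python
from h import *
f=np.load("w21.npy",allow_pickle=True).item()
C=plane(f,(196,67),.019);B=plane(f,(262,158),.019);d=C-B
m=(C+B)/2; yaw=np.arctan2(d[1],d[0])
print("mid",np.round(m,4),"len",np.linalg.norm(d),"yaw",np.degrees(yaw))
# lateral check from body edge midpoints
for a,b in [((181,76),(213,59)),((198,108),(235,82)),((248,169),(277,147))]:
    A=plane(f,a,.004);D=plane(f,b,.034); print(np.round(A,3),np.round(D,3),np.round((A+D)/2,4))
s=ctrl.read_state();R=np.array(s["eef_rot"]);p=np.array(s["ee_pos"])
u=d/np.linalg.norm(d); t=m-0.0025*u
print("target",t, "tool shift",R.T@(t-p), "dyaw", np.degrees(yaw)-np.degrees(np.arctan2(R[1,1],R[0,1])))
```

```text
mid [ 0.4402 -0.2798  0.019 ] len 0.08053921606481436 yaw -139.98682324487558
[ 0.417 -0.322  0.004] [ 0.403 -0.289  0.034] [ 0.41   -0.3056  0.019 ]
[ 0.44  -0.309  0.004] [ 0.416 -0.274  0.034] [ 0.4279 -0.2913  0.019 ]
[ 0.485 -0.267  0.004] [ 0.459 -0.241  0.034] [ 0.4716 -0.2541  0.019 ]
target [ 0.44208141 -0.27814328  0.019     ] tool shift [ 0.12279033  0.06118128 -0.06747022] dyaw 33.82254792850935
```

```bash
python3 -m inch '[{"tx":0,"ty":31,"tz":-34,"rx":0,"ry":0,"rz":0,"hand":56},{"tx":0,"ty":30,"tz":-33.5,"rx":-8.5,"ry":0,"rz":0,"hand":56},{"tx":0,"ty":0,"tz":0,"rx":-8.5,"ry":0,"rz":0,"hand":56},{"tx":0,"ty":0,"tz":0,"rx":-8.5,"ry":0,"rz":0,"hand":56},{"tx":0,"ty":0,"tz":0,"rx":-8.3,"ry":0,"rz":0,"hand":56},{"tx":40,"ty":0,"tz":0,"rx":0,"ry":0,"rz":0,"hand":56},{"tx":35,"ty":0,"tz":0,"rx":0,"ry":0,"rz":0,"hand":56},{"tx":0,"ty":0,"tz":0,"rx":0,"ry":0,"rz":0,"hand":56},{"tx":0,"ty":0,"tz":0,"rx":0,"ry":0,"rz":0,"hand":56}]'
python3 - <<'E'
from h import *
f=cam("wrist"); save(f,"w22")
s=ctrl.read_state(); print(np.round(s["joint_pos"],3),np.round(s["ee_pos"],4), np.degrees(np.arctan2(s["eef_rot"][1][1],s["eef_rot"][0][1])))
E
```

```text
t: 24.75
ee_pos: [0.4441, -0.276, 0.0665]
eef_rot: [[-0.001, -0.772, -0.635], [0.001, -0.635, 0.772], [-1.0, 0.0, 0.001]]
wrist_force: [0.3, -0.7, -0.2]
finger_gap: 0.0561
[-0.703  0.523  1.731 -0.     0.886 -2.961] [ 0.4449 -0.2766  0.0675] -140.5789739374063
```

View pics/w22.png

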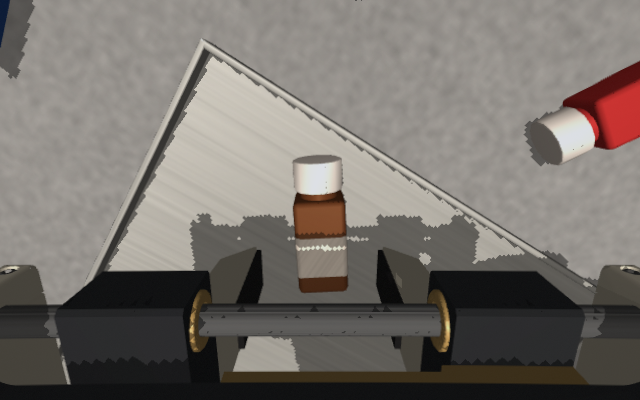

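It's lined up. I'll shift 3 mm forward, descend, grip and lift.

```bash
python3 -m inch '[{"tx":40,"ty":3,"tz":0,"rx":0,"ry":0,"rz":0,"hand":56},{"tx":20,"ty":0,"tz":0,"rx":0,"ry":0,"rz":0,"hand":56},{"tx":0,"ty":0,"tz":0,"rx":0,"ry":0,"rz":0,"hand":56},{"tx":0,"ty":0,"tz":0,"rx":0,"ry":0,"rz":0,"hand":20},{"tx":0,"ty":0,"tz":0,"rx":0,"ry":0,"rz":0,"hand":20},{"tx":0,"ty":0,"tz":0,"rx":0,"ry":0,"rz":0,"hand":20},{"tx":0,"ty":0,"tz":0,"rx":0,"ry":0,"rz":0,"hand":20},{"tx":0,"ty":0,"tz":0,"rx":0,"ry":0,"rz":0,"hand":20}]'
python3 -m inch '[{"tx":-20,"ty":0,"tz":0,"rx":0,"ry":0,"rz":0,"hand":20},{"tx":-50,"ty":0,"tz":0,"rx":0,"ry":0,"rz":0,"hand":20},{"tx":-50,"ty":0,"tz":0,"rx":0,"ry":0,"rz":0,"hand":20},{"tx":-50,"ty":0,"tz":0,"rx":0,"ry":0,"rz":0,"hand":20},{"tx":-50,"ty":0,"tz":0,"rx":0,"ry":0,"rz":0,"hand":20},{"tx":-30,"ty":0,"tz":0,"rx":0,"ry":0,"rz":0,"hand":20},{"tx":0,"ty":0,"tz":0,"rx":0,"ry":0,"rz":0,"hand":20}]'
python3 - <<'E'
from h import *
f=cam("wrist"); save(f,"w23")
s=ctrl.read_state(); print(np.round(s["joint_pos"],3),np.round(s["ee_pos"],4))
E
```

```text
t: 25.6
ee_pos: [0.4428, -0.2785, 0.0072]
eef_rot: [[0.001, -0.773, -0.635], [-0.001, -0.635, 0.773], [-1.0, -0.0, -0.002]]
wrist_force: [-0.9, 0.7, 7.3]
finger_gap: 0.03
t: 26.3
ee_pos: [0.4438, -0.2794, 0.2613]
eef_rot: [[0.007, -0.772, -0.635], [-0.007, -0.635, 0.772], [-1.0, -0.002, -0.01]]
wrist_force: [0.5, -0.4, -2.0]
finger_gap: 0.0303
[-0.708  0.313  1.478 -0.     1.346 -2.967] [ 0.4429 -0.2786  0.2582]
```

View pics/w23.png

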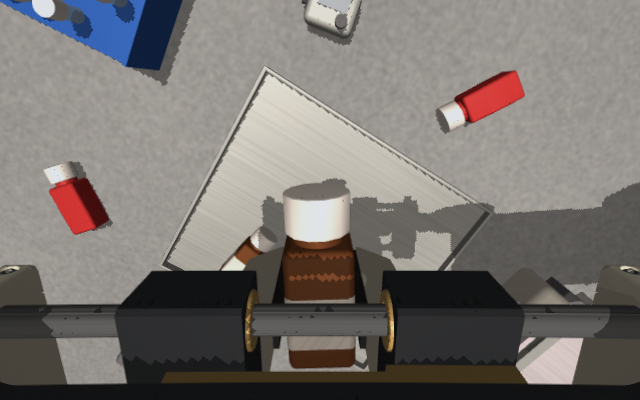

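Held at 30 mm. I'll turn it round so the cap points to +x.

```bash
python3 -m inch '[{"tx":0,"ty":0,"tz":0,"rx":8.5,"ry":0,"rz":0,"hand":20},{"tx":0,"ty":0,"tz":0,"rx":8.5,"ry":0,"rz":0,"hand":20},{"tx":0,"ty":0,"tz":0,"rx":8.5,"ry":0,"rz":0,"hand":20},{"tx":0,"ty":0,"tz":0,"rx":8.5,"ry":0,"rz":0,"hand":20},{"tx":0,"ty":0,"tz":0,"rx":8.5,"ry":0,"rz":0,"hand":20},{"tx":0,"ty":0,"tz":0,"rx":8.5,"ry":0,"rz":0,"hand":20},{"tx":0,"ty":0,"tz":0,"rx":8.5,"ry":0,"rz":0,"hand":20},{"tx":0,"ty":0,"tz":0,"rx":8.5,"ry":0,"rz":0,"hand":20},{"tx":0,"ty":0,"tz":0,"rx":8.5,"ry":0,"rz":0,"hand":20},{"tx":0,"ty":0,"tz":0,"rx":8.5,"ry":0,"rz":0,"hand":20}]'
python3 -m inch '[{"tx":0,"ty":0,"tz":0,"rx":8.5,"ry":0,"rz":0,"hand":20},{"tx":0,"ty":0,"tz":0,"rx":8.5,"ry":0,"rz":0,"hand":20},{"tx":0,"ty":0,"tz":0,"rx":8.5,"ry":0,"rz":0,"hand":20},{"tx":0,"ty":0,"tz":0,"rx":8.5,"ry":0,"rz":0,"hand":20},{"tx":0,"ty":0,"tz":0,"rx":8.5,"ry":0,"rz":0,"hand":20},{"tx":0,"ty":0,"tz":0,"rx":8.5,"ry":0,"rz":0,"hand":20},{"tx":0,"ty":0,"tz":0,"rx":8.5,"ry":0,"rz":0,"hand":20},{"tx":0,"ty":0,"tz":0,"rx":8.5,"ry":0,"rz":0,"hand":20},{"tx":0,"ty":0,"tz":0,"rx":8.5,"ry":0,"rz":0,"hand":20},{"tx":0,"ty":0,"tz":0,"rx":8.5,"ry":0,"rz":0,"hand":20}]'
python3 -m inch '[{"tx":0,"ty":0,"tz":0,"rx":8.5,"ry":0,"rz":0,"hand":20},{"tx":0,"ty":0,"tz":0,"rx":8.5,"ry":0,"rz":0,"hand":20},{"tx":0,"ty":0,"tz":0,"rx":8.5,"ry":0,"rz":0,"hand":20},{"tx":0,"ty":0,"tz":0,"rx":8.5,"ry":0,"rz":0,"hand":20},{"tx":0,"ty":0,"tz":0,"rx":8.5,"ry":0,"rz":0,"hand":20},{"tx":0,"ty":0,"tz":0,"rx":6.1,"ry":0,"rz":0,"hand":20},{"tx":0,"ty":0,"tz":0,"rx":0,"ry":0,"rz":0,"hand":20},{"tx":0,"ty":0,"tz":0,"rx":0,"ry":0,"rz":0,"hand":20}]'
python3 - <<'E'
from h import *
f=cam("wrist"); save(f,"w24")
s=ctrl.read_state(); print(np.round(s["joint_pos"],3),np.round(s["ee_pos"],4)); print(np.round(s["eef_rot"],4))
E
```

```text
t: 27.35
ee_pos: [0.4415, -0.2775, 0.2539]
eef_rot: [[-0.003, -0.695, 0.719], [0.003, 0.719, 0.695], [-1.0, 0.004, -0.0]]
wrist_force: [0.0, -0.3, -1.5]
finger_gap: 0.0301
t: 28.35
ee_pos: [0.4415, -0.2775, 0.2539]
eef_rot: [[-0.003, 0.655, 0.755], [0.003, 0.755, -0.655], [-1.0, -0.0, -0.004]]
wrist_force: [-0.7, 1.2, -1.4]
finger_gap: 0.0302
t: 29.15
ee_pos: [0.4418, -0.2778, 0.2548]
eef_rot: [[-0.002, 1.0, 0.017], [0.002, 0.017, -1.0], [-1.0, -0.002, -0.002]]
wrist_force: [-0.8, 0.7, -1.0]
finger_gap: 0.0302
[-0.708  0.317  1.481 -0.     1.346  0.846] [ 0.4419 -0.2779  0.2551]
[[-0.0015  0.9999  0.0169]
 [ 0.0012  0.0169 -0.9999]
 [-1.     -0.0015 -0.0012]]
```

View pics/w24.png

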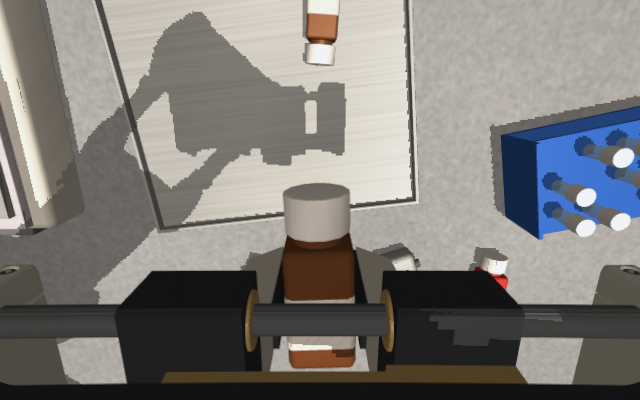

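```bash
python3 -m inch '[{"tx":-10,"ty":15,"tz":-37.8,"rx":0,"ry":0,"rz":0,"hand":20},{"tx":0,"ty":15,"tz":-37.8,"rx":0,"ry":0,"rz":0,"hand":20},{"tx":0,"ty":15,"tz":-37.8,"rx":0,"ry":0,"rz":0,"hand":20},{"tx":0,"ty":15,"tz":-37.8,"rx":0,"ry":0,"rz":0,"hand":20},{"tx":0,"ty":15,"tz":-37.8,"rx":0,"ry":0,"rz":0,"hand":20},{"tx":0,"ty":15,"tz":-37.8,"rx":0,"ry":0,"rz":0,"hand":20},{"tx":0,"ty":15,"tz":-37.8,"rx":0,"ry":0,"rz":0,"hand":20},{"tx":0,"ty":15,"tz":-37.8,"rx":0,"ry":0,"rz":0,"hand":20},{"tx":0,"ty":15,"tz":-37.8,"rx":0,"ry":0,"rz":0,"hand":20},{"tx":0,"ty":15,"tz":-37.8,"rx":0,"ry":0,"rz":0,"hand":20}]'
python3 -m inch '[{"tx":0,"ty":0,"tz":-37.8,"rx":0,"ry":0,"rz":0,"hand":20},{"tx":0,"ty":0,"tz":-37.8,"rx":0,"ry":0,"rz":0,"hand":20},{"tx":40,"ty":0,"tz":0,"rx":0,"ry":0,"rz":0,"hand":20},{"tx":35,"ty":0,"tz":0,"rx":0,"ry":0,"rz":0,"hand":20},{"tx":0,"ty":0,"tz":0,"rx":0,"ry":0,"rz":0,"hand":20},{"tx":0,"ty":0,"tz":0,"rx":0,"ry":0,"rz":0,"hand":20}]'
python3 - <<'E'
from h import *
f=cam("wrist"); save(f,"w25")
im=f["frame"].astype(int)
for u in(200,260): print([(r,int(im[r,u].sum()//3)) for r in range(140,216,2)])
s=ctrl.read_state(); print(np.round(s["joint_pos"],3),np.round(s["ee_pos"],4)); print(np.round(s["eef_rot"],4))
E
```

```text
t: 30.2
ee_pos: [0.5871, 0.1036, 0.2656]
eef_rot: [[-0.001, 1.0, 0.016], [-0.0, 0.016, -1.0], [-1.0, -0.001, 0.0]]
wrist_force: [1.2, -1.0, -1.7]
finger_gap: 0.0299
t: 30.8
ee_pos: [0.5859, 0.1774, 0.1913]
eef_rot: [[-0.001, 1.0, 0.015], [-0.0, 0.015, -1.0], [-1.0, -0.001, 0.0]]
wrist_force: [0.3, -0.4, -0.4]
finger_gap: 0.0299
[(140, 144), (142, 143), (144, 144), (146, 143), (148, 150), (150, 150), (152, 149), (154, 93), (156, 91), (158, 99), (160, 104), (162, 110), (164, 120), (166, 114), (168, 83), (170, 92), (172, 99), (174, 103), (176, 107), (178, 115), (180, 126), (182, 129), (184, 118), (186, 111), (188, 105), (190, 100), (192, 92), (194, 99), (196, 141), (198, 141), (200, 144), (202, 144), (204, 144), (206, 145), (208, 145), (210, 236), (212, 236), (214, 236)]
[(140, 143), (142, 143), (144, 145), (146, 144), (148, 150), (150, 150), (152, 148), (154, 93), (156, 91), (158, 100), (160, 103), (162, 112), (164, 127), (166, 124), (168, 83), (170, 94), (172, 100), (174, 102), (176, 109), (178, 121), (180, 135), (182, 135), (184, 118), (186, 111), (188, 105), (190, 99), (192, 91), (194, 105), (196, 140), (198, 141), (200, 144), (202, 143), (204, 144), (206, 146), (208, 145), (210, 238), (212, 237), (214, 238)]
[ 0.169  0.529  1.321 -0.     1.29   1.725] [0.5867 0.1774 0.1927]
[[ 2.200e-03  9.999e-01  1.460e-02]
 [ 3.000e-04  1.460e-02 -9.999e-01]
 [-1.000e+00  2.200e-03 -2.000e-04]]
```

View pics/w25.png

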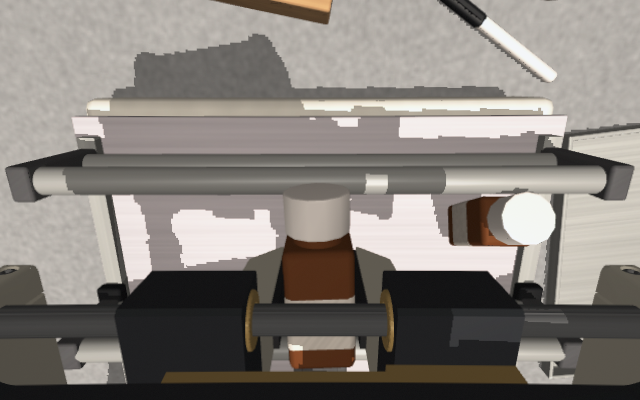

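Bottle 1 is still standing (its cap is at (528,218)). Now the pressing sequence again.

```bash
python3 -m inch '[{"tx":15,"ty":-4,"tz":0,"rx":0,"ry":0,"rz":0,"hand":20},{"tx":8,"ty":0,"tz":0,"rx":0,"ry":0,"rz":0,"hand":20},{"tx":4,"ty":0,"tz":0,"rx":0,"ry":0,"rz":0,"hand":20},{"tx":4,"ty":0,"tz":0,"rx":0,"ry":0,"rz":0,"hand":20},{"tx":4,"ty":0,"tz":0,"rx":0,"ry":0,"rz":0,"hand":20},{"tx":4,"ty":0,"tz":0,"rx":0,"ry":0,"rz":0,"hand":20},{"tx":0,"ty":0,"tz":0,"rx":0,"ry":0,"rz":0,"hand":20}]'
python3 - <<'E'
from h import *
f=cam("wrist"); save(f,"w26")
s=ctrl.read_state(); print(np.round(s["ee_pos"],4),np.round(s["wrist_force"],1))
E
```

```text
t: 31.55
ee_pos: [0.5823, 0.1775, 0.1534]
eef_rot: [[0.002, 1.0, 0.014], [0.0, 0.014, -1.0], [-1.0, 0.002, -0.0]]
wrist_force: [-1.6, 0.5, 3.6]
finger_gap: 0.0297
[0.5823 0.1775 0.1534] [-1.6 -0.9  4.3]
```

View pics/w26.png

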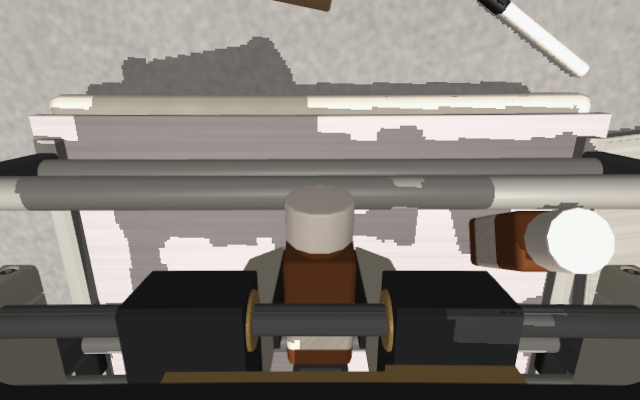

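```bash
python3 -m inch '[{"tx":4,"ty":0,"tz":0,"rx":0,"ry":0,"rz":0,"hand":20},{"tx":4,"ty":0,"tz":0,"rx":0,"ry":0,"rz":0,"hand":20},{"tx":4,"ty":0,"tz":0,"rx":0,"ry":0,"rz":0,"hand":20},{"tx":4,"ty":0,"tz":0,"rx":0,"ry":0,"rz":0,"hand":20},{"tx":4,"ty":0,"tz":0,"rx":0,"ry":0,"rz":0,"hand":20},{"tx":4,"ty":1,"tz":0,"rx":0,"ry":0,"rz":0,"hand":20},{"tx":2,"ty":2,"tz":0,"rx":0,"ry":0,"rz":0,"hand":20},{"tx":0,"ty":2,"tz":0,"rx":0,"ry":0,"rz":0,"hand":20},{"tx":0,"ty":0,"tz":0,"rx":0,"ry":0,"rz":0,"hand":20}]'
python3 -m inch '[{"tx":1,"ty":1.5,"tz":0,"rx":0,"ry":0,"rz":0,"hand":20},{"tx":1,"ty":1.5,"tz":0,"rx":0,"ry":0,"rz":0,"hand":20},{"tx":1,"ty":1.5,"tz":0,"rx":0,"ry":0,"rz":0,"hand":20},{"tx":1,"ty":1.5,"tz":0,"rx":0,"ry":0,"rz":0,"hand":20},{"tx":1,"ty":1,"tz":0,"rx":0,"ry":0,"rz":0,"hand":20},{"tx":0,"ty":0,"tz":0,"rx":0,"ry":0,"rz":0,"hand":20}]'
cat > tilt.py <<'E'
from h import *
import sys
f=cam("wrist"); save(f,sys.argv[1])
s=ctrl.read_state(); print(np.round(s["ee_pos"],4),np.round(s["wrist_force"],1),np.round(s["eef_rot"][0],4))
p=s["ee_pos"];px=p[0];pz=p[2]+.019
for th in (60,65,70,75,80,85,90):
    t=np.radians(th);a=np.array([np.cos(t),np.sin(t)]);n=np.array([np.sin(t),-np.cos(t)])
    c=np.array([px,pz])+.0425*a+.0067*n
    print(th,[np.round(proj(f,[q[0],p[1],q[1]])[1],0) for q in (c+.0145*n,c-.0145*n)])
E
python3 tilt.py w27
```

```text
t: 32.5
ee_pos: [0.585, 0.1776, 0.1265]
eef_rot: [[-0.004, 1.0, 0.015], [-0.0, 0.015, -1.0], [-1.0, -0.004, 0.0]]
wrist_force: [-9.6, -1.3, 6.4]
finger_gap: 0.0299
t: 33.1
ee_pos: [0.5907, 0.1777, 0.1208]
eef_rot: [[-0.007, 1.0, 0.015], [-0.001, 0.015, -1.0], [-1.0, -0.007, 0.0]]
wrist_force: [-12.2, -1.1, 4.3]
finger_gap: 0.0297
[0.5907 0.1777 0.1208] [-11.3   0.3   4.6] [-0.0073  0.9999  0.0148]
60 [np.float64(226.0), np.float64(316.0)]
65 [np.float64(237.0), np.float64(327.0)]
70 [np.float64(248.0), np.float64(339.0)]
75 [np.float64(260.0), np.float64(349.0)]
80 [np.float64(273.0), np.float64(359.0)]
85 [np.float64(287.0), np.float64(368.0)]
90 [np.float64(301.0), np.float64(376.0)]
```

View pics/w27.png

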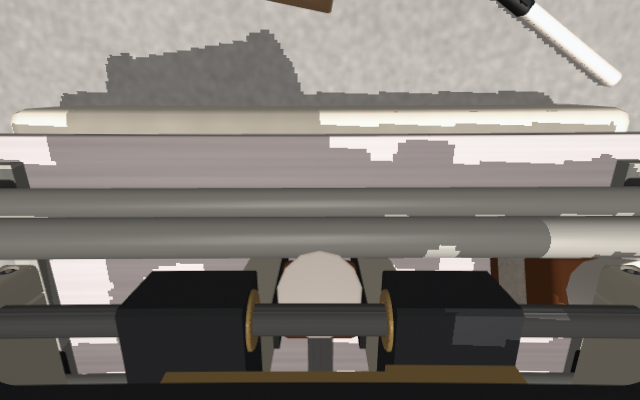

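The tilt is about 72° (cap's far edge at row 252). Same finishing moves.

```bash
python3 -m inch '[{"tx":2,"ty":1,"tz":0,"rx":0,"ry":0,"rz":0,"hand":20},{"tx":2,"ty":1.5,"tz":0,"rx":0,"ry":0,"rz":0,"hand":20},{"tx":1,"ty":1.5,"tz":0,"rx":0,"ry":0,"rz":0,"hand":20},{"tx":0,"ty":1.5,"tz":0,"rx":0,"ry":0,"rz":0,"hand":20},{"tx":2,"ty":1,"tz":0,"rx":0,"ry":0,"rz":0,"hand":20},{"tx":2,"ty":0.5,"tz":0,"rx":0,"ry":0,"rz":0,"hand":20},{"tx":1,"ty":0,"tz":0,"rx":0,"ry":0,"rz":0,"hand":20},{"tx":0,"ty":0,"tz":0,"rx":0,"ry":0,"rz":0,"hand":20}]'
python3 tilt.py w28
```

```text
t: 33.95
ee_pos: [0.5988, 0.1779, 0.1113]
eef_rot: [[-0.004, 1.0, 0.015], [-0.0, 0.015, -1.0], [-1.0, -0.004, 0.0]]
wrist_force: [-10.0, 0.3, 5.8]
finger_gap: 0.0299
[0.5987 0.1779 0.1113] [-10.1   1.1   5.2] [-0.0046  0.9999  0.0146]
60 [np.float64(226.0), np.float64(315.0)]
65 [np.float64(236.0), np.float64(327.0)]
70 [np.float64(248.0), np.float64(338.0)]
75 [np.float64(260.0), np.float64(349.0)]
80 [np.float64(273.0), np.float64(359.0)]
85 [np.float64(286.0), np.float64(368.0)]
90 [np.float64(300.0), np.float64(376.0)]
```

View pics/w28.png

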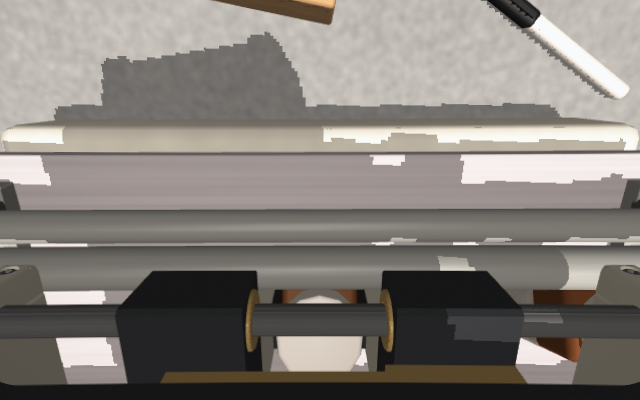

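```bash
python3 -m inch '[{"tx":1.5,"ty":0,"tz":0,"rx":0,"ry":0,"rz":0,"hand":20},{"tx":1.2,"ty":0,"tz":0,"rx":0,"ry":0,"rz":0,"hand":20},{"tx":0,"ty":0,"tz":0,"rx":0,"ry":0,"rz":0,"hand":20}]'
python3 -m inch '[{"tx":0,"ty":0,"tz":0,"rx":0,"ry":0,"rz":0,"hand":31},{"tx":0,"ty":0,"tz":0,"rx":0,"ry":0,"rz":0,"hand":36},{"tx":0,"ty":0,"tz":0,"rx":0,"ry":0,"rz":0,"hand":46},{"tx":0,"ty":0,"tz":0,"rx":0,"ry":0,"rz":0,"hand":46},{"tx":-20,"ty":0,"tz":0,"rx":0,"ry":0,"rz":0,"hand":46},{"tx":-30,"ty":0,"tz":0,"rx":0,"ry":0,"rz":0,"hand":46},{"tx":-50,"ty":0,"tz":0,"rx":0,"ry":0,"rz":0,"hand":46},{"tx":-50,"ty":0,"tz":0,"rx":0,"ry":0,"rz":0,"hand":46},{"tx":0,"ty":0,"tz":0,"rx":0,"ry":0,"rz":0,"hand":46},{"tx":0,"ty":0,"tz":0,"rx":0,"ry":0,"rz":0,"hand":46}]'
python3 - <<'E'
from h import *
f=cam("wrist"); save(f,"w29")
f=cam("scene"); save(f,"s29",(200,130,430,270),3.4)
s=ctrl.read_state(); print(np.round(s["joint_pos"],3),np.round(s["ee_pos"],4))
E
```

```text
t: 34.3
ee_pos: [0.5991, 0.1779, 0.1096]
eef_rot: [[-0.003, 1.0, 0.015], [-0.0, 0.015, -1.0], [-1.0, -0.003, 0.0]]
wrist_force: [-10.9, 0.4, 10.8]
finger_gap: 0.0297
t: 35.3
ee_pos: [0.6019, 0.1779, 0.2599]
eef_rot: [[0.005, 1.0, 0.014], [0.001, 0.014, -1.0], [-1.0, 0.005, -0.001]]
wrist_force: [0.1, -0.8, -0.2]
finger_gap: 0.046
[0.165 0.517 1.165 0.    1.462 1.722] [0.6005 0.1777 0.2569]
```

View pics/w29.png

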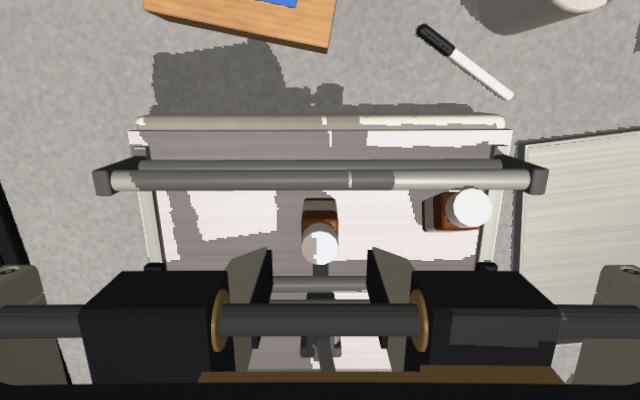

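View pics/s29.png

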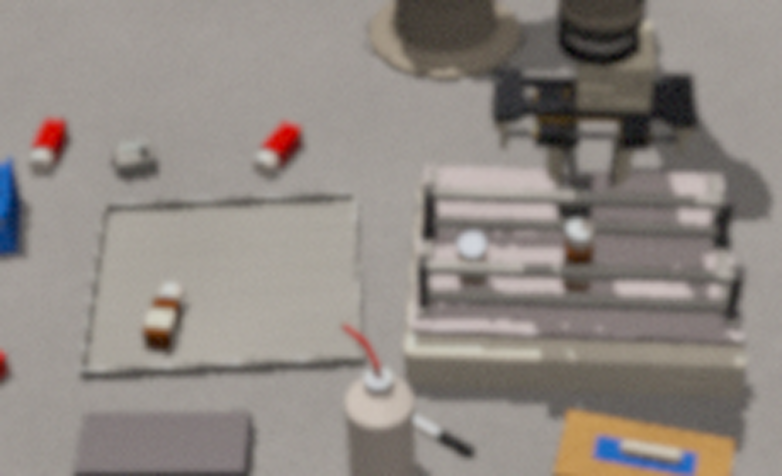

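Bottle 2 looks odd here: its cap is at (320,243) and its body shows up to row 198. I'll check whether it stands or leans.

Run:
```python
from h import *
f=cam("wrist"); save(f,"w30",(260,150,520,290),3)
g=cam("scene"); save(g,"s30",(315,170,430,240),6.5)
for uv in [(320,243),(468,208)]: print(np.round(plane(f,uv,.17),4))
for z in (.09,.17): print([np.round(proj(f,[x,.178,z]),0) for x in (.5825,.598,.6115)])
for P in [(.577,.178,.17),(.577,.178,.09),(.598,.178,.17),(.598,.178,.09)]: print(P,np.round(proj(g,P),1))
```

```text
[0.5749 0.1759 0.17  ]
[0.6039 0.07   0.17  ]
[array([318., 201.]), array([318., 186.]), array([318., 171.])]
[array([317., 234.]), array([318., 214.]), array([318., 196.])]
(0.577, 0.178, 0.17) [370.6 196.9]
(0.577, 0.178, 0.09) [369.2 213. ]
(0.598, 0.178, 0.17) [370.6 201. ]
(0.598, 0.178, 0.09) [369.2 217.1]
```

View pics/w30.png

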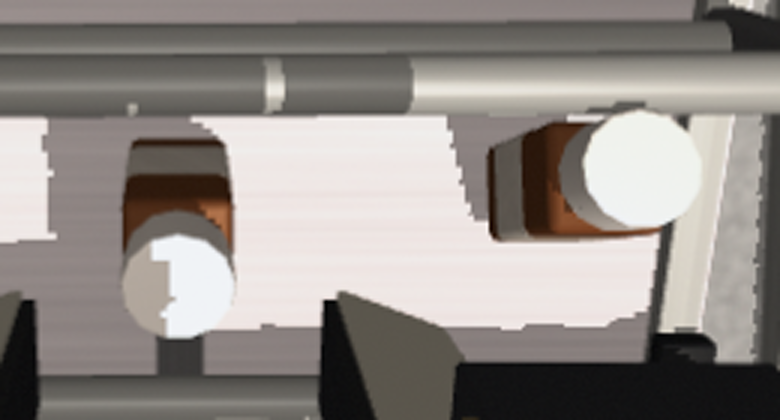

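View pics/s30.png

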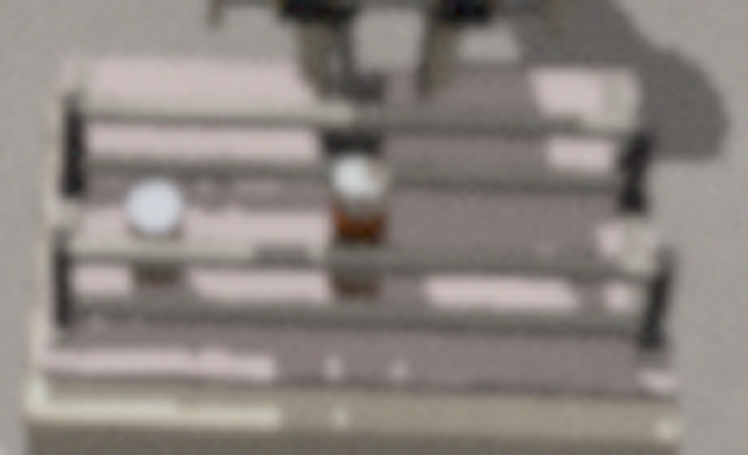

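Bottle 2 is standing: base centre x ≈ 0.572, cap centre x ≈ 0.575. It has slid about 25 mm back from the bar, but the clamp bar will push it home. Bottle 0 is next.

```bash
python3 -m inch '[{"tx":-15,"ty":0,"tz":38,"rx":0,"ry":0,"rz":0,"hand":56},{"tx":0,"ty":-1,"tz":38,"rx":0,"ry":0,"rz":0,"hand":56},{"tx":0,"ty":-1,"tz":38,"rx":0,"ry":0,"rz":0,"hand":56},{"tx":0,"ty":-1,"tz":38,"rx":0,"ry":0,"rz":0,"hand":56},{"tx":0,"ty":-1,"tz":38,"rx":0,"ry":0,"rz":0,"hand":56},{"tx":0,"ty":-1,"tz":38,"rx":0,"ry":0,"rz":0,"hand":56},{"tx":0,"ty":-2,"tz":38,"rx":0,"ry":0,"rz":0,"hand":56},{"tx":0,"ty":-2,"tz":38,"rx":0,"ry":0,"rz":0,"hand":56},{"tx":0,"ty":-2,"tz":38,"rx":0,"ry":0,"rz":0,"hand":56},{"tx":0,"ty":-3,"tz":38,"rx":0,"ry":0,"rz":0,"hand":56}]'
python3 -m inch '[{"tx":0,"ty":0,"tz":38,"rx":-8.5,"ry":0,"rz":0,"hand":56},{"tx":0,"ty":-6,"tz":38,"rx":-8.5,"ry":0,"rz":0,"hand":56},{"tx":0,"ty":0,"tz":0,"rx":-8.5,"ry":0,"rz":0,"hand":56},{"tx":0,"ty":0,"tz":0,"rx":-8.5,"ry":0,"rz":0,"hand":56},{"tx":0,"ty":0,"tz":0,"rx":-8.5,"ry":0,"rz":0,"hand":56},{"tx":0,"ty":0,"tz":0,"rx":-8.5,"ry":0,"rz":0,"hand":56},{"tx":0,"ty":0,"tz":0,"rx":-8.5,"ry":0,"rz":0,"hand":56},{"tx":0,"ty":0,"tz":0,"rx":-8.5,"ry":0,"rz":0,"hand":56},{"tx":0,"ty":0,"tz":0,"rx":-8.5,"ry":0,"rz":0,"hand":56},{"tx":0,"ty":0,"tz":0,"rx":-8.5,"ry":0,"rz":0,"hand":56}]'
python3 -m inch '[{"tx":0,"ty":0,"tz":0,"rx":-8.5,"ry":0,"rz":0,"hand":56},{"tx":0,"ty":0,"tz":0,"rx":-8.5,"ry":0,"rz":0,"hand":56},{"tx":0,"ty":0,"tz":0,"rx":-8.5,"ry":0,"rz":0,"hand":56},{"tx":0,"ty":0,"tz":0,"rx":-8.5,"ry":0,"rz":0,"hand":56},{"tx":0,"ty":0,"tz":0,"rx":-8.5,"ry":0,"rz":0,"hand":56},{"tx":0,"ty":0,"tz":0,"rx":-8.5,"ry":0,"rz":0,"hand":56},{"tx":0,"ty":0,"tz":0,"rx":-8.5,"ry":0,"rz":0,"hand":56},{"tx":0,"ty":0,"tz":0,"rx":-8.5,"ry":0,"rz":0,"hand":56},{"tx":0,"ty":0,"tz":0,"rx":-8.5,"ry":0,"rz":0,"hand":56},{"tx":0,"ty":0,"tz":0,"rx":-8.5,"ry":0,"rz":0,"hand":56}]'
python3 -m inch '[{"tx":40,"ty":0,"tz":0,"rx":-7,"ry":0,"rz":0,"hand":56},{"tx":50,"ty":0,"tz":0,"rx":0,"ry":0,"rz":0,"hand":56},{"tx":50,"ty":0,"tz":0,"rx":0,"ry":0,"rz":0,"hand":56},{"tx":0,"ty":0,"tz":0,"rx":0,"ry":0,"rz":0,"hand":56},{"tx":0,"ty":0,"tz":0,"rx":0,"ry":0,"rz":0,"hand":56}]'
python3 - <<'E'
from h import *
f=cam("wrist"); save(f,"w31")
np.save("w31.npy",{k:f[k] for k in("R","o","K","d","frame")},allow_pickle=True)
s=ctrl.read_state(); print(np.round(s["joint_pos"],3),np.round(s["ee_pos"],4), np.degrees(np.arctan2(s["eef_rot"][1][1],s["eef_rot"][0][1])))
E
```

```text
t: 36.5
ee_pos: [0.5918, -0.2039, 0.2719]
eef_rot: [[-0.002, 1.0, 0.014], [0.001, 0.014, -1.0], [-1.0, -0.002, -0.001]]
wrist_force: [0.4, 0.6, -0.4]
finger_gap: 0.0562
t: 37.5
ee_pos: [0.5928, -0.2788, 0.2717]
eef_rot: [[-0.002, 0.067, 0.998], [0.001, 0.998, -0.067], [-1.0, 0.001, -0.002]]
wrist_force: [-0.1, -1.1, -0.6]
finger_gap: 0.0556
t: 38.5
ee_pos: [0.5928, -0.2788, 0.2718]
eef_rot: [[-0.002, -0.988, 0.154], [0.001, 0.154, 0.988], [-1.0, 0.002, 0.001]]
wrist_force: [-0.1, 0.2, -0.1]
finger_gap: 0.0557
t: 39.0
ee_pos: [0.5929, -0.2789, 0.1331]
eef_rot: [[-0.002, -0.999, 0.038], [0.001, 0.038, 0.999], [-1.0, 0.002, 0.001]]
wrist_force: [-0.0, -0.2, 1.6]
finger_gap: 0.0563
[-0.556  0.656  1.254 -0.     1.228 -2.089] [ 0.5941 -0.2796  0.1353] 177.81307205626825
```

View pics/w31.png

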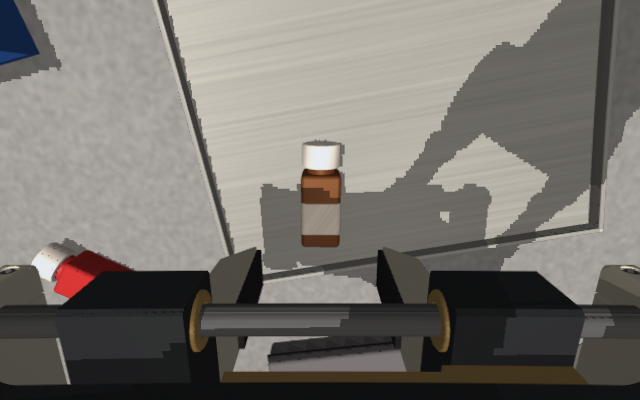

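```bash
python3 - <<'E'
from h import *
f=np.load("w31.npy",allow_pickle=True).item()
C=plane(f,(321,142),.021);B=plane(f,(321,245),.021);print(C,B,(C+B)/2, np.linalg.norm(C-B))
E
python3 -m inch '[{"tx":50,"ty":0,"tz":0,"rx":0,"ry":0,"rz":0,"hand":56},{"tx":50,"ty":0,"tz":0,"rx":0,"ry":0,"rz":0,"hand":56},{"tx":0,"ty":0,"tz":0,"rx":0,"ry":0,"rz":0,"hand":56},{"tx":0,"ty":0,"tz":0,"rx":0,"ry":0,"rz":0,"hand":56}]'
python3 - <<'E'
from h import *
f=cam("wrist"); save(f,"w32")
s=ctrl.read_state(); print(np.round(s["ee_pos"],4))
E
```

```text
[ 0.54812822 -0.27644477  0.021     ] [ 0.63234647 -0.27948806  0.021     ] [ 0.59023734 -0.27796641  0.021     ] 0.08427321524980133
t: 39.45
ee_pos: [0.5944, -0.2798, 0.0362]
eef_rot: [[0.003, -0.999, 0.038], [-0.002, 0.038, 0.999], [-1.0, -0.003, -0.002]]
wrist_force: [1.4, -0.5, 1.9]
finger_gap: 0.0561
[ 0.5953 -0.2804  0.0375]
```

View pics/w32.png

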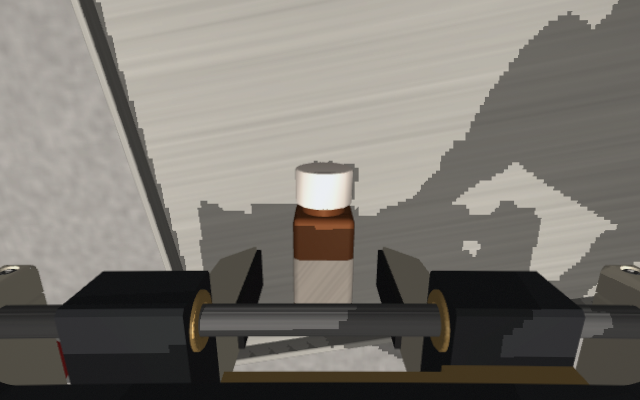

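```bash
python3 -m inch '[{"tx":20,"ty":0,"tz":1,"rx":0,"ry":0,"rz":0,"hand":56},{"tx":6,"ty":0,"tz":0,"rx":0,"ry":0,"rz":0,"hand":56},{"tx":0,"ty":0,"tz":0,"rx":0,"ry":0,"rz":0,"hand":56},{"tx":0,"ty":0,"tz":0,"rx":0,"ry":0,"rz":0,"hand":56}]'
```

```text
t: 39.9
ee_pos: [0.5941, -0.2786, 0.0095]
eef_rot: [[0.003, -0.999, 0.038], [-0.002, 0.038, 0.999], [-1.0, -0.003, -0.002]]
wrist_force: [0.1, -0.2, 0.1]
finger_gap: 0.0561
```

```bash
python3 -m inch '[{"tx":2,"ty":0,"tz":0,"rx":0,"ry":0,"rz":0,"hand":56},{"tx":0,"ty":0,"tz":0,"rx":0,"ry":0,"rz":0,"hand":20},{"tx":0,"ty":0,"tz":0,"rx":0,"ry":0,"rz":0,"hand":20},{"tx":0,"ty":0,"tz":0,"rx":0,"ry":0,"rz":0,"hand":20},{"tx":0,"ty":0,"tz":0,"rx":0,"ry":0,"rz":0,"hand":20},{"tx":0,"ty":0,"tz":0,"rx":0,"ry":0,"rz":0,"hand":20},{"tx":-20,"ty":0,"tz":0,"rx":0,"ry":0,"rz":0,"hand":20},{"tx":-50,"ty":0,"tz":0,"rx":0,"ry":0,"rz":0,"hand":20},{"tx":-50,"ty":0,"tz":0,"rx":0,"ry":0,"rz":0,"hand":20},{"tx":-50,"ty":0,"tz":0,"rx":0,"ry":0,"rz":0,"hand":20}]'
python3 -m inch '[{"tx":-50,"ty":0,"tz":0,"rx":0,"ry":0,"rz":0,"hand":20},{"tx":-40,"ty":0,"tz":0,"rx":0,"ry":0,"rz":0,"hand":20},{"tx":0,"ty":0,"tz":0,"rx":0,"ry":0,"rz":0,"hand":20},{"tx":0,"ty":0,"tz":0,"rx":0,"ry":0,"rz":0,"hand":20}]'
python3 - <<'E'
from h import *
f=cam("wrist"); save(f,"w33")
s=ctrl.read_state(); print(np.round(s["joint_pos"],3),np.round(s["ee_pos"],4))
E
```

```text
t: 40.9
ee_pos: [0.5927, -0.2777, 0.177]
eef_rot: [[-0.001, -0.999, 0.038], [0.0, 0.038, 0.999], [-1.0, 0.001, 0.0]]
wrist_force: [1.2, -0.9, -0.9]
finger_gap: 0.0297
t: 41.3
ee_pos: [0.5932, -0.278, 0.2662]
eef_rot: [[0.001, -0.999, 0.038], [-0.001, 0.038, 0.999], [-1.0, -0.001, -0.001]]
wrist_force: [0.4, 0.4, -1.7]
finger_gap: 0.0302
[-0.555  0.572  1.051 -0.     1.52  -2.088] [ 0.5926 -0.2777  0.2644]
```

View pics/w33.png

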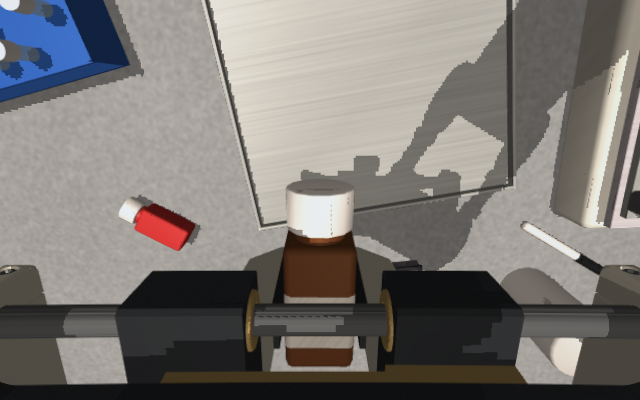

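Held, and the tray is empty. I'll turn it and carry it to the third slot at y ≈ 0.288.

```bash
python3 -m inch '[{"tx":0,"ty":0,"tz":0,"rx":8.5,"ry":0,"rz":0,"hand":20},{"tx":0,"ty":0,"tz":0,"rx":8.5,"ry":0,"rz":0,"hand":20},{"tx":0,"ty":0,"tz":0,"rx":8.5,"ry":0,"rz":0,"hand":20},{"tx":0,"ty":0,"tz":0,"rx":8.5,"ry":0,"rz":0,"hand":20},{"tx":0,"ty":0,"tz":0,"rx":8.5,"ry":0,"rz":0,"hand":20},{"tx":0,"ty":0,"tz":0,"rx":8.5,"ry":0,"rz":0,"hand":20},{"tx":0,"ty":0,"tz":0,"rx":8.5,"ry":0,"rz":0,"hand":20},{"tx":0,"ty":0,"tz":0,"rx":8.5,"ry":0,"rz":0,"hand":20},{"tx":0,"ty":0,"tz":0,"rx":8.5,"ry":0,"rz":0,"hand":20},{"tx":0,"ty":0,"tz":0,"rx":8.5,"ry":0,"rz":0,"hand":20}]'
python3 -m inch '[{"tx":0,"ty":0,"tz":0,"rx":8.5,"ry":0,"rz":0,"hand":20},{"tx":0,"ty":0,"tz":0,"rx":8.5,"ry":0,"rz":0,"hand":20},{"tx":0,"ty":0,"tz":0,"rx":8.5,"ry":0,"rz":0,"hand":20},{"tx":0,"ty":0,"tz":0,"rx":8.5,"ry":0,"rz":0,"hand":20},{"tx":0,"ty":0,"tz":0,"rx":8.5,"ry":0,"rz":0,"hand":20},{"tx":0,"ty":0,"tz":0,"rx":8.5,"ry":0,"rz":0,"hand":20},{"tx":0,"ty":0,"tz":0,"rx":8.5,"ry":0,"rz":0,"hand":20},{"tx":0,"ty":0,"tz":0,"rx":8.5,"ry":0,"rz":0,"hand":20},{"tx":0,"ty":0,"tz":0,"rx":8.5,"ry":0,"rz":0,"hand":20},{"tx":0,"ty":0,"tz":0,"rx":8.5,"ry":0,"rz":0,"hand":20}]'
python3 -m inch '[{"tx":0,"ty":0,"tz":0,"rx":7,"ry":0,"rz":0,"hand":20},{"tx":-5,"ty":0,"tz":-37.7,"rx":0,"ry":0,"rz":0,"hand":20},{"tx":0,"ty":0,"tz":-37.7,"rx":0,"ry":0,"rz":0,"hand":20},{"tx":0,"ty":0,"tz":-37.7,"rx":0,"ry":0,"rz":0,"hand":20},{"tx":0,"ty":0,"tz":-37.7,"rx":0,"ry":0,"rz":0,"hand":20},{"tx":0,"ty":0,"tz":-37.7,"rx":0,"ry":0,"rz":0,"hand":20},{"tx":0,"ty":0,"tz":-37.7,"rx":0,"ry":0,"rz":0,"hand":20},{"tx":0,"ty":0,"tz":-37.7,"rx":0,"ry":0,"rz":0,"hand":20},{"tx":0,"ty":0,"tz":-37.7,"rx":0,"ry":0,"rz":0,"hand":20},{"tx":0,"ty":-2,"tz":-37.7,"rx":0,"ry":0,"rz":0,"hand":20}]'
python3 -m inch '[{"tx":0,"ty":0,"tz":-37.7,"rx":0,"ry":0,"rz":0,"hand":20},{"tx":0,"ty":0,"tz":-37.7,"rx":0,"ry":0,"rz":0,"hand":20},{"tx":0,"ty":0,"tz":-37.7,"rx":0,"ry":0,"rz":0,"hand":20},{"tx":0,"ty":0,"tz":-37.7,"rx":0,"ry":0,"rz":0,"hand":20},{"tx":0,"ty":0,"tz":-37.7,"rx":0,"ry":0,"rz":0,"hand":20},{"tx":0,"ty":0,"tz":-37.7,"rx":0,"ry":0,"rz":0,"hand":20},{"tx":0,"ty":0,"tz":0,"rx":0,"ry":0,"rz":0,"hand":20},{"tx":0,"ty":0,"tz":0,"rx":0,"ry":0,"rz":0,"hand":20},{"tx":0,"ty":0,"tz":0,"rx":0,"ry":0,"rz":0,"hand":20}]'
python3 - <<'E'
from h import *
f=cam("wrist"); save(f,"w34")
s=ctrl.read_state(); print(np.round(s["joint_pos"],3),np.round(s["ee_pos"],4)); print(np.round(s["eef_rot"],4))
E
```

```text
t: 42.35
ee_pos: [0.5923, -0.2775, 0.2627]
eef_rot: [[-0.004, -0.043, 0.999], [0.002, 0.999, 0.043], [-1.0, 0.003, -0.004]]
wrist_force: [0.4, 0.0, -1.3]
finger_gap: 0.0299
t: 43.35
ee_pos: [0.5923, -0.2775, 0.2627]
eef_rot: [[-0.004, 0.992, 0.13], [0.002, 0.13, -0.992], [-1.0, -0.004, -0.003]]
wrist_force: [0.4, -0.7, -0.0]
finger_gap: 0.0297
t: 44.35
ee_pos: [0.5852, 0.0628, 0.268]
eef_rot: [[-0.004, 1.0, 0.014], [0.0, 0.014, -1.0], [-1.0, -0.004, -0.0]]
wrist_force: [0.0, -0.6, -2.2]
finger_gap: 0.0298
t: 45.25
ee_pos: [0.5828, 0.2864, 0.269]
eef_rot: [[-0.002, 1.0, 0.014], [-0.001, 0.013, -1.0], [-1.0, -0.002, 0.001]]
wrist_force: [0.0, 0.3, 0.3]
finger_gap: 0.0299
[ 0.339  0.559  1.059 -0.     1.525  1.897] [0.583  0.2862 0.2695]
[[-0.0016  0.9999  0.0129]
 [-0.001   0.0129 -0.9999]
 [-1.     -0.0016  0.001 ]]
```

View pics/w34.png

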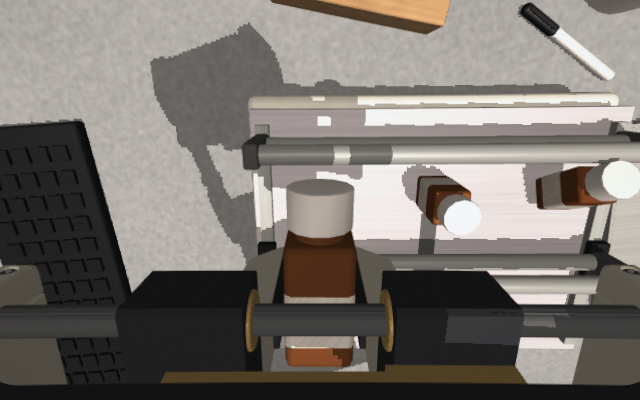

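```bash
python3 -m inch '[{"tx":40,"ty":-2,"tz":0,"rx":0,"ry":0,"rz":0,"hand":20},{"tx":40,"ty":0,"tz":0,"rx":0,"ry":0,"rz":0,"hand":20},{"tx":18,"ty":0,"tz":0,"rx":0,"ry":0,"rz":0,"hand":20},{"tx":4,"ty":0,"tz":0,"rx":0,"ry":0,"rz":0,"hand":20},{"tx":4,"ty":0,"tz":0,"rx":0,"ry":0,"rz":0,"hand":20},{"tx":4,"ty":0,"tz":0,"rx":0,"ry":0,"rz":0,"hand":20},{"tx":4,"ty":0,"tz":0,"rx":0,"ry":0,"rz":0,"hand":20},{"tx":0,"ty":0,"tz":0,"rx":0,"ry":0,"rz":0,"hand":20},{"tx":0,"ty":0,"tz":0,"rx":0,"ry":0,"rz":0,"hand":20}]'
python3 - <<'E'
from h import *
f=cam("wrist"); save(f,"w35")
s=ctrl.read_state(); print(np.round(s["ee_pos"],4),np.round(s["wrist_force"],1))
E
```

```text
t: 46.2
ee_pos: [0.5817, 0.2876, 0.1576]
eef_rot: [[0.003, 1.0, 0.014], [0.001, 0.014, -1.0], [-1.0, 0.003, -0.001]]
wrist_force: [-0.1, -1.2, 3.6]
finger_gap: 0.0299
[0.5818 0.2876 0.1575] [ 0.1 -0.1  5.1]
```

View pics/w35.png

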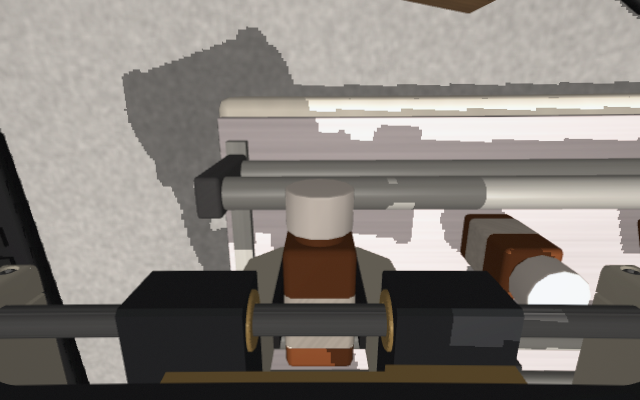

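```bash
python3 -m inch '[{"tx":4,"ty":0,"tz":-2,"rx":0,"ry":0,"rz":0,"hand":20},{"tx":4,"ty":0,"tz":-1,"rx":0,"ry":0,"rz":0,"hand":20},{"tx":4,"ty":0,"tz":0,"rx":0,"ry":0,"rz":0,"hand":20},{"tx":4,"ty":0,"tz":0,"rx":0,"ry":0,"rz":0,"hand":20},{"tx":4,"ty":0,"tz":0,"rx":0,"ry":0,"rz":0,"hand":20},{"tx":4,"ty":0,"tz":0,"rx":0,"ry":0,"rz":0,"hand":20},{"tx":4,"ty":1,"tz":0,"rx":0,"ry":0,"rz":0,"hand":20},{"tx":2,"ty":2,"tz":0,"rx":0,"ry":0,"rz":0,"hand":20},{"tx":0,"ty":2,"tz":0,"rx":0,"ry":0,"rz":0,"hand":20},{"tx":0,"ty":0,"tz":0,"rx":0,"ry":0,"rz":0,"hand":20}]'
python3 -m inch '[{"tx":1,"ty":1.5,"tz":0,"rx":0,"ry":0,"rz":0,"hand":20},{"tx":1,"ty":1.5,"tz":0,"rx":0,"ry":0,"rz":0,"hand":20},{"tx":1,"ty":1.5,"tz":0,"rx":0,"ry":0,"rz":0,"hand":20},{"tx":1,"ty":1.5,"tz":0,"rx":0,"ry":0,"rz":0,"hand":20},{"tx":1,"ty":1,"tz":0,"rx":0,"ry":0,"rz":0,"hand":20},{"tx":0,"ty":0,"tz":0,"rx":0,"ry":0,"rz":0,"hand":20}]'
python3 tilt.py w36
```

```text
t: 47.25
ee_pos: [0.5834, 0.2906, 0.1267]
eef_rot: [[-0.005, 1.0, 0.015], [-0.001, 0.015, -1.0], [-1.0, -0.005, 0.001]]
wrist_force: [-11.0, -0.9, 8.2]
finger_gap: 0.0301
t: 47.85
ee_pos: [0.5889, 0.2906, 0.1209]
eef_rot: [[-0.009, 1.0, 0.015], [-0.002, 0.015, -1.0], [-1.0, -0.009, 0.002]]
wrist_force: [-12.8, -1.6, 6.8]
finger_gap: 0.0298
[0.5889 0.2906 0.1209] [-12.8  -0.3   7.1] [-0.0089  0.9998  0.0151]
60 [np.float64(226.0), np.float64(316.0)]
65 [np.float64(237.0), np.float64(328.0)]
70 [np.float64(248.0), np.float64(339.0)]
75 [np.float64(261.0), np.float64(350.0)]
80 [np.float64(274.0), np.float64(360.0)]
85 [np.float64(287.0), np.float64(369.0)]
90 [np.float64(301.0), np.float64(377.0)]
```

View pics/w36.png

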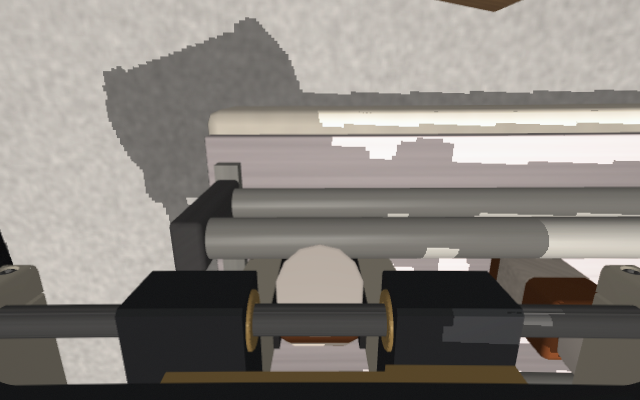

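It's at about 69°. I'll finish with a little more forward travel.

```bash
python3 -m inch '[{"tx":1,"ty":1.5,"tz":0,"rx":0,"ry":0,"rz":0,"hand":20},{"tx":2,"ty":1.5,"tz":0,"rx":0,"ry":0,"rz":0,"hand":20},{"tx":1,"ty":1.5,"tz":0,"rx":0,"ry":0,"rz":0,"hand":20},{"tx":0,"ty":1.5,"tz":0,"rx":0,"ry":0,"rz":0,"hand":20},{"tx":2,"ty":1,"tz":0,"rx":0,"ry":0,"rz":0,"hand":20},{"tx":2,"ty":1,"tz":0,"rx":0,"ry":0,"rz":0,"hand":20},{"tx":1.5,"ty":0,"tz":0,"rx":0,"ry":0,"rz":0,"hand":20},{"tx":0,"ty":0,"tz":0,"rx":0,"ry":0,"rz":0,"hand":20}]'
python3 tilt.py w37
```

```text
t: 48.7
ee_pos: [0.5981, 0.2911, 0.1121]
eef_rot: [[-0.006, 1.0, 0.015], [-0.001, 0.015, -1.0], [-1.0, -0.006, 0.001]]
wrist_force: [-10.8, -0.5, 6.9]
finger_gap: 0.0297
[0.5981 0.2911 0.1121] [-11.   -0.5   7.1] [-0.0058  0.9999  0.0151]
60 [np.float64(226.0), np.float64(315.0)]
65 [np.float64(236.0), np.float64(327.0)]
70 [np.float64(248.0), np.float64(338.0)]
75 [np.float64(260.0), np.float64(349.0)]
80 [np.float64(273.0), np.float64(359.0)]
85 [np.float64(287.0), np.float64(368.0)]
90 [np.float64(300.0), np.float64(376.0)]
```

View pics/w37.png

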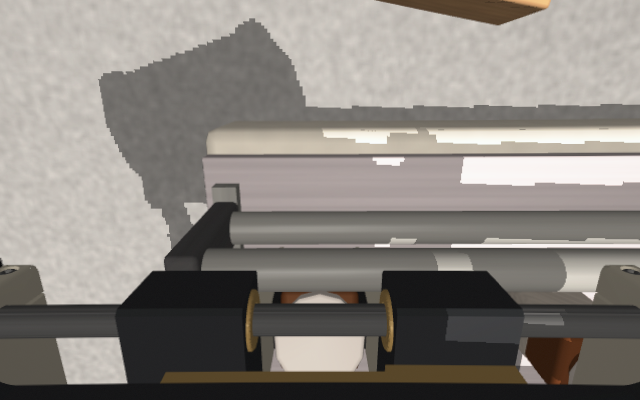

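```bash
python3 -m inch '[{"tx":1.5,"ty":0.5,"tz":0,"rx":0,"ry":0,"rz":0,"hand":20},{"tx":1.5,"ty":0,"tz":0,"rx":0,"ry":0,"rz":0,"hand":20},{"tx":0.5,"ty":0,"tz":0,"rx":0,"ry":0,"rz":0,"hand":20},{"tx":0,"ty":-1,"tz":0,"rx":0,"ry":0,"rz":0,"hand":20},{"tx":0,"ty":-1,"tz":0,"rx":0,"ry":0,"rz":0,"hand":20},{"tx":0,"ty":0,"tz":0,"rx":0,"ry":0,"rz":0,"hand":20}]'
```

```text
t: 49.35
ee_pos: [0.598, 0.2912, 0.1086]
eef_rot: [[-0.003, 1.0, 0.015], [0.0, 0.015, -1.0], [-1.0, -0.003, -0.0]]
wrist_force: [-5.7, 0.7, 4.3]
finger_gap: 0.0297
```

```bash
python3 -m inch '[{"tx":0,"ty":-1,"tz":0,"rx":0,"ry":0,"rz":0,"hand":20},{"tx":0,"ty":0,"tz":0,"rx":0,"ry":0,"rz":0,"hand":31},{"tx":0,"ty":0,"tz":0,"rx":0,"ry":0,"rz":0,"hand":36},{"tx":0,"ty":0,"tz":0,"rx":0,"ry":0,"rz":0,"hand":44},{"tx":0,"ty":0,"tz":0,"rx":0,"ry":0,"rz":0,"hand":44},{"tx":-15,"ty":0,"tz":0,"rx":0,"ry":0,"rz":0,"hand":44},{"tx":-25,"ty":0,"tz":0,"rx":0,"ry":0,"rz":0,"hand":44},{"tx":-50,"ty":0,"tz":0,"rx":0,"ry":0,"rz":0,"hand":44},{"tx":-50,"ty":0,"tz":0,"rx":0,"ry":0,"rz":0,"hand":44},{"tx":-20,"ty":0,"tz":0,"rx":0,"ry":0,"rz":0,"hand":44}]'
python3 -m inch '[{"tx":0,"ty":0,"tz":0,"rx":0,"ry":0,"rz":0,"hand":44},{"tx":0,"ty":0,"tz":0,"rx":0,"ry":0,"rz":0,"hand":44}]'
python3 - <<'E'
from h import *
f=cam("wrist"); save(f,"w38")
s=ctrl.read_state(); print(np.round(s["joint_pos"],3),np.round(s["ee_pos"],4))
E
```

```text
t: 50.35
ee_pos: [0.6002, 0.2913, 0.2747]
eef_rot: [[0.009, 1.0, 0.014], [0.003, 0.014, -1.0], [-1.0, 0.009, -0.003]]
wrist_force: [0.6, 0.4, 0.5]
finger_gap: 0.044
t: 50.55
ee_pos: [0.5985, 0.2906, 0.2679]
eef_rot: [[-0.0, 1.0, 0.014], [-0.0, 0.014, -1.0], [-1.0, -0.0, 0.0]]
wrist_force: [-0.0, -0.4, -0.1]
finger_gap: 0.044
[ 0.337  0.594  1.007 -0.     1.544  1.894] [0.598  0.2904 0.2667]
```

View pics/w38.png

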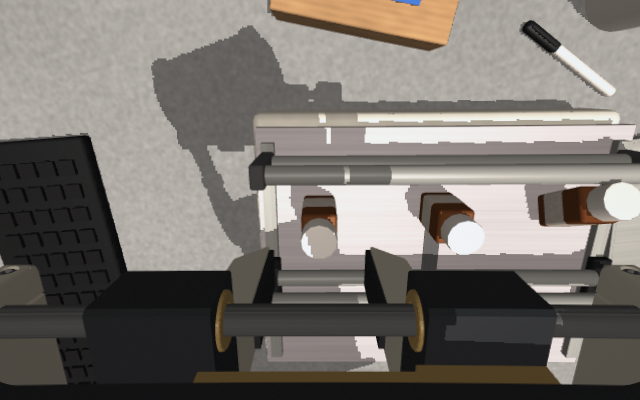

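All three bottles are standing. Now back to the lever, turning the jaws along x.

```bash
python3 -m inch '[{"tx":-10,"ty":-36,"tz":28.5,"rx":0,"ry":0,"rz":0,"hand":30},{"tx":0,"ty":-36,"tz":28.5,"rx":0,"ry":0,"rz":0,"hand":30},{"tx":0,"ty":-36,"tz":28.5,"rx":0,"ry":0,"rz":0,"hand":30},{"tx":0,"ty":-36,"tz":28.5,"rx":-8.5,"ry":0,"rz":0,"hand":30},{"tx":0,"ty":0,"tz":0,"rx":-8.5,"ry":0,"rz":0,"hand":30},{"tx":0,"ty":0,"tz":0,"rx":-8.5,"ry":0,"rz":0,"hand":30},{"tx":0,"ty":0,"tz":0,"rx":-8.5,"ry":0,"rz":0,"hand":30},{"tx":0,"ty":0,"tz":0,"rx":-8.5,"ry":0,"rz":0,"hand":30},{"tx":0,"ty":0,"tz":0,"rx":-8.5,"ry":0,"rz":0,"hand":30},{"tx":0,"ty":0,"tz":0,"rx":-8.5,"ry":0,"rz":0,"hand":30}]'
python3 -m inch '[{"tx":0,"ty":0,"tz":0,"rx":-8.5,"ry":0,"rz":0,"hand":30},{"tx":0,"ty":0,"tz":0,"rx":-8.5,"ry":0,"rz":0,"hand":30},{"tx":0,"ty":0,"tz":0,"rx":-8.5,"ry":0,"rz":0,"hand":30},{"tx":0,"ty":0,"tz":0,"rx":-5,"ry":0,"rz":0,"hand":30},{"tx":0,"ty":0,"tz":0,"rx":0,"ry":0,"rz":0,"hand":30},{"tx":0,"ty":0,"tz":0,"rx":0,"ry":0,"rz":0,"hand":30},{"tx":0,"ty":0,"tz":0,"rx":0,"ry":0,"rz":0,"hand":30}]'
python3 - <<'E'
from h import *
f=cam("wrist"); save(f,"w39")
s=ctrl.read_state(); print(np.round(s["joint_pos"],3),np.round(s["ee_pos"],4)); print(np.round(s["eef_rot"],4))
print(np.round(proj(f,[.4551,.1735,.2155]),1))
E
```

```text
t: 51.6
ee_pos: [0.4553, 0.1744, 0.2764]
eef_rot: [[-0.004, 0.49, 0.872], [-0.001, 0.872, -0.49], [-1.0, -0.003, -0.003]]
wrist_force: [0.8, 0.5, 0.9]
finger_gap: 0.0298
t: 52.3
ee_pos: [0.4559, 0.1746, 0.2777]
eef_rot: [[-0.001, -0.012, 1.0], [-0.0, 1.0, 0.012], [-1.0, -0.0, -0.001]]
wrist_force: [-0.8, -0.2, -0.0]
finger_gap: 0.0301
[ 0.209  0.237  1.528 -0.     1.377  0.196] [0.4559 0.1746 0.2779]
[[-8.000e-04 -1.280e-02  9.999e-01]
 [-2.000e-04  9.999e-01  1.280e-02]
 [-1.000e+00 -2.000e-04 -8.000e-04]]
[317.3 222.3]
```

View pics/w39.png

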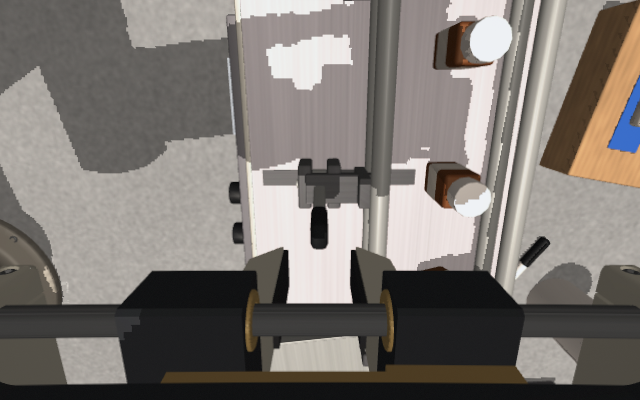

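The lever is centred at (319,228). I'll descend, grip it and slide the bar forward.

```bash
python3 -m inch '[{"tx":45,"ty":0,"tz":0,"rx":0,"ry":0,"rz":0,"hand":30},{"tx":40,"ty":0,"tz":0,"rx":0,"ry":0,"rz":0,"hand":30},{"tx":12,"ty":0,"tz":0,"rx":0,"ry":0,"rz":0,"hand":30},{"tx":0,"ty":0,"tz":0,"rx":0,"ry":0,"rz":0,"hand":30},{"tx":0,"ty":0,"tz":0,"rx":0,"ry":0,"rz":0,"hand":6},{"tx":0,"ty":0,"tz":0,"rx":0,"ry":0,"rz":0,"hand":6},{"tx":0,"ty":0,"tz":0,"rx":0,"ry":0,"rz":0,"hand":6},{"tx":0,"ty":0,"tz":0,"rx":0,"ry":0,"rz":0,"hand":6}]'
python3 -m inch '[{"tx":0,"ty":0,"tz":5,"rx":0,"ry":0,"rz":0,"hand":6},{"tx":0,"ty":0,"tz":5,"rx":0,"ry":0,"rz":0,"hand":6},{"tx":0,"ty":0,"tz":5,"rx":0,"ry":0,"rz":0,"hand":6},{"tx":0,"ty":0,"tz":5,"rx":0,"ry":0,"rz":0,"hand":6},{"tx":0,"ty":0,"tz":5,"rx":0,"ry":0,"rz":0,"hand":6},{"tx":0,"ty":0,"tz":5,"rx":0,"ry":0,"rz":0,"hand":6},{"tx":0,"ty":0,"tz":0,"rx":0,"ry":0,"rz":0,"hand":6}]'
python3 - <<'E'
from h import *
f=cam("wrist"); save(f,"w40")
f=cam("scene"); save(f,"s40",(310,150,430,250),6)
E
```

```text
t: 53.15
ee_pos: [0.4567, 0.1748, 0.1826]
eef_rot: [[0.002, -0.014, 1.0], [0.0, 1.0, 0.014], [-1.0, 0.0, 0.002]]
wrist_force: [0.2, -0.3, 4.8]
finger_gap: 0.0118
t: 53.85
ee_pos: [0.4874, 0.1753, 0.1826]
eef_rot: [[0.003, -0.014, 1.0], [0.001, 1.0, 0.014], [-1.0, 0.001, 0.003]]
wrist_force: [1.4, -0.2, 3.7]
finger_gap: 0.0118
```

View pics/w40.png

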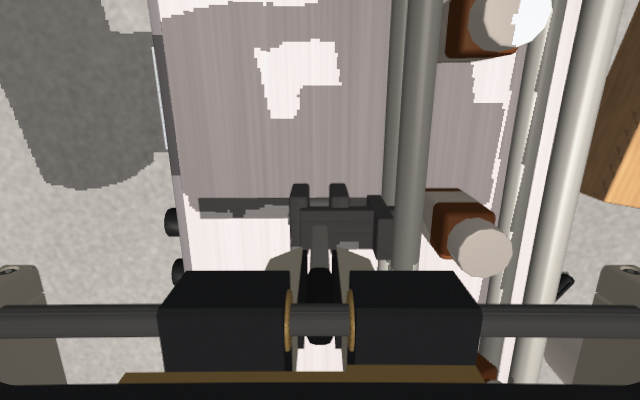

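View pics/s40.png

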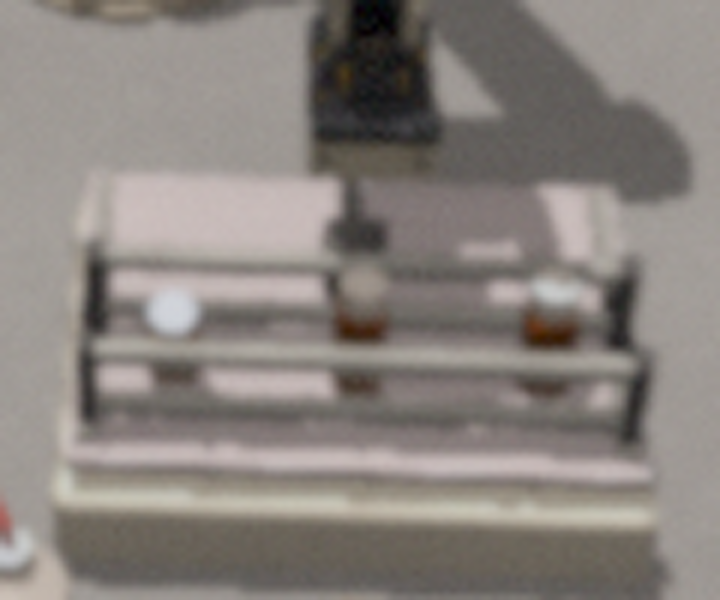

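```bash
python3 -m inch '[{"tx":0,"ty":0,"tz":4,"rx":0,"ry":0,"rz":0,"hand":6},{"tx":0,"ty":0,"tz":4,"rx":0,"ry":0,"rz":0,"hand":6},{"tx":0,"ty":0,"tz":3,"rx":0,"ry":0,"rz":0,"hand":6},{"tx":0,"ty":0,"tz":3,"rx":0,"ry":0,"rz":0,"hand":6},{"tx":0,"ty":0,"tz":3,"rx":0,"ry":0,"rz":0,"hand":6},{"tx":0,"ty":0,"tz":3,"rx":0,"ry":0,"rz":0,"hand":6},{"tx":0,"ty":0,"tz":3,"rx":0,"ry":0,"rz":0,"hand":6},{"tx":0,"ty":0,"tz":3,"rx":0,"ry":0,"rz":0,"hand":6},{"tx":0,"ty":0,"tz":3,"rx":0,"ry":0,"rz":0,"hand":6},{"tx":0,"ty":0,"tz":0,"rx":0,"ry":0,"rz":0,"hand":6}]'
python3 - <<'E'
from h import *
f=cam("wrist"); save(f,"w41")
f=cam("scene"); save(f,"s41",(310,150,430,250),6)
E
```

```text
t: 54.95
ee_pos: [0.5157, 0.1757, 0.1826]
eef_rot: [[0.002, -0.014, 1.0], [0.001, 1.0, 0.014], [-1.0, 0.001, 0.002]]
wrist_force: [-0.7, 0.1, 6.1]
finger_gap: 0.0117
```

View pics/w41.png

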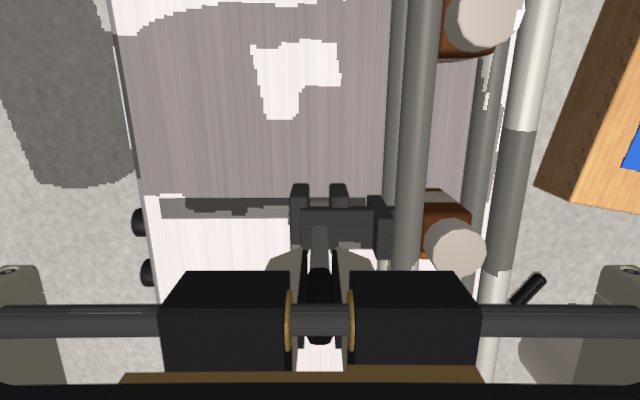

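View pics/s41.png

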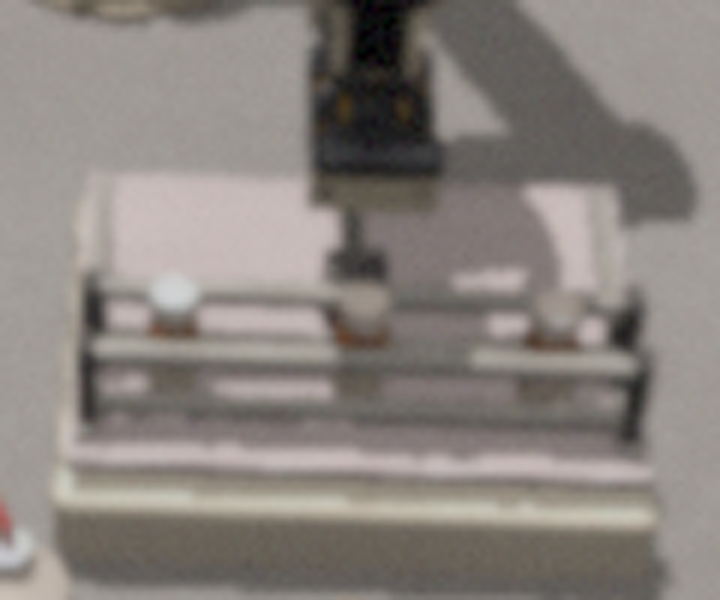

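All three are still upright between the bars, with about 8 mm left. I'll take small steps until there's contact force.

```bash
python3 -m inch '[{"tx":0,"ty":0,"tz":2,"rx":0,"ry":0,"rz":0,"hand":6},{"tx":0,"ty":0,"tz":2,"rx":0,"ry":0,"rz":0,"hand":6},{"tx":0,"ty":0,"tz":0,"rx":0,"ry":0,"rz":0,"hand":6}]'
python3 -m inch '[{"tx":0,"ty":0,"tz":2,"rx":0,"ry":0,"rz":0,"hand":6},{"tx":0,"ty":0,"tz":1,"rx":0,"ry":0,"rz":0,"hand":6},{"tx":0,"ty":0,"tz":0,"rx":0,"ry":0,"rz":0,"hand":6}]'
python3 - <<'E'
from h import *
f=cam("wrist"); save(f,"w42")
f=cam("scene"); save(f,"s42",(310,150,430,250),6)
E
```

```text
t: 55.35
ee_pos: [0.5195, 0.1758, 0.1826]
eef_rot: [[0.002, -0.014, 1.0], [0.001, 1.0, 0.014], [-1.0, 0.001, 0.002]]
wrist_force: [-1.6, 0.1, 7.0]
finger_gap: 0.0115
t: 55.65
ee_pos: [0.5224, 0.1758, 0.1826]
eef_rot: [[0.001, -0.014, 1.0], [0.001, 1.0, 0.014], [-1.0, 0.001, 0.001]]
wrist_force: [-1.4, 0.7, 6.6]
finger_gap: 0.0115
```

View pics/w42.png

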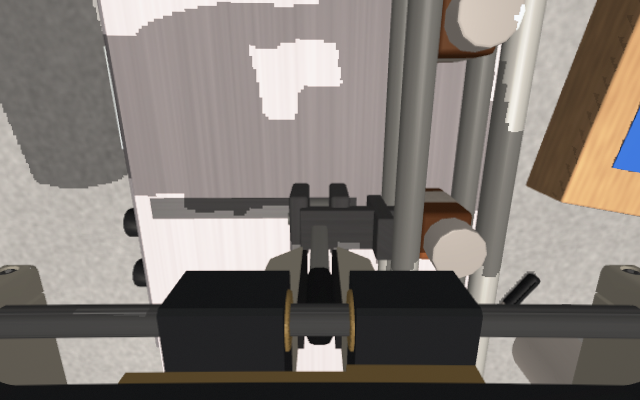

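View pics/s42.png

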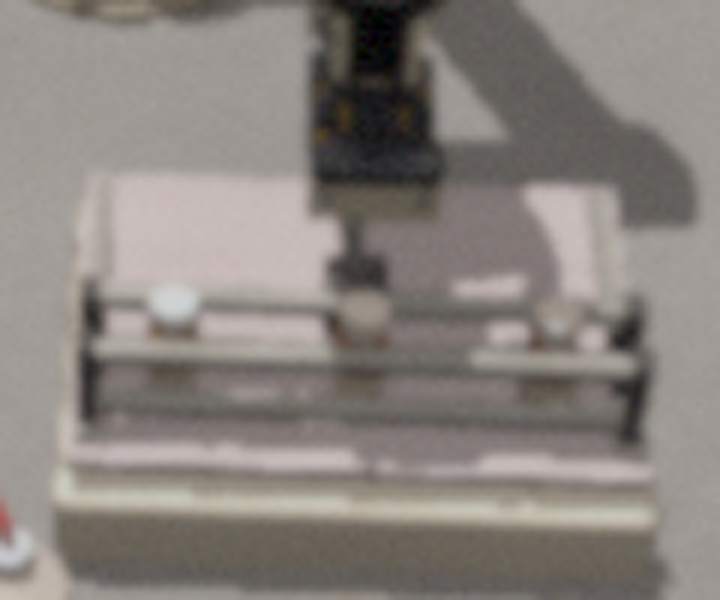

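There's still a sliver of room, so I'll keep going in 1.5 mm steps.

```bash
for i in 1 ; do python3 -m inch '[{"tx":0,"ty":0,"tz":1.5,"rx":0,"ry":0,"rz":0,"hand":6},{"tx":0,"ty":0,"tz":0,"rx":0,"ry":0,"rz":0,"hand":6}]'; done
python3 -m inch '[{"tx":0,"ty":0,"tz":1.5,"rx":0,"ry":0,"rz":0,"hand":6},{"tx":0,"ty":0,"tz":0,"rx":0,"ry":0,"rz":0,"hand":6}]'
python3 -m inch '[{"tx":0,"ty":0,"tz":1.5,"rx":0,"ry":0,"rz":0,"hand":6},{"tx":0,"ty":0,"tz":0,"rx":0,"ry":0,"rz":0,"hand":6}]'
```

```text
t: 55.95
ee_pos: [0.5236, 0.1759, 0.1826]
eef_rot: [[0.001, -0.014, 1.0], [0.0, 1.0, 0.014], [-1.0, 0.0, 0.001]]
wrist_force: [-3.6, 0.4, 7.7]
finger_gap: 0.0117
t: 56.15
ee_pos: [0.5238, 0.1759, 0.1825]
eef_rot: [[-0.002, -0.014, 1.0], [0.0, 1.0, 0.014], [-1.0, 0.0, -0.002]]
wrist_force: [-7.7, 0.5, 11.0]
finger_gap: 0.0116
t: 56.35
ee_pos: [0.524, 0.1759, 0.1825]
eef_rot: [[-0.005, -0.014, 1.0], [-0.0, 1.0, 0.014], [-1.0, 0.0, -0.005]]
wrist_force: [-12.5, 0.3, 14.5]
finger_gap: 0.0115
```

Contact: the bar stalls at lever x = 0.524 (predicted 0.5235), with the push rising to 12 N. I'll take a quick check picture, then swing the lever down while keeping the preload.

Run:
```python
from h import *
f=cam("wrist"); save(f,"w43")
f=cam("scene"); save(f,"s43",(310,150,430,250),6)
```

```text
(no output)
```

View pics/s43.png

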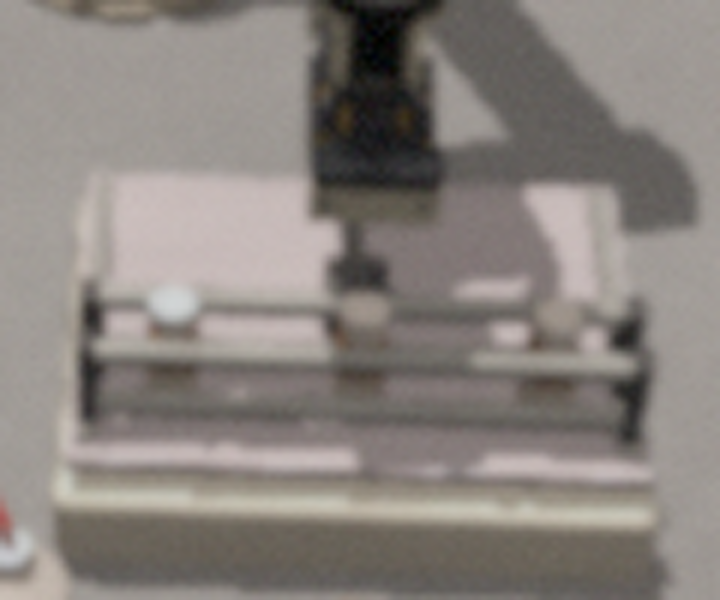

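View pics/w43.png

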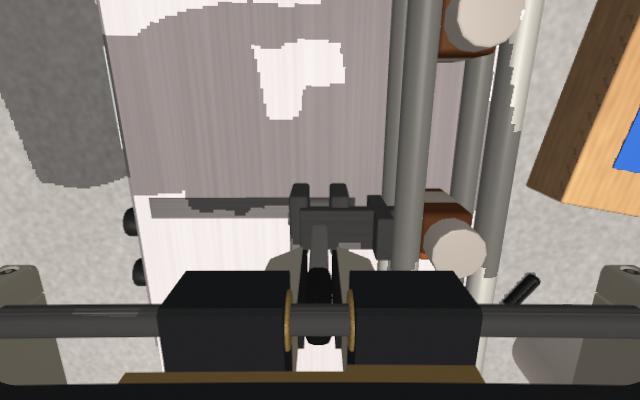

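All three caps line up in a row, held between the bars. Swinging the lever down.

```bash
python3 -m inch '[{"tx":0.3,"ty":-7.4,"tz":0,"rx":0,"ry":0,"rz":0,"hand":6},{"tx":1,"ty":-7.4,"tz":0,"rx":0,"ry":0,"rz":0,"hand":6},{"tx":1.6,"ty":-7.2,"tz":0,"rx":0,"ry":0,"rz":0,"hand":6},{"tx":2.2,"ty":-7.1,"tz":0,"rx":0,"ry":0,"rz":0,"hand":6},{"tx":2.9,"ty":-6.8,"tz":0,"rx":0,"ry":0,"rz":0,"hand":6},{"tx":3.4,"ty":-6.6,"tz":0,"rx":0,"ry":0,"rz":0,"hand":6},{"tx":4,"ty":-6.2,"tz":0,"rx":0,"ry":0,"rz":0,"hand":6},{"tx":4.5,"ty":-5.9,"tz":0,"rx":0,"ry":0,"rz":0,"hand":6},{"tx":0,"ty":0,"tz":0,"rx":0,"ry":0,"rz":0,"hand":6}]'
python3 -m inch '[{"tx":5,"ty":-5.5,"tz":0,"rx":0,"ry":0,"rz":0,"hand":6},{"tx":5.5,"ty":-5,"tz":0,"rx":0,"ry":0,"rz":0,"hand":6},{"tx":5.9,"ty":-4.5,"tz":0,"rx":0,"ry":0,"rz":0,"hand":6},{"tx":6.2,"ty":-4,"tz":0,"rx":0,"ry":0,"rz":0,"hand":6},{"tx":6.5,"ty":-3.4,"tz":0,"rx":0,"ry":0,"rz":0,"hand":6},{"tx":6.9,"ty":-2.9,"tz":0,"rx":0,"ry":0,"rz":0,"hand":6},{"tx":0,"ty":0,"tz":0,"rx":0,"ry":0,"rz":0,"hand":6}]'
```

```text
t: 57.35
ee_pos: [0.5247, 0.1215, 0.1603]
eef_rot: [[-0.006, -0.014, 1.0], [0.001, 1.0, 0.014], [-1.0, 0.001, -0.006]]
wrist_force: [-6.7, 2.5, -0.9]
finger_gap: 0.012
t: 58.05
ee_pos: [0.5254, 0.0975, 0.1272]
eef_rot: [[-0.004, -0.014, 1.0], [0.003, 1.0, 0.014], [-1.0, 0.003, -0.004]]
wrist_force: [-12.3, 7.6, 17.7]
finger_gap: 0.012
```

```bash
python3 -m inch '[{"tx":3,"ty":-1,"tz":0,"rx":0,"ry":0,"rz":0,"hand":6},{"tx":2,"ty":0,"tz":0,"rx":0,"ry":0,"rz":0,"hand":6},{"tx":0,"ty":0,"tz":0,"rx":0,"ry":0,"rz":0,"hand":6}]'
python3 -m inch '[{"tx":0,"ty":0,"tz":0,"rx":0,"ry":0,"rz":0,"hand":20},{"tx":0,"ty":0,"tz":0,"rx":0,"ry":0,"rz":0,"hand":26},{"tx":0,"ty":0,"tz":0,"rx":0,"ry":0,"rz":0,"hand":26},{"tx":-25,"ty":0,"tz":0,"rx":0,"ry":0,"rz":0,"hand":26},{"tx":-35,"ty":0,"tz":0,"rx":0,"ry":0,"rz":0,"hand":26},{"tx":0,"ty":0,"tz":0,"rx":0,"ry":0,"rz":0,"hand":0},{"tx":0,"ty":0,"tz":0,"rx":0,"ry":0,"rz":0,"hand":0},{"tx":0,"ty":0,"tz":0,"rx":0,"ry":0,"rz":0,"hand":0}]'
python3 - <<'E'
from h import *
f=cam("wrist"); save(f,"w44")
f=cam("scene"); save(f,"s44",(310,150,430,250),6)
E
```

```text
t: 58.35
ee_pos: [0.5257, 0.0967, 0.125]
eef_rot: [[-0.001, -0.015, 1.0], [0.003, 1.0, 0.015], [-1.0, 0.003, -0.001]]
wrist_force: [-20.1, 6.2, 39.7]
finger_gap: 0.012
t: 59.15
ee_pos: [0.5271, 0.0946, 0.1792]
eef_rot: [[-0.002, -0.014, 1.0], [-0.0, 1.0, 0.014], [-1.0, -0.0, -0.002]]
wrist_force: [-0.6, -0.3, 0.4]
finger_gap: 0.0064
```

View pics/w44.png

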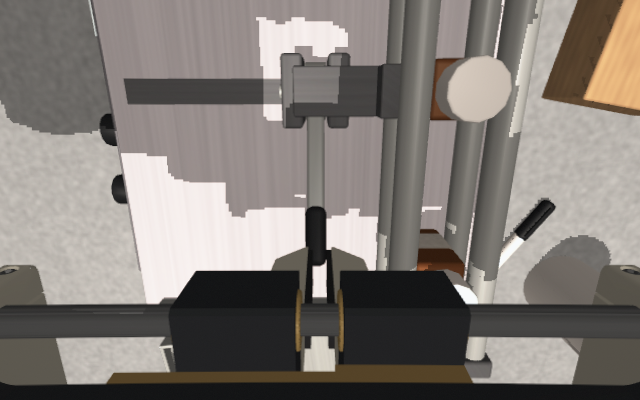

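View pics/s44.png

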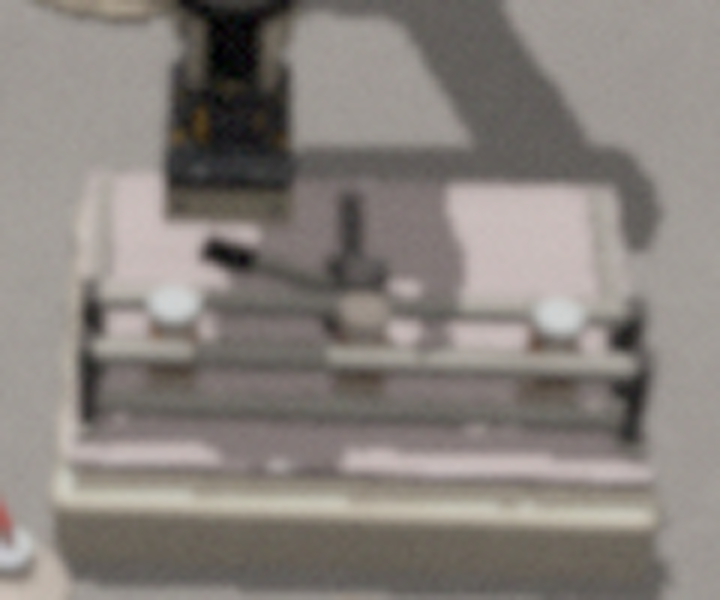

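The lever is down. I'll confirm that it's fully seated by pressing on top of the grip with the closed fingers.

```bash
python3 -m inch '[{"tx":10,"ty":-5,"tz":-2.5,"rx":0,"ry":0,"rz":0,"hand":0},{"tx":8,"ty":0,"tz":0,"rx":0,"ry":0,"rz":0,"hand":0},{"tx":3,"ty":0,"tz":0,"rx":0,"ry":0,"rz":0,"hand":0},{"tx":2,"ty":0,"tz":0,"rx":0,"ry":0,"rz":0,"hand":0},{"tx":0,"ty":0,"tz":0,"rx":0,"ry":0,"rz":0,"hand":0}]'
python3 -m inch '[{"tx":2,"ty":0,"tz":0,"rx":0,"ry":0,"rz":0,"hand":0},{"tx":0,"ty":0,"tz":0,"rx":0,"ry":0,"rz":0,"hand":0}]'
python3 -m inch '[{"tx":2,"ty":0,"tz":0,"rx":0,"ry":0,"rz":0,"hand":0},{"tx":0,"ty":0,"tz":0,"rx":0,"ry":0,"rz":0,"hand":0}]'
```

```text
t: 59.75
ee_pos: [0.5247, 0.0894, 0.1577]
eef_rot: [[-0.001, -0.014, 1.0], [-0.001, 1.0, 0.014], [-1.0, -0.001, -0.001]]
wrist_force: [-4.5, -1.4, 5.9]
finger_gap: 0.0007
t: 59.95
ee_pos: [0.5249, 0.0892, 0.1569]
eef_rot: [[-0.0, -0.014, 1.0], [-0.001, 1.0, 0.014], [-1.0, -0.001, -0.0]]
wrist_force: [-5.5, -1.9, 13.6]
finger_gap: 0.0007
t: 60.15
ee_pos: [0.5251, 0.0891, 0.1562]
eef_rot: [[0.001, -0.014, 1.0], [-0.001, 1.0, 0.014], [-1.0, -0.001, 0.001]]
wrist_force: [-9.8, -3.5, 22.7]
finger_gap: 0.0
```

It seats on its stop: z stays at about 0.156 (expected ~0.156) while the force climbs to 23 N. I'll retreat and check.

```bash
python3 -m inch '[{"tx":-10,"ty":0,"tz":0,"rx":0,"ry":0,"rz":0,"hand":0},{"tx":-30,"ty":0,"tz":0,"rx":0,"ry":0,"rz":0,"hand":0},{"tx":-50,"ty":0,"tz":0,"rx":0,"ry":0,"rz":0,"hand":0},{"tx":-40,"ty":-30,"tz":-20,"rx":0,"ry":0,"rz":0,"hand":20},{"tx":0,"ty":-40,"tz":-30,"rx":0,"ry":0,"rz":0,"hand":20},{"tx":0,"ty":-40,"tz":0,"rx":0,"ry":0,"rz":0,"hand":20},{"tx":0,"ty":0,"tz":0,"rx":0,"ry":0,"rz":0,"hand":20},{"tx":0,"ty":0,"tz":0,"rx":0,"ry":0,"rz":0,"hand":20}]'
python3 - <<'E'
from h import *
f=cam("wrist"); save(f,"w45")
np.save("w45.npy",{k:f[k] for k in("R","o","K","d","frame")},allow_pickle=True)
f=cam("scene"); save(f,"s45",(200,130,430,270),3.4)
f=cam("top"); save(f,"t45",(200,100,440,290),3.2)
E
```

```text
t: 60.95
ee_pos: [0.4784, -0.0192, 0.2807]
eef_rot: [[0.0, -0.012, 1.0], [0.0, 1.0, 0.012], [-1.0, 0.0, 0.0]]
wrist_force: [-0.3, 0.8, 0.3]
finger_gap: 0.0202
```

View pics/w45.png

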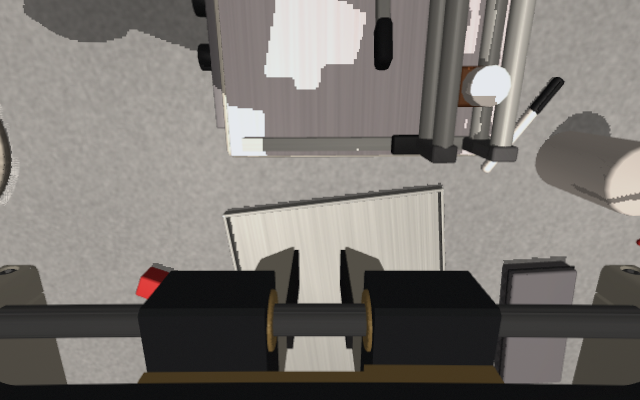

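View pics/s45.png

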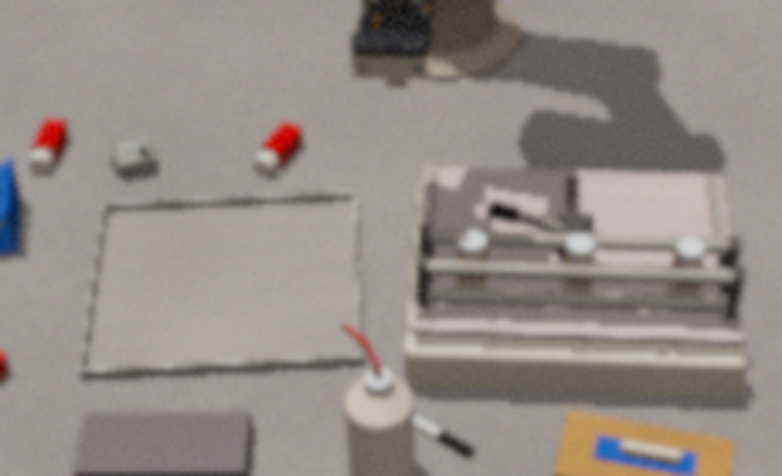

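View pics/t45.png

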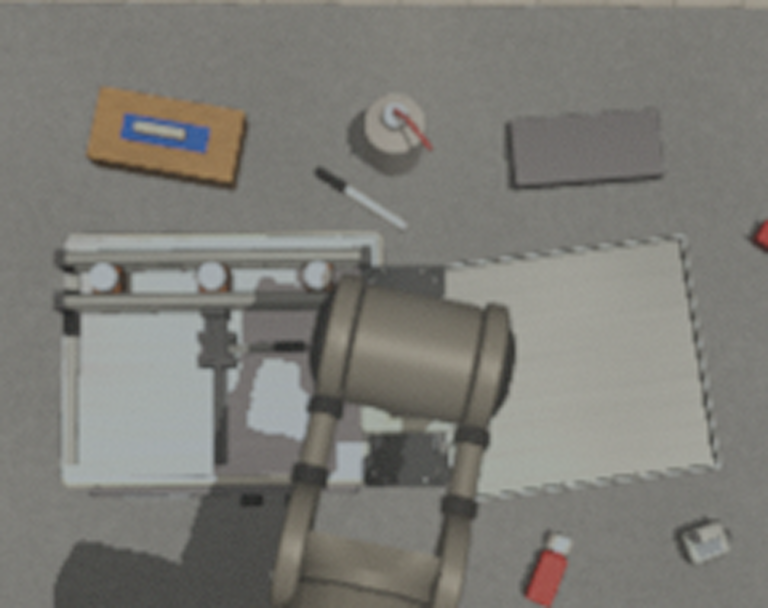

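Run:
```python
from h import *
f=np.load("w45.npy",allow_pickle=True).item()
print(plane(f,(384,70),.14), plane(f,(384,44),.148))
t=cam("top"); c=lambda u,v:(200+(u+.5)/3.2-.5,100+(v+.5)/3.2-.5)
print(plane(t,c(260,258),.158)[0]-plane(t,c(260,301),.158)[0])
for u,v in [(103,277),(212,276),(316,275)]: print(np.round(plane(t,c(u,v),.17),4))
```

```text
[0.52845172 0.07765702 0.14      ] [0.52581051 0.09523141 0.148     ]
0.04564000718531214
[0.5939 0.2899 0.17  ]
[0.5957 0.1765 0.17  ]
[0.5974 0.0682 0.17  ]
```

The checks agree. The bar axes are 45.6 mm apart (expected 46), the lever tip is back at its original locked position, and the three caps line up at x ≈ 0.594–0.597 along the bar. I'll hand it in.

Run:
```python
from station import ctrl
print(ctrl.finish_job())
```

```text
the job is handed in; nothing more can be done
None
```

The job is done and handed in at about 61 s of robot time. All three bottles stand cap up on the platform, gripped between the bars, and the cam lever is locked down.

**How it went:** I swung the lever up, drew the clamp bar back about 76 mm, and stood each bottle up by pressing its cap on the fixed bar's upper tube. I then slid the clamp bar up until it stalled against the bottles at about 12 N. Only after that did I swing the lever down and press it onto its stop, at about 23 N.

**Last checks:**
- **Clamp bar:** the two bar axes are 45.6 mm apart, against 46 mm expected with bottles gripped.
- **Bottles:** the three caps sit in line along the fixed bar.
- **Lever:** its tip is back within 1 mm of where it was when locked at the start, along its swing.
- **Bench:** the tray is empty, and the other things in view look unmoved in the pictures.

**What went differently:**
- One bottle was knocked aside before I gripped it, so I measured it again and picked it up from its new place.
- Two bottles slid about 20–25 mm back from the fixed bar when released, and the bottle placed first also looked further back later. All stayed upright and the clamp bar pushed them home.
- My first move calls were refused for missing keys, so nothing moved then.

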